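# Refit and lock the sloping access cover of a workshop machine

### The arm

A 6-joint arm with a two-finger parallel gripper is mounted at the origin on the work surface. World frame = base frame: x ahead of the robot, y to its left, z up, the work surface at z = 0. Lengths are in mm, angles in rad, forces in N, time in s.
With the tool pointing down it reaches from about 300 to 775 mm from the base axis. Payload 14.6 kg.
Tool frame: the origin (TCP) lies midway between the tips of the shut fingers; the grasp point (between the pads) lies 19 mm behind it; z points along the fingers, y is the direction in which the jaws open and shut (so a half turn about z gives the same grasp; the last joint's range is limited). The gripper opens to 94 mm and grips with 3 to 60 N. Pads are 16 mm wide; open, the fingers measure 119 mm over their backs; the gripper's body (75 mm by 177 mm) begins 78 mm behind the grasp point.
Start: joints at [1.172, 0.3, 1.521, -0, 1.321, -0.067], TCP at [179.157, 519.992, 205.446] pointing down, gripper open.
Joint ranges: [-3.03, 3.03], [-0.79, 2.21], [0.23, 2.52], [-1.04, 4.18], [0, 3.07], [-2.55, 2.55]. Speed limits (rad/s): [2.22, 2.22, 2.57, 3.14, 3.14, 3.14].

### API

Orientations are given as [roll, pitch, yaw] about the fixed x, y, z axes, in that order (R = Rz(yaw) Ry(pitch) Rx(roll)).
In Python, from cell import manip gives the robot as it stands.
- The arm moves only by the tool play_rows, never from a script. Its argument "commands" is a list of rows, each an object of numbers: "x", "y", "z": the shift along the tool's x, y, z in m; "wx", "wy", "wz": the turn, a rotation vector about the tool's x, y, z in degrees; "grip": the opening, from 0 (shut) to 1 (fully open). In form: [{"x": .., "y": .., "z": .., "wx": .., "wy": .., "wz": .., "grip": ..}, ...]. A call has 1 to 20 rows; each row shifts and turns the commanded pose from where the row before left it, along the tool's axes as they then stand; what a row does not reach is not made up. A row lasts 1/8 s, in which the tool goes at most 62.5 mm and 10.7 degrees, less where a joint would pass 70% of its speed; a pose out of reach is approached as far as the arm can. A call is refused whole if a number of a shift passes 0.0625 or a number of a turn 10.7, either way. A call with a gripper value outside its range is refused whole. The fingers move at their own pace and stop on an object; "squeeze" is the grip in N (left out, the last holds). Time passes only in rows, so rows that do not move let the fingers close. It gives the time, the measured TCP pose, the force and the opening at its end, in the units of the state.
- manip.read_state(): the state, without advancing time (a new reading comes with each control period).
- manip.camera(name): name is "scene" or "top"; returns (picture, depth): 400x640x3 uint8, red, green, blue; 400x640 float32, mm along the optical axis (not along the pixel's ray), 0 where there is no reading.
- manip.camera_info(name): a dict with "intrinsics" (3x3 intrinsics, pixels), "k1" (the pictures are not rectified: a ray, as slopes to the right and down, at radius r is drawn at 1 + k1 r^2 times it, then the intrinsics apply), "camera_from_world" (4x4, takes a point from world to camera coordinates). Camera axes: x right, y up, looking along -z (the intrinsics and any distortion apply to the point x, -y, -z); pixel columns grow to the right and rows downward; lengths in mm; the calibration is good to about 2 mm. A picture is of the moment at which its call begins. camera_info takes no time and is no camera call.
- manip.sign_off(): hands the job in, once; it reports no verdict.
The state is a dict: "clock": time; "joints": joint angles; "qd": joint speeds; "effort": joint torques, N m; "eef_pos": TCP position; "eef_rot": TCP orientation; "wrist_force": force on the tool from outside, world axes, zero at the start; "moment": the same for the moment, N m; "finger_gap": finger opening in mm.
Only numpy, scipy, OpenCV 4.12 (cv2) and the standard library are available. Lean on these libraries where they do the work, as an engineer would, in place of code of your own. Each camera call takes 0.05 s, during which the arm holds its last target.

### The job

Refit the loose access cover on the machine's sloping opening: tuck one of its edges up under the yellow lip, then lay it flat on the ledges. After that use the T-handled key in the red-tongued latch knob and turn it clockwise fully home so that the tongue locks over the cover, and stand the key back fully down in its holder. Leave the oil bottle, the grease tin and the screw jar where they stand.

Things in the scene. Friction and masses are not known exactly. Their poses are not given: they have to be found in the camera images.
- frame: Grey sloping face, 30 degrees to level, fixed on the green machine. Origin: on the face (z = 0), 107.5 mm above the table. x: up the slope, roughly to the robot's left; y: level, roughly towards the robot; z: out of the face. Face: x -125 to 90, y -85 to 85 mm; the housing stands under it, reaching 37 mm further back, then a motor 50 mm long. In it the pocket for the cover: x -62 to 66, y -58 to 58 mm.
- pocket (a point): Where the seated cover's origin belongs (x -4 to 4, y within 3 mm of it, axes as the frame's): on the pocket's ledges, at frame x 2, y 0, z -7 mm. The cover (120 mm) is longer than the opening between lower rim (frame x -62) and lip (52), and must go in tilted: upper edge under the lip and on to the back wall (66), then lower edge down past the rim.
- lip (a point): Middle of the lower edge of the fixed yellow lip, on its underside: frame x 52, y 0, z 4 mm (11 mm above the ledges). From here the lip runs up the slope over the pocket to its back wall at x 66 and on to x 90; its top is at z 10 mm.
- cover: Loose aluminium cover, 120 (x) x 110 (y) x 5 mm, about 0.22 kg, with a black grip bar standing on its middle: 16 mm thick (x), 60 mm long (y), from 5 to 37 mm above the underside. Origin: centre of the underside, z up through the bar. Starts flat on the table. Goes in with its x along the frame's x; a half turn makes no difference.
- latch_socket (a point): Centre of the floor of the square recess (14 x 14 mm) in the latch knob, at frame x -90, y 0, z 4 mm. z: out of the recess, parallel to the frame's z; x, y: parallel to the recess walls, turning with the knob. Straight walls 10 mm high, then a mouth flaring to 21 mm wide at 17 mm. Knob 48 mm across. Red tongue 16 mm wide along this y, to 45 mm from the axis, 2 to 6 mm above the face.
- latch (a joint): Angle of the captive latch knob, rad, growing clockwise seen from outside the face. 0: tongue along the frame's +y (open); 1.57: along +x, over the cover's lower edge (locked); stop at 1.6. Starts at 0.05 to 0.4, clear of the cover; stays where it is left (friction 0.15 N m).
- key: T-handled square key, about 0.13 kg, tip down in its holder. Origin: centre of the tip's end; z: up the stem to the handle. Tip 12 x 12 mm (sides along x and y), 18 mm long, end slightly tapered; stem round, 17 mm, to z 80 mm; blue handle block 64 (x) x 18 mm (y), z 80 to 108 mm. In the recess it has about 0.18 rad of play.
- holder: Fixed wooden holder block 70 (x) x 90 (y) x 60 mm high on the table. Origin: centre of the underside, z up. In the middle of its top a square hole, 21 x 21 mm, 48 mm deep, in which the key stands.
- holder_floor (a point): Centre of the floor of the holder's hole, 12 mm above the table: the key's origin is here when the key is home.
- oil_bottle: Loose yellow plastic oil bottle, 56 mm across, 115 mm high; origin at the centre of its underside. Bystander.
- grease_tin: Loose tin with a blue band, 68 mm across, 85 mm high; origin at the centre of its underside. Bystander.
- screw_jar: Loose glass jar with a black cap, 54 mm across, 55 mm high; origin at the centre of its underside. Bystander.
Things that resemble listed ones, but are neither listed nor needed, are in the scene too. Of the things like the cover, leave any that is blue; of the rest the larger one is meant. Leave any pink look-alike of the holder alone.

How it is judged (in metres and radians):
On the way, in this order (a step that is already met when the one before it is completed fails the run):
1. the cover lies flat on the ledges with its upper edge under the lip, released, while the latch is still open (x of cover in the frame of frame between -0.006 and 0.01 m and y of cover in the frame of frame between -0.006 and 0.006 m and z of cover in the frame of frame between -0.0095 and -0.0045 m and angle between the z axis of cover and the z axis of frame, either way round below 0.06 rad and angle between the x axis of cover and the x axis of frame, either way round below 0.15 rad and value of joint latch below 0.7 rad and contact force between the fingers and cover below 0.2 N and linear speed of cover below 0.02 m/s), for 0.2 s.
2. the key's tip is in the recess of the knob, deeper than the flared mouth, before the latch is turned (x of key in the frame of latch_socket between -0.005 and 0.005 m and y of key in the frame of latch_socket between -0.005 and 0.005 m and z of key in the frame of latch_socket below 0.006 m and angle between the z axis of key and the z axis of frame, either way round below 0.2 rad and value of joint latch below 0.9 rad), for 0.1 s.
3. the latch is turned home by the key, which is still in the recess (x of key in the frame of latch_socket between -0.005 and 0.005 m and y of key in the frame of latch_socket between -0.005 and 0.005 m and z of key in the frame of latch_socket below 0.009 m and angle between the z axis of key and the z axis of frame, either way round below 0.2 rad and value of joint latch above 1.35 rad), for 0.1 s.
At the end, for the whole second after the job is handed in: Cover flat in its pocket (origin in the frame: x -6 to 10, y within 6, z -7 within 2.5 mm, tilt under 0.06, square within 0.15 rad), latch beyond 1.35 rad, key in its holder with its tip within 8 mm of the hole floor, upright within 0.15 rad; cover and key at rest (x of cover in the frame of frame between -0.006 and 0.01 m and y of cover in the frame of frame between -0.006 and 0.006 m and z of cover in the frame of frame between -0.0095 and -0.0045 m and angle between the z axis of cover and the z axis of frame, either way round below 0.06 rad and angle between the x axis of cover and the x axis of frame, either way round below 0.15 rad and value of joint latch above 1.35 rad and distance between key and holder_floor below 0.008 m and angle between key's own z axis and vertical below 0.15 rad and linear speed of each of key, cover below 0.02 m/s); the robot touches nothing.
It fails at once if the oil bottle is moved by more than 30 mm or tipped (distance of oil_bottle from where it was at the start of the episode above 0.03 m or angle between oil_bottle's own z axis and vertical above 0.4 rad).
It fails at once if the grease tin is moved by more than 30 mm or tipped (distance of grease_tin from where it was at the start of the episode above 0.03 m or angle between grease_tin's own z axis and vertical above 0.4 rad).
It fails at once if the screw jar is moved by more than 30 mm or tipped (distance of screw_jar from where it was at the start of the episode above 0.03 m or angle between screw_jar's own z axis and vertical above 0.4 rad).
It also fails if it takes over 72 s, if anything falls off the work surface, if the arm or the gripper's body presses on something with over 40 N, if the wrist force passes 120 N, or if a joint passes its speed limit or range.

## Working session

There is one attempt and no reset: what is moved stays moved. The work goes in short steps, Python scripts to look and compute and a tool call to move; the robot and the scene stay as the last step left them, time stands still between calls to the robot, and variables do not carry over. Pictures are saved under pics/ and viewed, and the job is handed in when it is done.

Besides the shell and the picture viewer there is one more tool, called by a JSON object that holds its "api" and its "payload". play_rows: Moves the arm, as the interface text tells. Its arguments: {"type":"object","properties":{"commands":{"type":"array"},"squeeze":{"type":"number"}},"required":["commands"]}

```bash
ls -la; mkdir -p pics; python3 - <<'E'
from cell import manip
import cv2, numpy as np
print(manip.read_state())
for n in ("scene","top"):
    p,d=manip.camera(n); print(n,manip.camera_info(n))
    cv2.imwrite(f"pics/{n}0.png",p[:,:,::-1]); np.save(f"pics/{n}0_d.npy",d); np.save(f"pics/{n}0_p.npy",p)
E
```

```text
total 12
drwxr-xr-x  3 agent agent 4096 Dec  7 14:00 .
drwxr-xr-x 23 root  root  4096 Dec  7 14:00 ..
drwxr-xr-x  2 agent agent 4096 Dec  7 14:00 pics
{'clock': 0.0, 'joints': array([ 1.17239904e+00,  3.00454442e-01,  1.52158830e+00, -5.03410982e-05,
        1.32069386e+00, -6.66335978e-02]), 'qd': array([-2.13005327e-04, -3.08513022e-04,  2.49169425e-03,  6.30116310e-05,
        1.56526220e-03,  7.68628924e-04]), 'effort': array([-4.54082314e-03, -5.31827080e+01, -3.52723968e+01,  7.06325099e-02,
        2.46755633e-02, -4.32681884e-05]), 'eef_pos': array([179.07073333, 519.7519307 , 204.89241409]), 'eef_rot': array([-3.14044800e+00, -2.75165407e-05,  2.80984144e+00]), 'wrist_force': array([-0.2090473 , -0.32865786,  0.33959475]), 'moment': array([-0.02095105,  0.01004635, -0.01285819]), 'finger_gap': 93.93152241221375}
scene {'intrinsics': array([[406.256464  ,   0.        , 319.93760937],
       [  0.        , 406.256464  , 205.74584695],
       [  0.        ,   0.        ,   1.        ]]), 'k1': -0.052731741777373935, 'camera_from_world': array([[-4.30654645e-01,  9.02502294e-01,
[... 165 characters left out ...]
e-01,  7.87855782e-01,
        -1.60611306e+03],
       [ 0.00000000e+00,  0.00000000e+00,  0.00000000e+00,
         1.00000000e+00]])}
top {'intrinsics': array([[362.9709204 ,   0.        , 322.78796159],
       [  0.        , 362.9709204 , 192.08360784],
       [  0.        ,   0.        ,   1.        ]]), 'k1': -0.02722774002580308, 'camera_from_world': array([[-8.64513866e-03, -9.99740529e-01, -2.10745224e-02,
        -3.88293220e+01],
       [ 9.87215286e-01, -1.18874640e-02,  1.58948630e-01,
        -5.49030115e+02],
       [-1.59157910e-01, -1.94309578e-02,  9.87061902e-01,
        -9.82874875e+02],
       [ 0.00000000e+00,  0.00000000e+00,  0.00000000e+00,
         1.00000000e+00]])}
```

View pics/scene0.png

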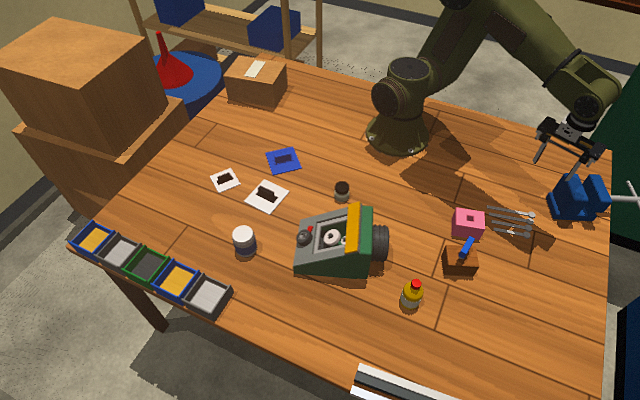

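View pics/top0.png

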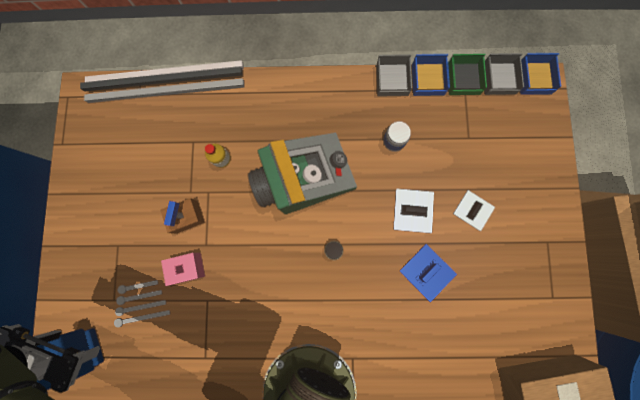

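The top view shows the machine at about (305,172) and the large white cover at (414,211). The smaller white cover is at (475,210) and the blue one at (428,272). The wooden holder with the blue key is at (183,215), with a pink look-alike holder at (182,268). The jar is at (333,249), the tin at (398,135) and the bottle at (217,155).

```bash
cat > h.py <<'E'
import numpy as np, cv2
from cell import manip
from scipy.spatial.transform import Rotation as Rn
def pix_ray(name,u,v):
    ci=manip.camera_info(name);K=ci["intrinsics"];k=ci["k1"]
    xd=np.array([(u-K[0,2])/K[0,0],(v-K[1,2])/K[1,1]]);x=xd.copy()
    for _ in range(20): x=xd/(1+k*(x@x))
    T=ci["camera_from_world"];R=T[:3,:3];t=T[:3,3]
    d=R.T@np.array([x[0],-x[1],-1.0]); return -R.T@t, d   # o + depth*d
def on_z(name,u,v,z):
    o,d=pix_ray(name,u,v); return o+d*(z-o[2])/d[2]
def at_depth(name,u,v,dep):
    o,d=pix_ray(name,u,v); return o+d*dep
def proj(name,P):
    ci=manip.camera_info(name);K=ci["intrinsics"];k=ci["k1"];T=ci["camera_from_world"]
    P=np.atleast_2d(P);c=P@T[:3,:3].T+T[:3,3]
    s=np.stack([c[:,0]/-c[:,2],-c[:,1]/-c[:,2]],1);s=s*(1+k*(s**2).sum(1,keepdims=True))
    return s*K[0,0]+K[:2,2]
def cloud(name,d):
    ci=manip.camera_info(name);K=ci["intrinsics"];k=ci["k1"];T=ci["camera_from_world"]
    v,u=np.mgrid[0:400,0:640]
    xd=np.stack([(u-K[0,2])/K[0,0],(v-K[1,2])/K[1,1]],-1);x=xd.copy()
    for _ in range(20): x=xd/(1+k*(x**2).sum(-1,keepdims=True))
    c=np.stack([x[...,0],-x[...,1],-np.ones_like(x[...,0])],-1)*d[...,None]
    return (c-T[:3,3])@T[:3,:3]
def crop(p,fn,u0,v0,w,h,s):
    cv2.imwrite(fn,cv2.resize(p[v0:v0+h,u0:u0+w,::-1],None,fx=s,fy=s,interpolation=cv2.INTER_CUBIC))
E
python3 - <<'E'
from h import *
p=np.load("pics/top0_p.npy");q=np.load("pics/scene0_p.npy")
crop(p,"pics/t_mach.png",240,120,130,100,6)
crop(p,"pics/t_cov.png",380,175,130,130,4)
crop(p,"pics/t_key.png",150,185,70,60,8)
crop(q,"pics/s_mach.png",280,190,130,100,6)
crop(q,"pics/s_key.png",430,195,80,90,6)
for n in("top","scene"):
    d=np.load(f"pics/{n}0_d.npy");c=cloud(n,d);np.save(f"pics/{n}0_c.npy",c)
c=np.load("pics/top0_c.npy")
for u,v in[(414,190),(360,230),(183,258),(426,285),(400,200),(425,222),(195,222),(333,249),(398,131),(285,170),(350,180),(312,172)]: print((u,v),c[v,u].round(1))
E
```

```text
(414, 190) [ 558.3 -311.6    1.9]
(360, 230) [ 443.2 -150.5   -1. ]
(183, 258) [367.8 339.4  60.4]
(426, 285) [ 286.8 -331.2    7.9]
(400, 200) [ 529.  -269.     3.1]
(425, 222) [ 463.7 -337.8    5.8]
(195, 222) [467.1 315.2  47.9]
(333, 249) [389.2 -71.2  56.1]
(398, 131) [ 712.1 -256.4   82.9]
(285, 170) [588.9  49.2 154.2]
(350, 180) [ 580.9 -121.6   51.1]
(312, 172) [598.8 -16.1  81.2]
```

View pics/t_mach.png

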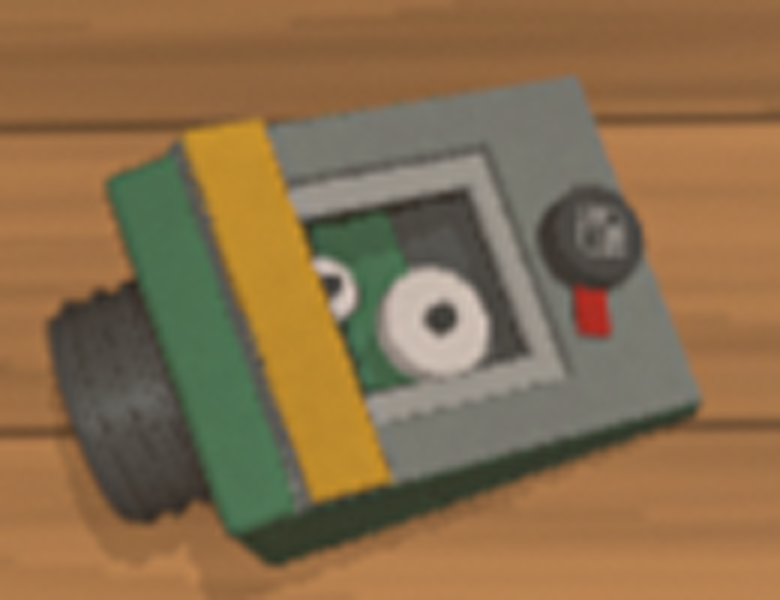

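View pics/t_cov.png

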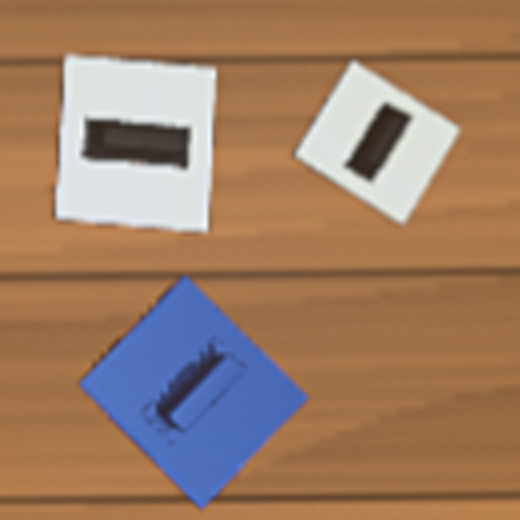

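View pics/t_key.png

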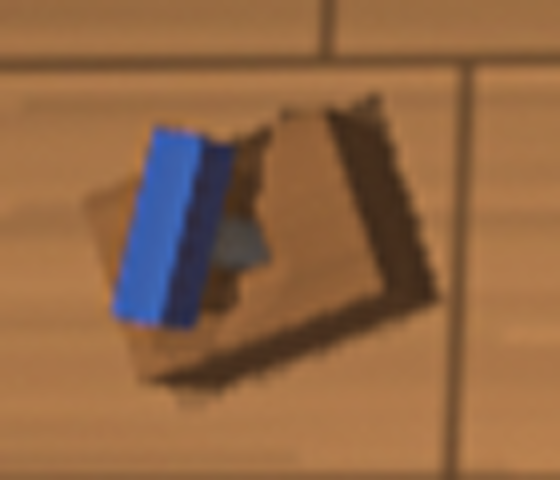

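View pics/s_mach.png

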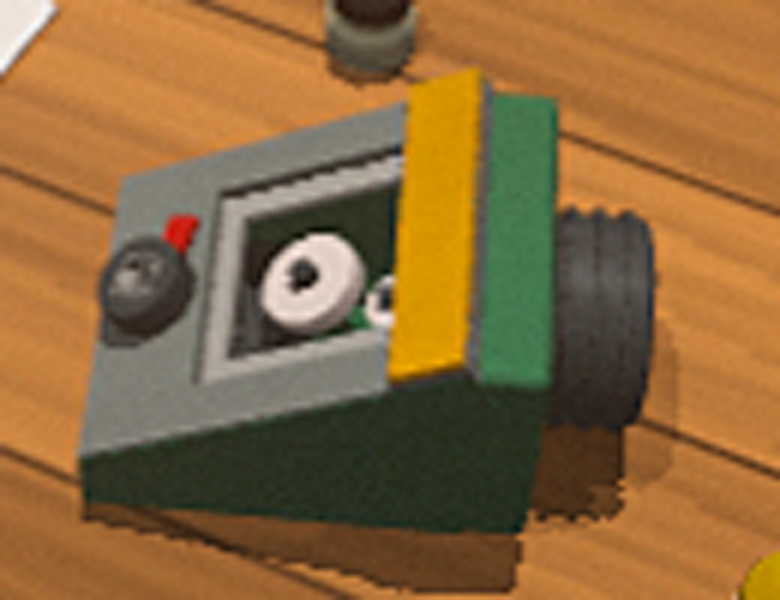

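View pics/s_key.png

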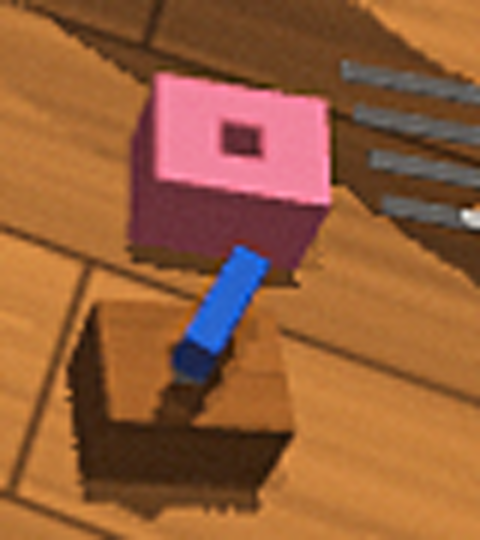

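```bash
cat > fit.py <<'E'
from h import *
from scipy.optimize import least_squares
def RF(psi): # frame rotation: x up slope with horizontal heading psi
    c=np.cos(np.pi/6);s=np.sin(np.pi/6)
    x=np.array([np.cos(psi)*c,np.sin(psi)*c,s]);y=np.array([-np.sin(psi),np.cos(psi),0]);
    return np.stack([x,y,np.cross(x,y)],1)
F=[("top",[[-125,-85,0],[-125,85,0],[-62,-58,0],[-62,58,0],[52,-85,10],[52,85,10]],
   [[335.8,133],[356.7,187],[321.7,144.7],[334.5,182.2],[284.2,140],[305,200.8]]),
  ("scene",[[-125,-85,0],[-125,85,0],[-62,-58,0],[-62,58,0],[52,-85,10],[52,85,10]],
   [[293,266.3],[300.3,219.7],[313.3,253.8],[316.3,222.2],[344.7,253.3],[348.7,204.2]])]
def res(q,names=("top","scene")):
    R=RF(q[2]);return np.concatenate([(proj(n,np.array(P)@R.T+[q[0],q[1],q[3]])-np.array(U)).ravel() for n,P,U in F if n in names])
if __name__=="__main__":
    for nm in (("top","scene"),("top",),("scene",)):
        r=least_squares(lambda q:res(np.r_[q,107.5],nm),[600,-20,1.7]);print(nm,r.x.round(4),res(np.r_[r.x,107.5],nm).round(1))
    r=least_squares(res,[600,-20,1.7,107.5]);print(r.x.round(4))
    # cover
    U=np.array([[396.5,188.75],[434,192],[432,233.25],[394.25,229.5]])
    P=np.array([on_z("top",u,v,5) for u,v in U]);print(P.round(1),P.mean(0).round(1),[np.linalg.norm(P[i]-P[i-1]).round(1) for i in range(4)])
    print("yaw",np.arctan2(*(P[0]+P[1]-P[2]-P[3])[[1,0]]).round(4),np.arctan2(*(P[0]+P[3]-P[1]-P[2])[[1,0]]).round(4))
    # holder
    H=np.array([[160.6,210],[191,198.5],[198,221.5],[167.5,232.5]]);P=np.array([on_z("top",u,v,60) for u,v in H]);print(P.round(1),P.mean(0).round(1),[np.linalg.norm(P[i]-P[i-1]).round(1) for i in range(4)])
    H=np.array([[446.7,245],[448.7,265.3],[478.7,267],[475,247]]);P=np.array([on_z("scene",u,v,60) for u,v in H]);print(P.round(1),P.mean(0).round(1),[np.linalg.norm(P[i]-P[i-1]).round(1) for i in range(4)])
    H=np.array([[169.4,200.9],[175.6,202.1],[170.6,225.9],[164.1,224.75]]);P=np.array([on_z("top",u,v,120) for u,v in H]);print(P.round(1),P.mean(0).round(1),[np.linalg.norm(P[i]-P[i-1]).round(1) for i in range(4)])
E
python3 fit.py
```

```text
('top', 'scene') [606.9221  -8.6078   1.9125] [-0.6 -0.6 -0.5 -0.5 -1.3 -0.7  0.4  0.  -1.5 -0.5 -0.6 -1.  -0.4 -1.2
  0.  -1.1 -1.4 -0.6 -0.  -1.1 -0.2 -1.2 -0.4 -0.8]
('top',) [605.5579 -10.4251   1.9071] [ 0.3 -0.   0.1  0.2 -0.5 -0.2  1.   0.7 -0.7 -0.1 -0.1 -0.5]
('scene',) [609.42    -6.0421   1.9178] [ 0.1 -0.   0.2 -0.1 -0.9  0.5  0.2 -0.2  0.4 -0.2 -0.1 -0. ]
[606.3955  -9.1447   1.9123 101.3101]
[[ 562.1 -259.8    5. ]
 [ 551.1 -368.9    5. ]
 [ 431.3 -356.5    5. ]
 [ 443.2 -248.6    5. ]] [ 496.9 -308.5    5. ] [np.float64(119.4), np.float64(109.6), np.float64(120.5), np.float64(108.5)]
yaw -0.0992 1.4656
[[500.6 410.1  60. ]
 [532.2 325.1  60. ]
 [467.4 302.3  60. ]
 [437.6 386.7  60. ]] [484.4 356.1  60. ] [np.float64(67.1), np.float64(90.6), np.float64(68.7), np.float64(89.5)]
[[472.3 309.2  60. ]
 [538.2 332.6  60. ]
 [506.7 413.6  60. ]
 [442.9 388.7  60. ]] [490. 361.  60.] [np.float64(84.7), np.float64(70.0), np.float64(86.9), np.float64(68.5)]
[[517.6 359.3 120. ]
 [514.2 342.5 120. ]
 [451.6 352.3 120. ]
 [454.7 369.8 120. ]] [484.5 356.  120. ] [np.float64(63.7), np.float64(17.2), np.float64(63.4), np.float64(17.8)]
```

```bash
cat > pl.py <<'E'
from fit import *
q=[606.9,-8.6,1.9125,107.5];R=RF(q[2])
for n in("top","scene"):
    c=np.load(f"pics/{n}0_c.npy");d=np.load(f"pics/{n}0_d.npy")
    L=(c-np.array([q[0],q[1],q[3]]))@R
    m=(d>0)&(L[...,0]>-120)&(L[...,0]<-68)&(abs(L[...,1])<80)&(abs(L[...,1])>30)&(abs(L[...,2])<15)
    m2=(d>0)&(L[...,0]>-60)&(L[...,0]<40)&(abs(L[...,1])<78)&(abs(L[...,1])>64)&(abs(L[...,2])<15)
    m|=m2
    A=np.c_[L[m][:,:2],np.ones(m.sum())];s=np.linalg.lstsq(A,L[m][:,2],rcond=None)
    print(n,"face z fit",s[0].round(4),m.sum(),np.std(L[m][:,2]-A@s[0]).round(2))
    t=(d>0)&(c[...,0]>300)&(c[...,0]<750)&(abs(c[...,1])<400)&(abs(c[...,2])<4)
    A=np.c_[c[t],np.ones(t.sum())][:,[0,1,3]];s=np.linalg.lstsq(A,c[t][:,2],rcond=None)[0];print(" table",s.round(5),(s@[600,0,1]).round(2),(s@[480,-300,1]).round(2),(s@[480,350,1]).round(2))
E
python3 pl.py
```

```text
top face z fit [-0.0031  0.0043 -0.159 ] 840 1.72
 table [-0.00027 -0.00135 -0.14944] -0.31 0.12 -0.75
scene face z fit [-0.0022  0.0032  0.5428] 593 1.77
 table [-0.00048 -0.00157 -0.31666] -0.61 -0.08 -1.1
```

```bash
cat > plan.py <<'E'
from fit import *
import json,sys
def cur():
    s=manip.read_state();T=np.eye(4);T[:3,:3]=Rn.from_euler("xyz",s["eef_rot"]).as_matrix();T[:3,3]=s["eef_pos"];return T
def pose(p,zdir,ydir):
    z=np.array(zdir,float);z/=np.linalg.norm(z);y=np.array(ydir,float);y-=z*(y@z);y/=np.linalg.norm(y)
    T=np.eye(4);T[:3,:3]=np.stack([np.cross(y,z),y,z],1);T[:3,3]=p;return T
def rows(T0,T1,n,pr=True,straight=False):
    A=np.linalg.inv(T0)@T1;w=Rn.from_matrix(A[:3,:3]).as_rotvec();r=Rn.from_rotvec(w/n)
    if not straight:
        S=sum((r**k).as_matrix() if k else np.eye(3) for k in range(n));v=np.linalg.solve(S,A[:3,3])
        vs=[v]*n
    else: vs=[((r**k).as_matrix() if k else np.eye(3)).T@A[:3,3]/n for k in range(n)]
    if pr:
        print("rel",A[:3,3].round(1),"rotdeg",np.degrees(w).round(2),"n",n)
        for v in (vs if straight else vs[:1]): print({**{k:round(x/1000,4) for k,x in zip("xyz",v)},**{k:round(x,2) for k,x in zip(("wx","wy","wz"),np.degrees(w/n))}})
    return vs
def yaw(a): return [np.cos(a),np.sin(a),0]
def settle():
    s=manip.read_state();print("t",round(s["clock"],2),"pos",s["eef_pos"].round(1),"rot",s["eef_rot"].round(3),"gap",round(s["finger_gap"],1),"F",s["wrist_force"].round(1),"j",s["joints"].round(2))
E
python3 - <<'E'
from plan import *
settle()
T1=pose([497,-308.5,110],[0,0,-1],yaw(-0.099));rows(cur(),T1,18);rows(cur(),T1,18,straight=True)
E
```

```text
t 0.1 pos [179.1 519.8 205. ] rot [-3.141 -0.     2.81 ] gap 94.2 F [-0.2 -0.3 -0.2] j [ 1.17  0.3   1.52 -0.    1.32 -0.07]
rel [-570.4 -679.5   95.6] rotdeg [-5.000e-02  4.000e-02  7.666e+01] n 18
{'x': np.float64(-0.0516), 'y': np.float64(-0.0127), 'z': np.float64(0.0053), 'wx': np.float64(-0.0), 'wy': np.float64(0.0), 'wz': np.float64(4.26)}
rel [-570.4 -679.5   95.6] rotdeg [-5.000e-02  4.000e-02  7.666e+01] n 18
{'x': np.float64(-0.0317), 'y': np.float64(-0.0377), 'z': np.float64(0.0053), 'wx': np.float64(-0.0), 'wy': np.float64(0.0), 'wz': np.float64(4.26)}
{'x': np.float64(-0.0344), 'y': np.float64(-0.0353), 'z': np.float64(0.0053), 'wx': np.float64(-0.0), 'wy': np.float64(0.0), 'wz': np.float64(4.26)}
{'x': np.float64(-0.0369), 'y': np.float64(-0.0326), 'z': np.float64(0.0053), 'wx': np.float64(-0.0), 'wy': np.float64(0.0), 'wz': np.float64(4.26)}
{'x': np.float64(-0.0393), 'y': np.float64(-0.0298), 'z': np.float64(0.0053), 'wx': np.float64(-0.0), 'wy': np.float64(0.0), 'wz': np.float64(4.26)}
{'x': np.float64(-0.0414), 'y': np.float64(-0.0268), 'z': np.float64(0.0053), 'wx'
[... 1293 characters left out ...]
t64(0.0046), 'z': np.float64(0.0053), 'wx': np.float64(-0.0), 'wy': np.float64(0.0), 'wz': np.float64(4.26)}
{'x': np.float64(-0.0486), 'y': np.float64(0.0082), 'z': np.float64(0.0053), 'wx': np.float64(-0.0), 'wy': np.float64(0.0), 'wz': np.float64(4.26)}
{'x': np.float64(-0.0478), 'y': np.float64(0.0118), 'z': np.float64(0.0053), 'wx': np.float64(-0.0), 'wy': np.float64(0.0), 'wz': np.float64(4.26)}
{'x': np.float64(-0.0468), 'y': np.float64(0.0154), 'z': np.float64(0.0053), 'wx': np.float64(-0.0), 'wy': np.float64(0.0), 'wz': np.float64(4.26)}
{'x': np.float64(-0.0456), 'y': np.float64(0.0188), 'z': np.float64(0.0053), 'wx': np.float64(-0.0), 'wy': np.float64(0.0), 'wz': np.float64(4.26)}
```

{"api": "play_rows", "payload": {"commands": [{"x": -0.0516,"y": -0.0127,"wz": 4.26},{"x": -0.0516,"y": -0.0127,"wz": 4.26},{"x": -0.0516,"y": -0.0127,"wz": 4.26},{"x": -0.0516,"y": -0.0127,"wz": 4.26},{"x": -0.0516,"y": -0.0127,"wz": 4.26},{"x": -0.0516,"y": -0.0127,"wz": 4.26},{"x": -0.0516,"y": -0.0127,"wz": 4.26},{"x": -0.0516,"y": -0.0127,"wz": 4.26},{"x": -0.0516,"y": -0.0127,"wz": 4.26},{"x": -0.0516,"y": -0.0127,"wz": 4.26},{"x": -0.0516,"y": -0.0127,"wz": 4.26},{"x": -0.0516,"y": -0.0127,"wz": 4.26},{"x": -0.0516,"y": -0.0127,"z": 0.008,"wz": 4.26},{"x": -0.0516,"y": -0.0127,"z": 0.018,"wz": 4.26},{"x": -0.0516,"y": -0.0127,"z": 0.018,"wz": 4.26},{"x": -0.0516,"y": -0.0127,"z": 0.018,"wz": 4.26},{"x": -0.0516,"y": -0.0127,"z": 0.018,"wz": 4.26},{"x": -0.0516,"y": -0.0127,"z": 0.016,"wz": 4.26},{},{}]}}

```text
$.commands[0]: bad value
```

```bash
python3 - <<'E'
from plan import *
settle()
for n in("scene","top"):
    p,d=manip.camera(n);np.save(f"pics/{n}1_p.npy",p);np.save(f"pics/{n}1_c.npy",cloud(n,d))
    T=cur();
    u=proj(n,T[:3,3])[0];print(n,u.round(1))
    crop(p,f"pics/{n}1.png",int(u[0])-50,int(u[1])-50,100,100,6)
E
```

```text
t 0.1 pos [179.1 519.8 205. ] rot [-3.141 -0.     2.81 ] gap 94.2 F [-0.2 -0.3 -0.2] j [ 1.17  0.3   1.52 -0.    1.32 -0.07]
scene [550.4 169.6]
top [ 77.1 342.6]
```

View pics/scene1.png

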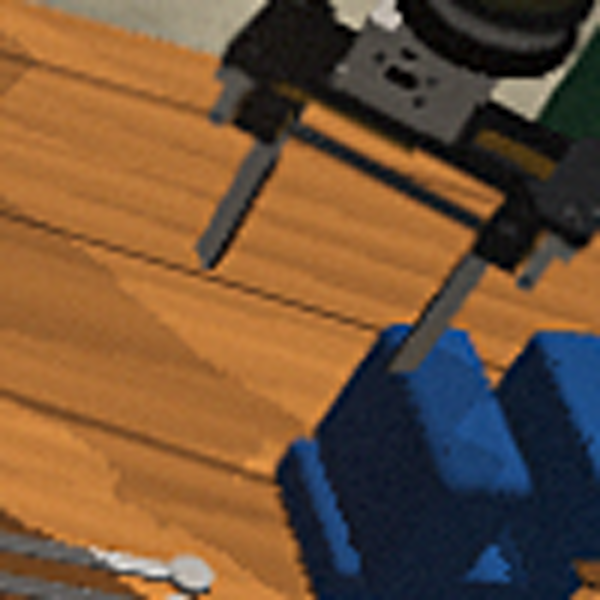

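View pics/top1.png

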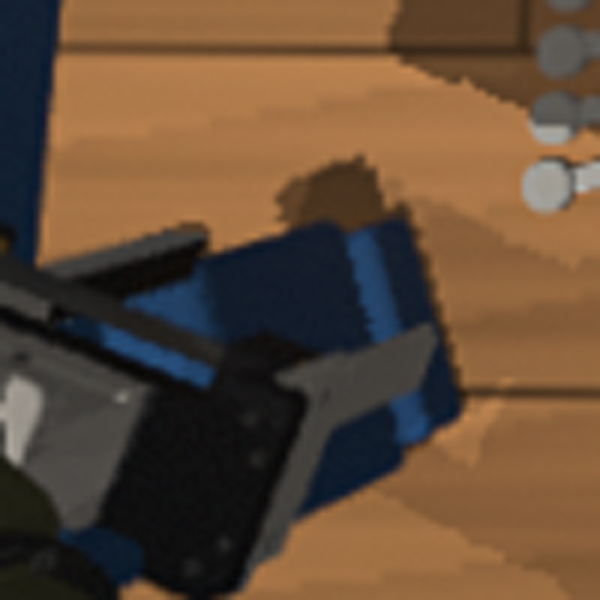

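{"api": "play_rows", "payload": {"commands": [{"x": -0.0516,"y": -0.0127,"z": 0,"wx": 0,"wy": 0,"wz": 4.26,"grip": 1},{"x": -0.0516,"y": -0.0127,"z": 0,"wx": 0,"wy": 0,"wz": 4.26,"grip": 1},{"x": -0.0516,"y": -0.0127,"z": 0,"wx": 0,"wy": 0,"wz": 4.26,"grip": 1},{"x": -0.0516,"y": -0.0127,"z": 0,"wx": 0,"wy": 0,"wz": 4.26,"grip": 1},{"x": -0.0516,"y": -0.0127,"z": 0,"wx": 0,"wy": 0,"wz": 4.26,"grip": 1},{"x": -0.0516,"y": -0.0127,"z": 0,"wx": 0,"wy": 0,"wz": 4.26,"grip": 1},{"x": -0.0516,"y": -0.0127,"z": 0,"wx": 0,"wy": 0,"wz": 4.26,"grip": 1},{"x": -0.0516,"y": -0.0127,"z": 0,"wx": 0,"wy": 0,"wz": 4.26,"grip": 1},{"x": -0.0516,"y": -0.0127,"z": 0,"wx": 0,"wy": 0,"wz": 4.26,"grip": 1},{"x": -0.0516,"y": -0.0127,"z": 0,"wx": 0,"wy": 0,"wz": 4.26,"grip": 1},{"x": -0.0516,"y": -0.0127,"z": 0,"wx": 0,"wy": 0,"wz": 4.26,"grip": 1},{"x": -0.0516,"y": -0.0127,"z": 0,"wx": 0,"wy": 0,"wz": 4.26,"grip": 1},{"x": -0.0516,"y": -0.0127,"z": 0.008,"wx": 0,"wy": 0,"wz": 4.26,"grip": 1},{"x": -0.0516,"y": -0.0127,"z": 0.018,"wx": 0,"wy": 0,"wz": 4.26,"grip": 1},{"x": -0.0516,"y": -0.0127,"z": 0.018,"wx": 0,"wy": 0,"wz": 4.26,"grip": 1},{"x": -0.0516,"y": -0.0127,"z": 0.018,"wx": 0,"wy": 0,"wz": 4.26,"grip": 1},{"x": -0.0516,"y": -0.0127,"z": 0.018,"wx": 0,"wy": 0,"wz": 4.26,"grip": 1},{"x": -0.0516,"y": -0.0127,"z": 0.016,"wx": 0,"wy": 0,"wz": 4.26,"grip": 1},{"x": 0,"y": 0,"z": 0,"wx": 0,"wy": 0,"wz": 0,"grip": 1},{"x": 0,"y": 0,"z": 0,"wx": 0,"wy": 0,"wz": 0,"grip": 1}]}}

```text
clock: 2.7
eef_pos: [496.4, -308.0, 109.5]
eef_rot: [-3.141, -0.0, 1.472]
wrist_force: [-0.8, 0.4, 0.2]
finger_gap: 93.8
```

```bash
cat > snap.py <<'E'
import sys
from plan import *
tag=sys.argv[1]; settle(); T=cur()
for n in sys.argv[2].split(","):
    p,d=manip.camera(n);np.save(f"pics/{n}{tag}_p.npy",p);np.save(f"pics/{n}{tag}_c.npy",cloud(n,d))
    u=proj(n,T[:3,3])[0];h=int(sys.argv[3]) if len(sys.argv)>3 else 50
    u0=max(0,int(u[0])-h);v0=max(0,int(u[1])-h);print(n,"tcp px",u.round(1),"crop org",u0,v0,"scale",600//(2*h))
    crop(p,f"pics/{n}{tag}.png",u0,v0,2*h,2*h,600//(2*h))
E
python3 snap.py 2 scene,top
```

```text
t 2.7 pos [ 496.4 -308.   109.5] rot [-3.141 -0.     1.472] gap 93.8 F [-0.8  0.4  0.2] j [-0.62  0.47  1.52  0.    1.15 -0.52]
scene tcp px [262.9 174.3] crop org 212 124 scale 6
top tcp px [423.1 206.6] crop org 373 156 scale 6
```

View pics/scene2.png

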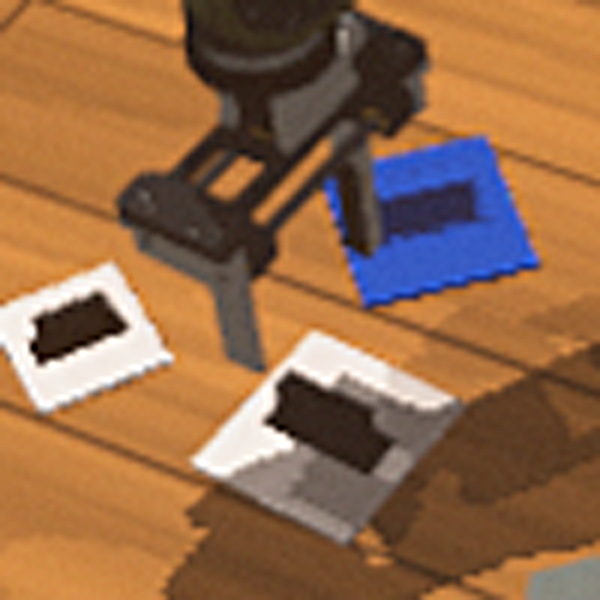

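View pics/top2.png

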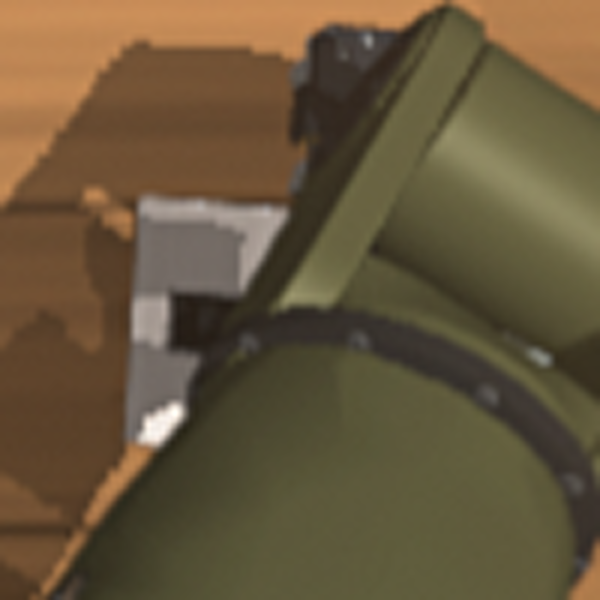

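```bash
python3 - <<'E'
from plan import *
T=cur()
for n,o in(("scene",(212,124)),):
  for s in(1,-1):
    for x in(-8,8):
      for y in (47,59.5):
        P=T[:3,3]+T[:3,:3]@[x,s*y,0];print(s,x,y,((proj(n,P)[0]-o)*6).round(0))
U=np.array([[192,463],[318,330],[465,408],[348,543]])/6+[212,124]
P=np.array([on_z("scene",u,v,5) for u,v in U]);print(P.round(1),P.mean(0).round(1),[np.linalg.norm(P[i]-P[i-1]).round(1) for i in range(4)])
print(np.arctan2(*(P[2]+P[1]-P[0]-P[3])[[1,0]]).round(4),np.arctan2(*(P[0]+P[1]-P[2]-P[3])[[1,0]]).round(4))
for n in("top","scene"):
    c=np.load(f"pics/{n}0_c.npy");m=(abs(c[...,0]-497)<75)&(abs(c[...,1]+308)<75);p=np.load(f"pics/{n}0_p.npy").astype(int)
    b=m&(c[...,2]>25)&(p.sum(-1)<200);print(n,"bar",b.sum(),c[b].mean(0).round(1),c[b].min(0).round(0),c[b].max(0).round(0))
    w=m&(p.min(-1)>150);q=c[w];print("white",w.sum(),q.mean(0).round(1))
E
```

```text
1 -8 47 [242. 352.]
1 -8 59.5 [228. 367.]
1 8 47 [266. 364.]
1 8 59.5 [252. 379.]
-1 -8 47 [344. 243.]
-1 -8 59.5 [357. 229.]
-1 8 47 [367. 254.]
-1 8 59.5 [380. 240.]
[[ 554.5 -362.9    5. ]
 [ 435.4 -349.1    5. ]
 [ 451.6 -240.8    5. ]
 [ 565.9 -253.5    5. ]] [ 501.9 -301.6    5. ] [np.float64(110.1), np.float64(119.9), np.float64(109.5), np.float64(115.1)]
3.0282 -1.6968
top bar 120 [ 496.5 -305.2   35.7] [ 487. -336.   25.] [ 507. -276.   41.]
white 1305 [ 497.8 -306.7    4.7]
scene bar 70 [ 503.5 -302.5   34.6] [ 493. -333.   26.] [ 511. -277.   42.]
white 647 [ 503.6 -304.     4.5]
```

```bash
python3 - <<'E'
from plan import *
p=np.load("pics/scene2_p.npy");T=cur()
def mark(img,n,o,s,P,col=(0,255,0)):
    for u in proj(n,P): cv2.circle(img,tuple(int(round(x)) for x in ((u-o)*s)),2,col,-1)
a=cv2.resize(p[155:195,240:290,::-1],None,fx=15,fy=15,interpolation=cv2.INTER_NEAREST)
P=np.array([T[:3,3]+T[:3,:3]@[x,s*y,0] for s in(1,-1) for x in(-8,8) for y in(47,59.5)])
mark(a,"scene",np.array([240,155]),15,P);cv2.imwrite("pics/s2z.png",a)
E
```

```text
(no output)
```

View pics/s2z.png

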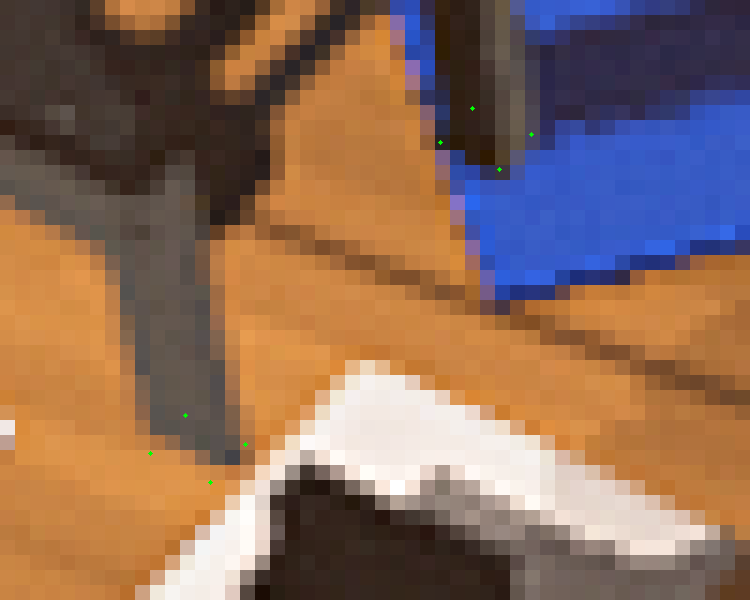

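```bash
python3 - <<'E'
from plan import *
T1=pose([498.3,-306,9],[0,0,-1],yaw(-0.099));rows(cur(),T1,1)
E
```

```text
rel [  1.5   1.2 100.9] rotdeg [0.04 0.01 0.08] n 1
{'x': np.float64(0.0015), 'y': np.float64(0.0012), 'z': np.float64(0.1009), 'wx': np.float64(0.04), 'wy': np.float64(0.01), 'wz': np.float64(0.08)}
```

{"api": "play_rows", "payload": {"commands": [{"x": 0.0015,"y": 0.0012,"z": 0.03,"wx": 0,"wy": 0,"wz": 0,"grip": 1},{"x": 0,"y": 0,"z": 0.03,"wx": 0,"wy": 0,"wz": 0,"grip": 1},{"x": 0,"y": 0,"z": 0.025,"wx": 0,"wy": 0,"wz": 0,"grip": 0.8},{"x": 0,"y": 0,"z": 0.0109,"wx": 0,"wy": 0,"wz": 0,"grip": 0.6},{"x": 0,"y": 0,"z": 0.005,"wx": 0,"wy": 0,"wz": 0,"grip": 0.5},{"x": 0,"y": 0,"z": 0,"wx": 0,"wy": 0,"wz": 0,"grip": 0.35},{"x": 0,"y": 0,"z": 0,"wx": 0,"wy": 0,"wz": 0,"grip": 0.2},{"x": 0,"y": 0,"z": 0,"wx": 0,"wy": 0,"wz": 0,"grip": 0},{"x": 0,"y": 0,"z": 0,"wx": 0,"wy": 0,"wz": 0,"grip": 0},{"x": 0,"y": 0,"z": 0,"wx": 0,"wy": 0,"wz": 0,"grip": 0}], "squeeze": 40}}

```text
clock: 4.05
eef_pos: [497.7, -306.9, 8.7]
eef_rot: [3.141, 0.0, 1.471]
wrist_force: [-0.0, -0.2, -0.1]
finger_gap: 17.8
```

```bash
python3 - <<'E'
from plan import *
settle()
E
```

```text
t 4.05 pos [ 497.7 -306.9    8.7] rot [3.141 0.    1.471] gap 17.8 F [-0.  -0.2 -0.1] j [-0.62  0.6   1.58  0.    0.96 -0.52]
```

```bash
cat > cov.py <<'E'
from plan import *
QF=[606.9,-8.6,1.9125,107.5]
def FT(Q=QF):
    T=np.eye(4);T[:3,:3]=RF(Q[2]);T[:3,3]=[Q[0],Q[1],Q[3]];return T
def cover_tcp(ox,oy,oz,th,a=0.,h=8.7,Q=QF,dyaw=0.):
    """TCP pose for cover origin at frame (ox,oy,oz), tilted th deg (upper edge dips). cover x'=frame x; tool y=-cover x, tool z=-cover z, tool x = y x z"""
    t=np.radians(th);cx=np.array([np.cos(t),0,-np.sin(t)]);cz=np.array([np.sin(t),0,np.cos(t)])
    Rc=np.stack([cx,np.cross(cz,cx),cz],1)@Rn.from_euler("z",dyaw).as_matrix()
    y=-Rc[:,0];z=-Rc[:,2];x=np.cross(y,z)
    Rt=np.stack([x,y,z],1);C=np.eye(4);C[:3,:3]=Rt;C[:3,3]=np.array([ox,oy,oz])-Rt@np.array([a,0,h])
    return FT(Q)@C
if __name__=="__main__":
    T1=cover_tcp(-10,0,70,15);print(T1.round(2))
    T0=cur();T0[:3,3]+=[0,0,190]; rows(T0,T1,10)
    for k in range(11):
        pass
E
python3 cov.py
```

```text
[[ 9.4000e-01  3.2000e-01 -9.0000e-02  6.2228e+02]
 [ 3.4000e-01 -9.1000e-01  2.4000e-01 -5.1860e+01]
 [ 0.0000e+00 -2.6000e-01 -9.7000e-01  1.7153e+02]
 [ 0.0000e+00  0.0000e+00  0.0000e+00  1.0000e+00]]
rel [266.2  98.7  27.1] rotdeg [13.37  8.47 64.34] n 10
{'x': np.float64(0.0294), 'y': np.float64(-0.0042), 'z': np.float64(0.004), 'wx': np.float64(1.34), 'wy': np.float64(0.85), 'wz': np.float64(6.43)}
```

{"api": "play_rows", "payload": {"commands": [{"x": 0,"y": 0,"z": 0,"wx": 0,"wy": 0,"wz": 0,"grip": 0},{"x": 0,"y": 0,"z": 0,"wx": 0,"wy": 0,"wz": 0,"grip": 0},{"x": 0,"y": 0,"z": -0.01,"wx": 0,"wy": 0,"wz": 0,"grip": 0},{"x": 0,"y": 0,"z": -0.03,"wx": 0,"wy": 0,"wz": 0,"grip": 0},{"x": 0,"y": 0,"z": -0.04,"wx": 0,"wy": 0,"wz": 0,"grip": 0},{"x": 0,"y": 0,"z": -0.04,"wx": 0,"wy": 0,"wz": 0,"grip": 0},{"x": 0,"y": 0,"z": -0.04,"wx": 0,"wy": 0,"wz": 0,"grip": 0},{"x": 0,"y": 0,"z": -0.03,"wx": 0,"wy": 0,"wz": 0,"grip": 0},{"x": 0,"y": 0,"z": 0,"wx": 0,"wy": 0,"wz": 0,"grip": 0}], "squeeze": 40}}

```text
clock: 5.18
eef_pos: [498.2, -307.3, 200.7]
eef_rot: [3.138, 0.002, 1.472]
wrist_force: [0.4, -0.1, -2.6]
finger_gap: 16.1
```

```bash
python3 - <<'E'
from cov import *
settle();rows(cur(),cover_tcp(-10,0,70,15),10)
E
```

```text
t 5.17 pos [ 498.2 -307.3  200.7] rot [3.138e+00 2.000e-03 1.472e+00] gap 16.1 F [ 0.4 -0.1 -2.6] j [-0.62  0.38  1.43  0.    1.33 -0.52]
rel [266.5  98.   29. ] rotdeg [13.61  8.46 64.36] n 10
{'x': np.float64(0.0294), 'y': np.float64(-0.0042), 'z': np.float64(0.0042), 'wx': np.float64(1.36), 'wy': np.float64(0.85), 'wz': np.float64(6.44)}
```

{"api": "play_rows", "payload": {"commands": [{"x": 0.0294,"y": -0.0042,"z": 0.0042,"wx": 1.36,"wy": 0.85,"wz": 6.44,"grip": 0},{"x": 0.0294,"y": -0.0042,"z": 0.0042,"wx": 1.36,"wy": 0.85,"wz": 6.44,"grip": 0},{"x": 0.0294,"y": -0.0042,"z": 0.0042,"wx": 1.36,"wy": 0.85,"wz": 6.44,"grip": 0},{"x": 0.0294,"y": -0.0042,"z": 0.0042,"wx": 1.36,"wy": 0.85,"wz": 6.44,"grip": 0},{"x": 0.0294,"y": -0.0042,"z": 0.0042,"wx": 1.36,"wy": 0.85,"wz": 6.44,"grip": 0},{"x": 0.0294,"y": -0.0042,"z": 0.0042,"wx": 1.36,"wy": 0.85,"wz": 6.44,"grip": 0},{"x": 0.0294,"y": -0.0042,"z": 0.0042,"wx": 1.36,"wy": 0.85,"wz": 6.44,"grip": 0},{"x": 0.0294,"y": -0.0042,"z": 0.0042,"wx": 1.36,"wy": 0.85,"wz": 6.44,"grip": 0},{"x": 0.0294,"y": -0.0042,"z": 0.0042,"wx": 1.36,"wy": 0.85,"wz": 6.44,"grip": 0},{"x": 0.0294,"y": -0.0042,"z": 0.0042,"wx": 1.36,"wy": 0.85,"wz": 6.44,"grip": 0},{"x": 0,"y": 0,"z": 0,"wx": 0,"wy": 0,"wz": 0,"grip": 0},{"x": 0,"y": 0,"z": 0,"wx": 0,"wy": 0,"wz": 0,"grip": 0}], "squeeze": 40}}

```text
clock: 6.68
eef_pos: [620.9, -51.9, 168.1]
eef_rot: [-2.876, 0.003, 0.342]
wrist_force: [-0.6, -0.7, -1.3]
finger_gap: 15.7
```

```bash
python3 snap.py 3 scene,top
```

```text
t 6.67 pos [620.9 -51.9 168.1] rot [-2.876  0.003  0.342] gap 15.7 F [-0.6 -0.7 -1.3] j [-0.24  0.58  1.24  0.22  1.48  0.95]
scene tcp px [316.6 218.5] crop org 266 168 scale 6
top tcp px [324.4 155.9] crop org 274 105 scale 6
```

View pics/scene3.png

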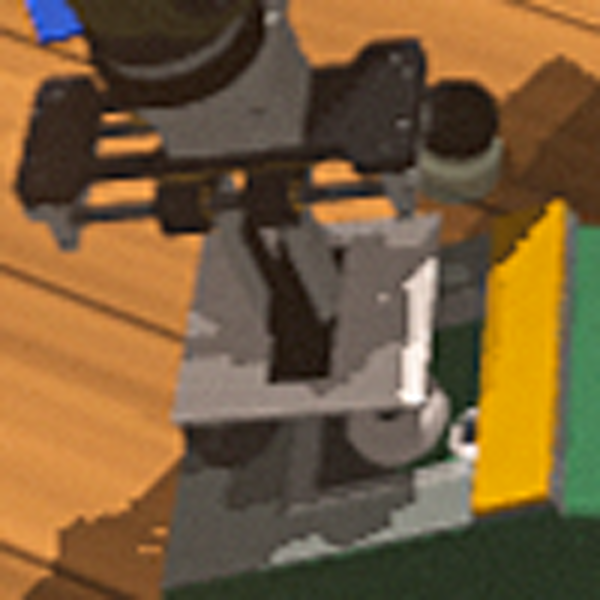

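View pics/top3.png

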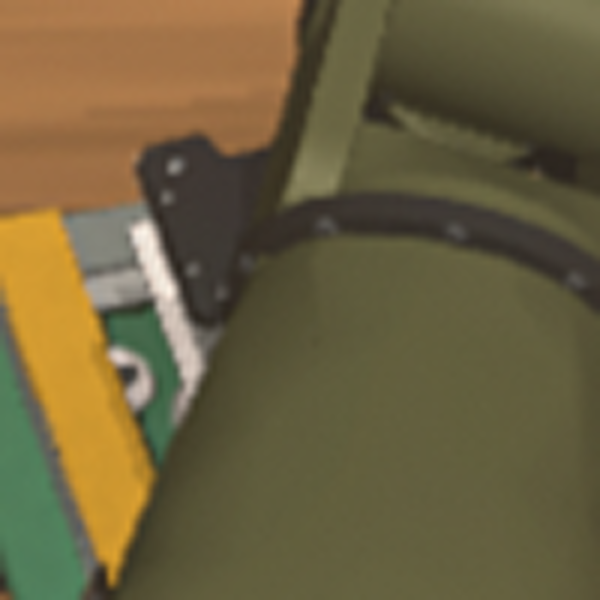

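```bash
python3 - <<'E'
from cov import *
T=cur();o=np.array([266,168])
# cover coords -> tool: cover x=-tool y, cover y = tool x ? (cover z=-tool z)
R=np.stack([[0,-1,0],[1*-0+0,0,0],[0,0,-1]],1).astype(float)
Rc=np.zeros((3,3));Rc[:,0]=[0,-1,0];Rc[:,2]=[0,0,-1];Rc[:,1]=np.cross(Rc[:,2],Rc[:,0])
print("cover y in tool",Rc[:,1])
obs={(-60,-55,5):(175,420),(60,-55,5):(422,403),(60,55,5):(440,215),(-60,55,5):(208,238)}
for a in(0,):
  for k,v in obs.items():
    P=T[:3,3]+T[:3,:3]@(Rc@np.array(k)+[a,0,8.7]);u=proj("scene",P)[0];print(k,((u-o)*6).round(0),v,(np.array(v)/6+o-u).round(2))
ks=list(obs)[:3]
def f(q): # a, du,dv
    return np.concatenate([proj("scene",T[:3,3]+T[:3,:3]@(Rc@np.array(k)+[q[0],0,8.7]))[0]+q[1:]-np.array(obs[k])/6-o for k in ks])
from scipy.optimize import least_squares
print(least_squares(f,[0,0,0]).x)
E
```

```text
cover y in tool [-1. -0. -0.]
(-60, -55, 5) [168. 412.] (175, 420) [1.14 1.36]
(60, -55, 5) [419. 395.] (422, 403) [0.46 1.38]
(60, 55, 5) [438. 204.] (440, 215) [0.39 1.83]
(-60, 55, 5) [200. 225.] (208, 238) [1.32 2.09]
[-20.61636405  -0.06666767   7.48762521]
```

```bash
python3 - <<'E'
from cov import *
for off in [(0,0),(.6,1.5),(.8,1.6),(0.3,0.8)]:
    P,U=np.array(F[1][1]),np.array(F[1][2])-off
    g=lambda q:(proj("scene",P@RF(q[2]).T+[q[0],q[1],107.5])-U).ravel()
    r=least_squares(g,[600,-10,1.9]);print(off,r.x.round(4),np.abs(r.fun).max().round(2))
E
python3 - <<'E'
import sys;sys.path.insert(0,'.')
import os;os.chdir('.')
from cov import *
p=np.load("pics/scene0_p.npy")
a=cv2.resize(p[195:275,285:365,::-1],None,fx=9,fy=9,interpolation=cv2.INTER_CUBIC)[:600];cv2.imwrite("pics/s0m9.png",a)
p=np.load("pics/scene3_p.npy")
a=cv2.resize(p[195:275,285:365,::-1],None,fx=9,fy=9,interpolation=cv2.INTER_CUBIC)[:600];cv2.imwrite("pics/s3m9.png",a)
E
```

```text
(0, 0) [609.42    -6.0421   1.9178] 0.88
(0.6, 1.5) [605.3979  -9.9231   1.9181] 0.86
(0.8, 1.6) [605.3258 -10.6133   1.9183] 0.86
(0.3, 0.8) [607.253   -8.0555   1.9179] 0.87
```

View pics/s0m9.png

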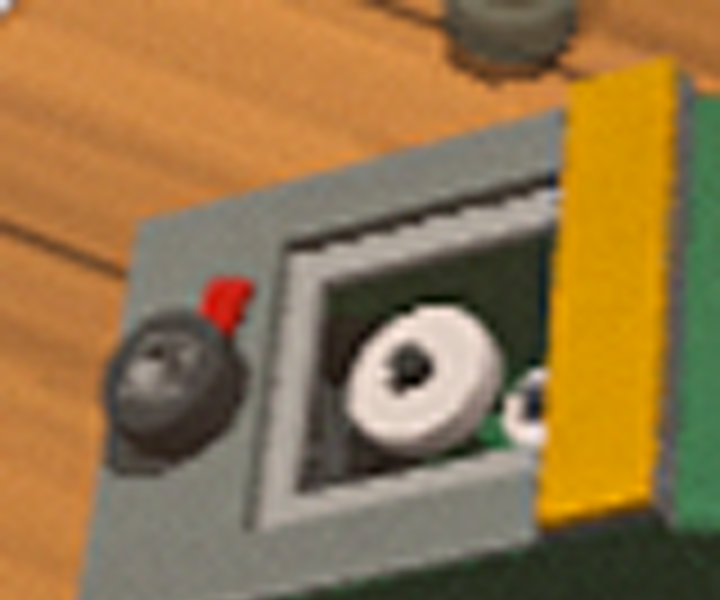

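View pics/s3m9.png

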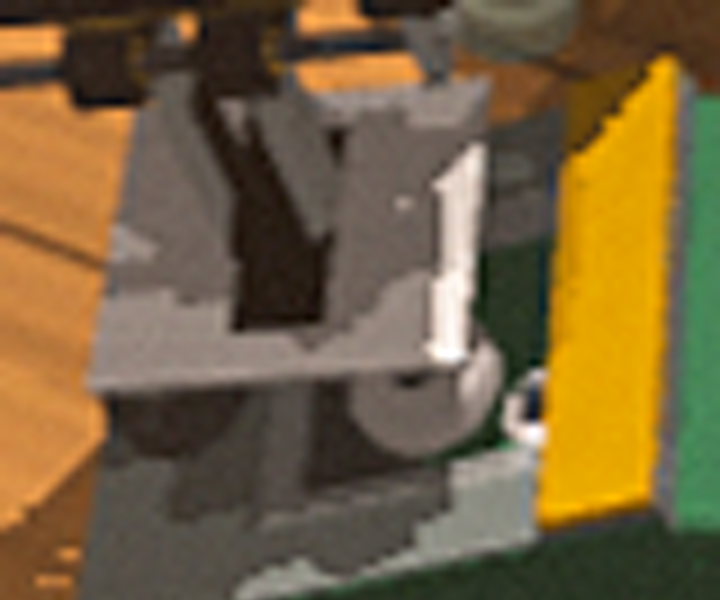

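```bash
sed -i 's/^QF=.*/QF=[605.5,-10.2,1.912,107.5]/' cov.py; cat >> cov.py <<'E'
def edge(xu,zu,th,oy=0,a=0.,h=8.7):
    t=np.radians(th);return cover_tcp(xu-60*np.cos(t),oy,zu+60*np.sin(t),th,a,h)
def where(a=0.,h=8.7):
    T=np.linalg.inv(FT())@cur();o=T[:3,3]+T[:3,:3]@[a,0,h];cx=-T[:3,1];th=np.degrees(np.arcsin(-cx[2]))
    t=np.radians(th);e=o+60*cx
    print("cover org",o.round(2),"th",th.round(2),"yawerr",np.arctan2(cx[1],cx[0]).round(4),"roll",T[2,0].round(4),"upper edge",e.round(2),"lower",(o-60*cx).round(2))
E
python3 - <<'E'
from cov import *
where();rows(cur(),edge(46,25,18),4);rows(edge(46,25,18),edge(46,-4.5,18),4)
E
```

```text
cover org [-10.24  -0.62  67.17] th 14.81 yawerr -0.0005 roll -0.0018 upper edge [47.77 -0.65 51.83] lower [-68.24  -0.59  82.5 ]
rel [-0.6 -5.7 23.1] rotdeg [-3.19  0.12 -0.03] n 4
{'x': np.float64(-0.0002), 'y': np.float64(-0.0016), 'z': np.float64(0.0057), 'wx': np.float64(-0.8), 'wy': np.float64(0.03), 'wz': np.float64(-0.01)}
rel [ 0.  -9.1 28.1] rotdeg [ 0. -0. -0.] n 4
{'x': np.float64(0.0), 'y': np.float64(-0.0023), 'z': np.float64(0.007), 'wx': np.float64(0.0), 'wy': np.float64(-0.0), 'wz': np.float64(-0.0)}
```

{"api": "play_rows", "payload": {"commands": [{"x": -0.0002,"y": -0.0016,"z": 0.0057,"wx": -0.8,"wy": 0.03,"wz": 0,"grip": 0},{"x": -0.0002,"y": -0.0016,"z": 0.0057,"wx": -0.8,"wy": 0.03,"wz": 0,"grip": 0},{"x": -0.0002,"y": -0.0016,"z": 0.0057,"wx": -0.8,"wy": 0.03,"wz": 0,"grip": 0},{"x": 0,"y": -0.0016,"z": 0.0057,"wx": -0.8,"wy": 0.03,"wz": 0,"grip": 0},{"x": 0,"y": 0,"z": 0,"wx": 0,"wy": 0,"wz": 0,"grip": 0}]}}

```text
clock: 7.4
eef_pos: [616.9, -40.3, 148.3]
eef_rot: [-2.932, 0.0, 0.341]
wrist_force: [0.8, 0.8, -2.2]
finger_gap: 15.7
```

```bash
python3 - <<'E'
from cov import *
settle();where();rows(cur(),edge(46,-4.5,18),4)
E
python3 snap.py 4 scene; python3 - <<'E'
import os;os.chdir('.')
from cov import *
p=np.load("pics/scene4_p.npy")
cv2.imwrite("pics/s4m9.png",cv2.resize(p[195:275,285:365,::-1],None,fx=9,fy=9,interpolation=cv2.INTER_CUBIC)[:600])
E
```

```text
t 7.4 pos [616.9 -40.3 148.3] rot [-2.932  0.     0.341] gap 15.7 F [ 0.8  0.8 -2.2] j [-0.2   0.56  1.3   0.18  1.39  0.98]
cover org [-10.15  -0.63  43.11] th 17.99 yawerr -0.0004 roll -0.0001 upper edge [46.91 -0.65 24.57] lower [-67.22  -0.61  61.64]
rel [-0.6 -8.1 27.9] rotdeg [-0.01  0.01 -0.02] n 4
{'x': np.float64(-0.0002), 'y': np.float64(-0.002), 'z': np.float64(0.007), 'wx': np.float64(-0.0), 'wy': np.float64(0.0), 'wz': np.float64(-0.0)}
t 7.4 pos [616.9 -40.3 148.3] rot [-2.932  0.     0.341] gap 15.7 F [ 0.8  0.8 -2.2] j [-0.2   0.56  1.3   0.18  1.39  0.98]
scene tcp px [320.9 222.9] crop org 270 172 scale 6
```

View pics/s4m9.png

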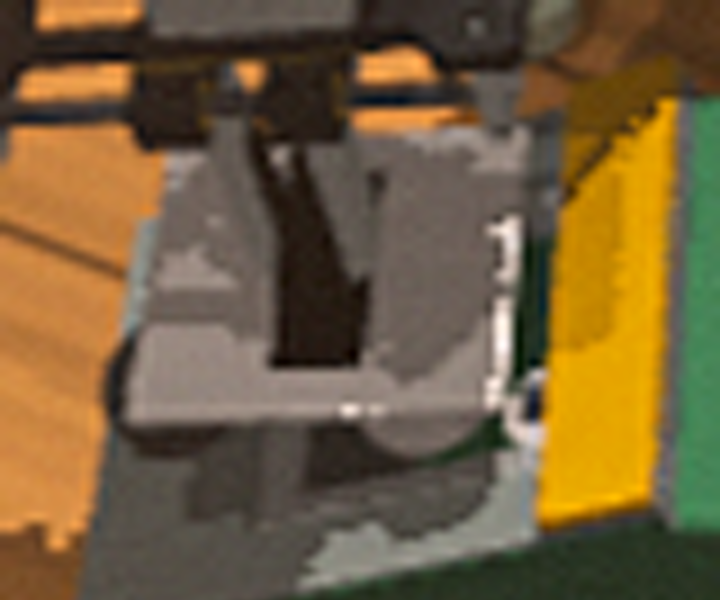

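{"api": "play_rows", "payload": {"commands": [{"x": -0.0003,"y": -0.002,"z": 0.007,"wx": 0,"wy": 0,"wz": 0,"grip": 0},{"x": -0.0003,"y": -0.002,"z": 0.007,"wx": 0,"wy": 0,"wz": 0,"grip": 0},{"x": 0,"y": -0.002,"z": 0.007,"wx": 0,"wy": 0,"wz": 0,"grip": 0},{"x": 0,"y": -0.002,"z": 0.007,"wx": 0,"wy": 0,"wz": 0,"grip": 0},{"x": 0,"y": 0,"z": 0,"wx": 0,"wy": 0,"wz": 0,"grip": 0},{"x": 0,"y": 0,"z": 0,"wx": 0,"wy": 0,"wz": 0,"grip": 0}]}}

```text
clock: 8.2
eef_pos: [612.1, -28.2, 123.1]
eef_rot: [-2.932, -0.0, 0.34]
wrist_force: [0.3, 0.6, -2.1]
finger_gap: 15.6
```

```bash
python3 - <<'E'
from cov import *
settle();where();rows(cur(),edge(57,-4.5,17),4)
E
python3 snap.py 5 scene; python3 - <<'E'
import os;os.chdir('.')
from cov import *
p=np.load("pics/scene5_p.npy")
a=cv2.resize(p[195:275,285:365,::-1],None,fx=9,fy=9,interpolation=cv2.INTER_CUBIC)[:600]
cv2.imwrite("pics/s5m9.png",a)
E
```

```text
t 8.2 pos [612.1 -28.2 123.1] rot [-2.932 -0.     0.34 ] gap 15.6 F [ 0.3  0.6 -2.1] j [-0.19  0.57  1.35  0.19  1.33  0.99]
cover org [-11.49  -0.22  14.78] th 18.01 yawerr -0.0009 roll 0.0008 upper edge [45.57 -0.27 -3.77] lower [-68.55  -0.17  33.33]
rel [ -0.2 -11.   -1.8] rotdeg [ 1.01 -0.04 -0.05] n 4
{'x': np.float64(-0.0001), 'y': np.float64(-0.0027), 'z': np.float64(-0.0004), 'wx': np.float64(0.25), 'wy': np.float64(-0.01), 'wz': np.float64(-0.01)}
t 8.2 pos [612.1 -28.2 123.1] rot [-2.932 -0.     0.34 ] gap 15.6 F [ 0.3  0.6 -2.1] j [-0.19  0.57  1.35  0.19  1.33  0.99]
scene tcp px [325.4 228.3] crop org 275 178 scale 6
```

View pics/s5m9.png

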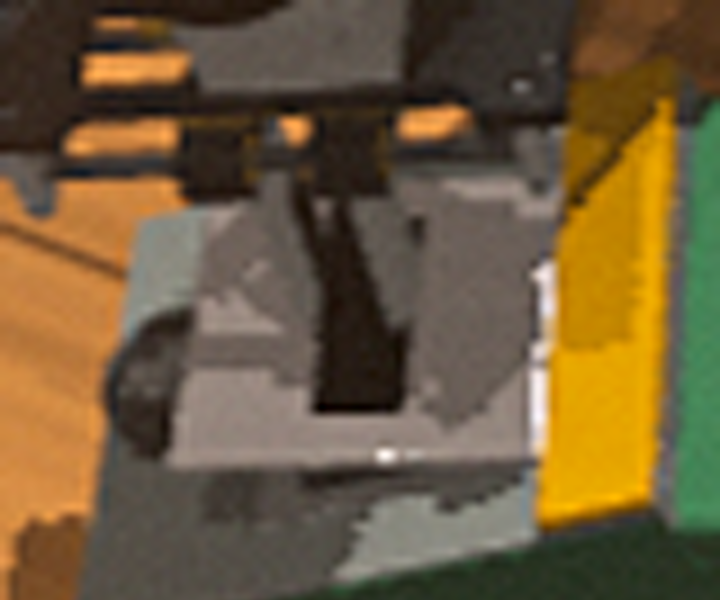

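{"api": "play_rows", "payload": {"commands": [{"x": 0,"y": -0.0028,"z": -0.0004,"wx": 0.25,"wy": 0,"wz": 0,"grip": 0},{"x": 0,"y": -0.0028,"z": -0.0004,"wx": 0.25,"wy": 0,"wz": 0,"grip": 0},{"x": 0,"y": -0.0028,"z": -0.0004,"wx": 0.25,"wy": 0,"wz": 0,"grip": 0},{"x": 0,"y": -0.0028,"z": -0.0004,"wx": 0.25,"wy": 0,"wz": 0,"grip": 0},{"x": 0,"y": 0,"z": 0,"wx": 0,"wy": 0,"wz": 0,"grip": 0}]}}

```text
clock: 8.88
eef_pos: [608.5, -18.0, 127.0]
eef_rot: [-2.915, -0.0, 0.34]
wrist_force: [-0.4, -0.5, -2.2]
finger_gap: 16.2
```

```bash
python3 - <<'E'
from cov import *
settle();where();rows(cur(),edge(62,-5,8),6)
E
```

```text
t 8.88 pos [608.5 -18.  127. ] rot [-2.915 -0.     0.34 ] gap 16.2 F [-0.4 -0.5 -2.2] j [-0.18  0.56  1.36  0.2   1.34  1.  ]
cover org [ 0.02 -0.21 12.72] th 17.0 yawerr -0.0006 roll 0.0007 upper edge [57.39 -0.25 -4.82] lower [-57.36  -0.17  30.27]
rel [-0.2 -3.8  8.3] rotdeg [ 9.   -0.04 -0.03] n 6
{'x': np.float64(-0.0), 'y': np.float64(-0.0005), 'z': np.float64(0.0014), 'wx': np.float64(1.5), 'wy': np.float64(-0.01), 'wz': np.float64(-0.01)}
```

{"api": "play_rows", "payload": {"commands": [{"x": 0,"y": -0.0005,"z": 0.0014,"wx": 1.5,"wy": 0,"wz": 0,"grip": 0},{"x": 0,"y": -0.0005,"z": 0.0014,"wx": 1.5,"wy": 0,"wz": 0,"grip": 0},{"x": 0,"y": -0.0005,"z": 0.0014,"wx": 1.5,"wy": 0,"wz": 0,"grip": 0},{"x": 0,"y": -0.0005,"z": 0.0014,"wx": 1.5,"wy": 0,"wz": 0,"grip": 0},{"x": 0,"y": -0.0005,"z": 0.0014,"wx": 1.5,"wy": 0,"wz": 0,"grip": 0},{"x": 0,"y": -0.0005,"z": 0.0014,"wx": 1.5,"wy": 0,"wz": 0,"grip": 0},{"x": 0,"y": 0,"z": 0,"wx": 0,"wy": 0,"wz": 0,"grip": 0}]}}

```text
clock: 9.75
eef_pos: [606.7, -13.4, 119.4]
eef_rot: [-2.757, 0.0, 0.34]
wrist_force: [0.5, -1.4, -2.0]
finger_gap: 15.9
```

```bash
python3 - <<'E'
from cov import *
settle();where();rows(cur(),edge(62,-6.2,1.5),5)
E
python3 snap.py 6 scene; python3 - <<'E'
import os;os.chdir('.')
from cov import *
p=np.load("pics/scene6_p.npy")
a=cv2.resize(p[195:275,285:365,::-1],None,fx=9,fy=9,interpolation=cv2.INTER_CUBIC)[:600]
cv2.imwrite("pics/s6m9.png",a)
E
```

```text
t 9.75 pos [606.7 -13.4 119.4] rot [-2.757  0.     0.34 ] gap 15.9 F [ 0.5 -1.4 -2. ] j [-0.23  0.62  1.32  0.33  1.43  0.92]
cover org [ 1.76 -0.02  3.36] th 7.96 yawerr -0.0013 roll 0.0005 upper edge [61.18 -0.1  -4.95] lower [-57.67   0.06  11.67]
rel [-0.  -0.4  7.9] rotdeg [ 6.46 -0.02 -0.07] n 5
{'x': np.float64(-0.0), 'y': np.float64(-0.0), 'z': np.float64(0.0016), 'wx': np.float64(1.29), 'wy': np.float64(-0.0), 'wz': np.float64(-0.01)}
t 9.75 pos [606.7 -13.4 119.4] rot [-2.757  0.     0.34 ] gap 15.9 F [ 0.5 -1.4 -2. ] j [-0.23  0.62  1.32  0.33  1.43  0.92]
scene tcp px [330.8 229.4] crop org 280 179 scale 6
```

View pics/s6m9.png

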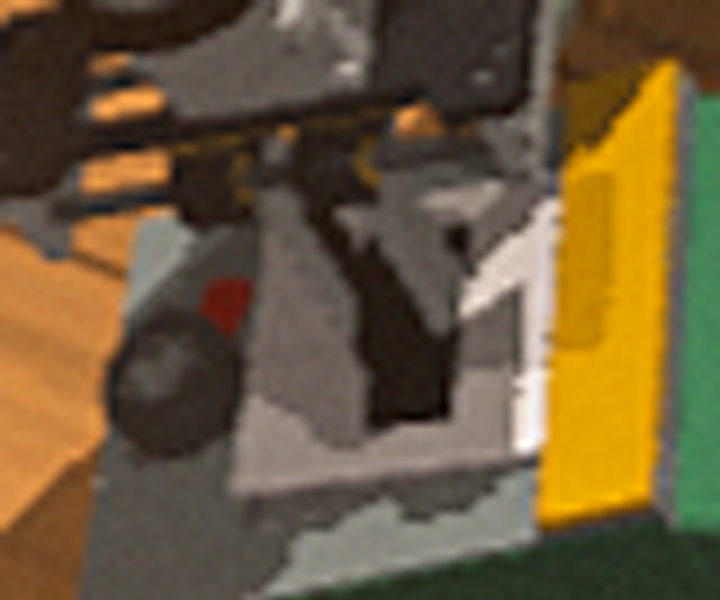

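{"api": "play_rows", "payload": {"commands": [{"x": 0,"y": 0,"z": 0.0016,"wx": 1.29,"wy": 0,"wz": 0,"grip": 0},{"x": 0,"y": 0,"z": 0.0016,"wx": 1.29,"wy": 0,"wz": 0,"grip": 0},{"x": 0,"y": 0,"z": 0.0016,"wx": 1.29,"wy": 0,"wz": 0,"grip": 0},{"x": 0,"y": 0,"z": 0.0016,"wx": 1.29,"wy": 0,"wz": 0,"grip": 0},{"x": 0,"y": 0,"z": 0.0016,"wx": 1.29,"wy": 0,"wz": 0,"grip": 0},{"x": 0,"y": 0,"z": 0,"wx": 0,"wy": 0,"wz": 0,"grip": 0}]}}

```text
clock: 10.55
eef_pos: [606.1, -11.2, 112.7]
eef_rot: [-2.646, -0.001, 0.339]
wrist_force: [2.7, -9.3, 0.1]
finger_gap: 15.6
```

```bash
python3 - <<'E'
from cov import *
settle();where();rows(cur(),edge(62,-7,0),2)
E
python3 snap.py 7 scene; python3 - <<'E'
import os;os.chdir('.')
from cov import *
p=np.load("pics/scene7_p.npy")
a=cv2.resize(p[195:275,285:365,::-1],None,fx=9,fy=9,interpolation=cv2.INTER_CUBIC)[:600]
cv2.imwrite("pics/s7m9.png",a)
E
```

```text
t 10.55 pos [606.1 -11.2 112.7] rot [-2.646e+00 -1.000e-03  3.390e-01] gap 15.6 F [ 2.7 -9.3  0.1] j [-0.26  0.66  1.29  0.41  1.49  0.88]
cover org [ 1.4  -0.31 -3.6 ] th 1.6 yawerr -0.0012 roll 0.0023 upper edge [61.37 -0.38 -5.28] lower [-58.58  -0.23  -1.93]
rel [-0.3 -0.5  3.4] rotdeg [ 1.6  -0.13 -0.07] n 2
{'x': np.float64(-0.0001), 'y': np.float64(-0.0002), 'z': np.float64(0.0017), 'wx': np.float64(0.8), 'wy': np.float64(-0.07), 'wz': np.float64(-0.03)}
t 10.55 pos [606.1 -11.2 112.7] rot [-2.646e+00 -1.000e-03  3.390e-01] gap 15.6 F [ 2.7 -9.3  0.1] j [-0.26  0.66  1.29  0.41  1.49  0.88]
scene tcp px [331.6 230.8] crop org 281 180 scale 6
```

View pics/s7m9.png

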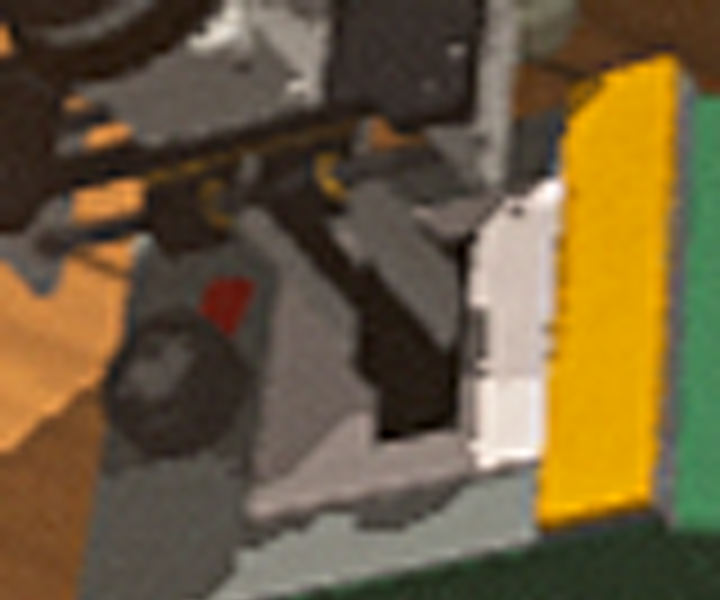

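```bash
python3 - <<'E'
from cov import *
off=np.array([.7,1.5])
Fr=FT()
def pf(P): return proj("scene",Fr[:3,:3]@np.array(P)+Fr[:3,3])[0]+off
for P in [(-62,-58,0),(-62,58,0),(-58.6,-55,3.1),(-60.6,-55,3.1),(-58.6,-57,3.1),(-62,-58,3),(52,-85,10),(52,85,10),(52,-55,1),(-90,0,21)]:
    print(P,((pf(P)-[285,195])*9).round(0))
E
```

```text
(-62, -58, 0) [246. 532.]
(-62, 58, 0) [285. 243.]
(-58.6, -55, 3.1) [251. 518.]
(-60.6, -55, 3.1) [246. 519.]
(-58.6, -57, 3.1) [250. 523.]
(-62, -58, 3) [241. 528.]
(52, -85, 10) [538. 522.]
(52, 85, 10) [573.  84.]
(52, -55, 1) [558. 454.]
(-90, 0, 21) [162. 368.]
```

{"api": "play_rows", "payload": {"commands": [{"x": 0,"y": 0.0008,"z": 0,"wx": 0,"wy": 0,"wz": 0,"grip": 0},{"x": 0,"y": 0.0007,"z": 0,"wx": 0,"wy": 0,"wz": 0,"grip": 0},{"x": 0,"y": 0,"z": 0,"wx": 0,"wy": 0,"wz": 0,"grip": 0}]}}

```text
clock: 10.98
eef_pos: [606.2, -11.3, 111.8]
eef_rot: [-2.645, -0.001, 0.34]
wrist_force: [1.8, -3.5, -0.1]
finger_gap: 16.5
```

```bash
python3 - <<'E'
from cov import *
settle();where();s=manip.read_state();print(s["moment"]); print("F in frame",(s["wrist_force"]-[0.2,-0.4,-2.1])@RF(QF[2]))
E
```

```text
t 10.97 pos [606.2 -11.3 111.8] rot [-2.645e+00 -1.000e-03  3.400e-01] gap 16.5 F [ 1.8 -3.5 -0.1] j [-0.26  0.67  1.29  0.41  1.49  0.88]
cover org [ 0.85 -0.27 -4.36] th 1.55 yawerr -0.0006 roll 0.001 upper edge [60.83 -0.31 -5.98] lower [-59.12  -0.24  -2.74]
[-0.71279581 -0.09520713  0.04902946]
F in frame [-1.93384853 -0.45743921  3.46525833]
```

{"api": "play_rows", "payload": {"commands": [{"x": 0,"y": 0.0008,"z": 0,"wx": 0,"wy": 0,"wz": 0,"grip": 0},{"x": 0,"y": 0.0007,"z": 0,"wx": 0,"wy": 0,"wz": 0,"grip": 0},{"x": 0,"y": 0,"z": 0,"wx": 0,"wy": 0,"wz": 0,"grip": 0}]}}

```text
clock: 11.35
eef_pos: [606.4, -12.3, 110.8]
eef_rot: [-2.645, 0.0, 0.34]
wrist_force: [0.9, -0.0, -2.0]
finger_gap: 15.6
```

```bash
python3 - <<'E'
from cov import *
settle();where();s=manip.read_state();print(s["moment"]); print("F in frame",(s["wrist_force"]-[0.2,-0.4,-2.1])@RF(QF[2]))
E
python3 snap.py 8 scene; python3 - <<'E'
import os;os.chdir('.')
from cov import *
p=np.load("pics/scene8_p.npy")
a=cv2.resize(p[195:275,285:365,::-1],None,fx=9,fy=9,interpolation=cv2.INTER_CUBIC)[:600]
cv2.imwrite("pics/s8m9.png",a)
E
```

```text
t 11.35 pos [606.4 -12.3 110.8] rot [-2.645  0.     0.34 ] gap 15.6 F [ 0.9 -0.  -2. ] j [-0.26  0.67  1.29  0.41  1.49  0.88]
cover org [-0.57 -0.11 -4.68] th 1.53 yawerr -0.0007 roll 0.0003 upper edge [59.41 -0.16 -6.28] lower [-60.55  -0.07  -3.07]
[-0.44403913 -0.00728882  0.03295985]
F in frame [ 0.14679667 -0.76879274  0.01552772]
t 11.35 pos [606.4 -12.3 110.8] rot [-2.645  0.     0.34 ] gap 15.6 F [ 0.9 -0.  -2. ] j [-0.26  0.67  1.29  0.41  1.49  0.88]
scene tcp px [331.2 231.1] crop org 281 181 scale 6
```

View pics/s8m9.png

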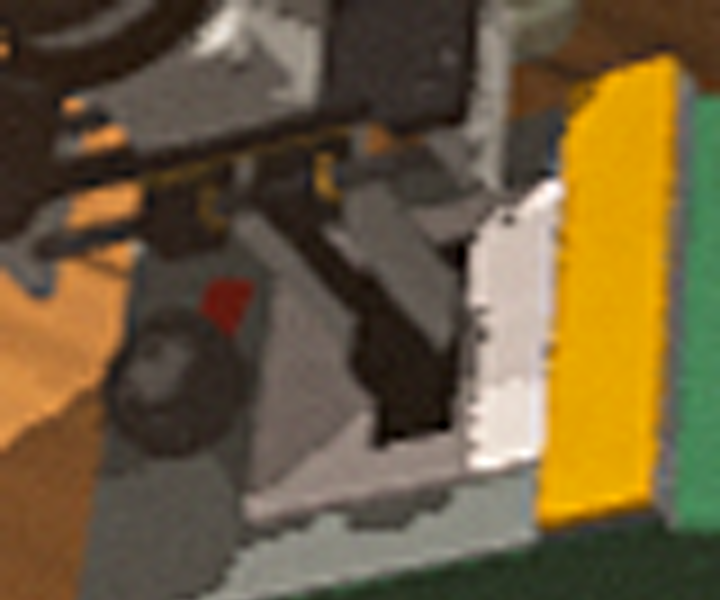

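```bash
python3 - <<'E'
from cov import *
rows(cur(),edge(59.6,-6.8,0.2),4)
E
```

```text
rel [-0.1  0.   1.9] rotdeg [ 1.33 -0.02 -0.04] n 4
{'x': np.float64(-0.0), 'y': np.float64(0.0), 'z': np.float64(0.0005), 'wx': np.float64(0.33), 'wy': np.float64(-0.0), 'wz': np.float64(-0.01)}
```

{"api": "play_rows", "payload": {"commands": [{"x": 0,"y": 0,"z": 0.0005,"wx": 0.33,"wy": 0,"wz": 0,"grip": 0},{"x": 0,"y": 0,"z": 0.0005,"wx": 0.33,"wy": 0,"wz": 0,"grip": 0},{"x": 0,"y": 0,"z": 0.0005,"wx": 0.33,"wy": 0,"wz": 0,"grip": 0},{"x": 0,"y": 0,"z": 0.0005,"wx": 0.33,"wy": 0,"wz": 0,"grip": 0},{"x": 0,"y": 0,"z": 0,"wx": 0,"wy": 0,"wz": 0,"grip": 0}]}}

```text
clock: 12.02
eef_pos: [606.1, -11.6, 109.1]
eef_rot: [-2.622, -0.0, 0.34]
wrist_force: [0.7, -0.3, -2.4]
finger_gap: 15.7
```

```bash
python3 - <<'E'
from cov import *
settle();where();s=manip.read_state();print(s["moment"]); print("F in frame",(s["wrist_force"]-[0.2,-0.4,-2.1])@RF(QF[2]))
E
python3 snap.py 9 scene; python3 - <<'E'
import os;os.chdir('.')
from cov import *
p=np.load("pics/scene9_p.npy")
a=cv2.resize(p[195:275,285:365,::-1],None,fx=9,fy=9,interpolation=cv2.INTER_CUBIC)[:600]
cv2.imwrite("pics/s9m9.png",a)
E
```

```text
t 12.03 pos [606.1 -11.6 109.1] rot [-2.622 -0.     0.34 ] gap 15.7 F [ 0.7 -0.3 -2.4] j [-0.26  0.68  1.28  0.42  1.5   0.87]
cover org [-0.54 -0.12 -6.52] th 0.22 yawerr -0.0009 roll 0.0006 upper edge [59.45 -0.17 -6.74] lower [-60.54  -0.07  -6.29]
[-0.44734838  0.00260167 -0.00379947]
F in frame [-0.2055321  -0.50072711 -0.2770064 ]
t 12.03 pos [606.1 -11.6 109.1] rot [-2.622 -0.     0.34 ] gap 15.7 F [ 0.7 -0.3 -2.4] j [-0.26  0.68  1.28  0.42  1.5   0.87]
scene tcp px [331.4 231.4] crop org 281 181 scale 6
```

View pics/s9m9.png

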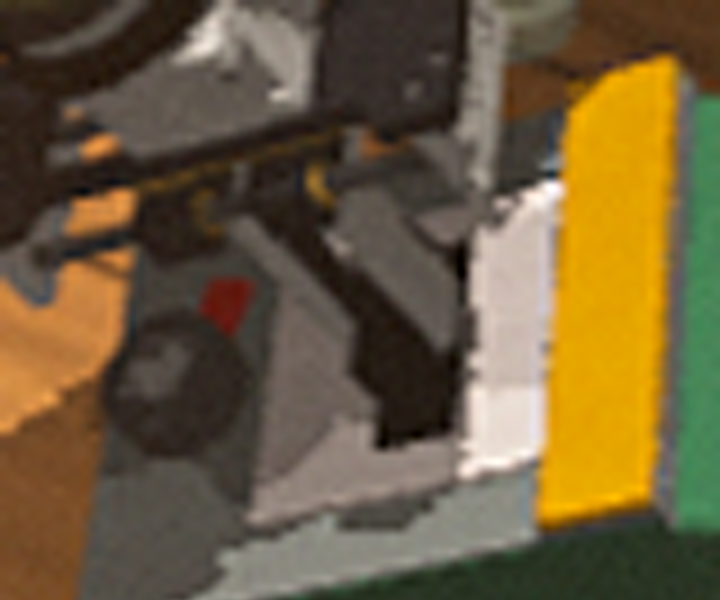

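{"api": "play_rows", "payload": {"commands": [{"x": 0,"y": 0,"z": 0.0006,"wx": 0.2,"wy": 0,"wz": 0,"grip": 0},{"x": 0,"y": 0,"z": 0,"wx": 0,"wy": 0,"wz": 0,"grip": 0.2},{"x": 0,"y": 0,"z": 0,"wx": 0,"wy": 0,"wz": 0,"grip": 0.35},{"x": 0,"y": 0,"z": 0,"wx": 0,"wy": 0,"wz": 0,"grip": 0.45},{"x": 0,"y": 0,"z": 0,"wx": 0,"wy": 0,"wz": 0,"grip": 0.45},{"x": 0,"y": 0,"z": -0.01,"wx": 0,"wy": 0,"wz": 0,"grip": 0.45},{"x": 0,"y": 0,"z": -0.04,"wx": 0,"wy": 0,"wz": 0,"grip": 0.45},{"x": 0,"y": 0,"z": -0.05,"wx": 0,"wy": 0,"wz": 0,"grip": 0.45},{"x": 0,"y": 0,"z": -0.05,"wx": 0,"wy": 0,"wz": 0,"grip": 0.45},{"x": 0,"y": 0,"z": 0,"wx": 0,"wy": 0,"wz": 0,"grip": 0.45}]}}

```text
clock: 13.32
eef_pos: [632.1, -83.9, 242.4]
eef_rot: [-2.623, -0.005, 0.339]
wrist_force: [-0.3, 0.5, -1.1]
finger_gap: 42.1
```

```bash
python3 - <<'E'
from cov import *
settle()
for n in("scene","top"):
    p,d=manip.camera(n);np.save(f"pics/{n}10_p.npy",p);np.save(f"pics/{n}10_c.npy",cloud(n,d))
    o={"scene":(285,195),"top":(240,120)}[n]
    crop(p,f"pics/{n}10.png",o[0],o[1],90,70,8)
    if n=="top" : crop(p,f"pics/{n}10.png",240,120,130,100,6)
    c=np.load(f"pics/{n}10_c.npy");L=(c-FT()[:3,3])@RF(QF[2])
    m=(abs(L[...,0])<50)&(abs(L[...,1])<52)&(abs(L[...,2])<12)&((abs(L[...,0])>14)|(abs(L[...,1])>36))
    A=np.c_[L[m][:,:2],np.ones(m.sum())];s=np.linalg.lstsq(A,L[m][:,2],rcond=None)[0];print(n,m.sum(),"cover top plane",s.round(4))
    m2=(abs(L[...,1])<80)&(L[...,0]>-122)&(L[...,0]<44)&(abs(L[...,2])<6)&((abs(L[...,1])>63));print(" face z",np.median(L[m2][:,2]).round(2),m2.sum())
E
```

```text
t 13.32 pos [632.1 -83.9 242.4] rot [-2.623 -0.005  0.339] gap 42.1 F [-0.3  0.5 -1.1] j [-0.35  0.67  0.98  0.41  1.82  0.91]
scene 531 cover top plane [ 1.0000e-03  4.0000e-03 -1.9058e+00]
 face z -0.04 439
top 813 cover top plane [-3.0000e-03  6.0000e-04 -2.6255e+00]
 face z -0.76 402
```

View pics/scene10.png

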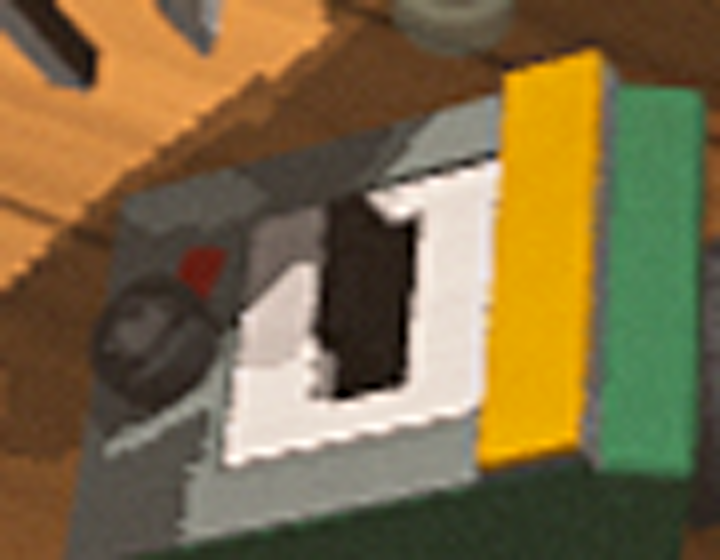

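View pics/top10.png

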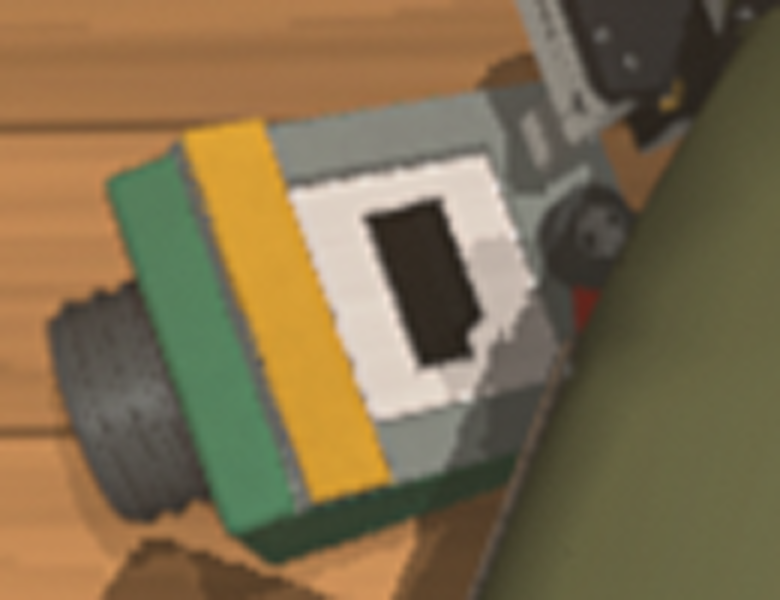

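```bash
python3 - <<'E'
from cov import *
Fr=FT()
def pf(n,P): return proj(n,np.atleast_2d(P)@Fr[:3,:3].T+Fr[:3,3])+(np.array([.7,1.5]) if n=="scene" else 0)
for ph in(0.05,.1,.15,.2,.25,.3,.35,.4):
    c,s=np.cos(ph),np.sin(ph)
    e=[[-90+45*s+w*c,45*c-w*s,6] for w in(-8,0,8)]
    print(ph,"top",((pf("top",e)-[240,120])*6).round(0).tolist(),"scene",((pf("scene",e)-[285,195])*9).round(0).tolist())
print("knob top c",((pf("top",[[-90,0,21]])-[240,120])*6).round(0),((pf("scene",[[-90,0,21]])-[285,195])*9).round(0))
E
python3 - <<'E'
import os;os.chdir('.')
from h import *
p=np.load("pics/top0_p.npy");crop(p,"pics/t_knob.png",322,142,40,40,15)
p=np.load("pics/scene0_p.npy");crop(p,"pics/s_knob.png",290,215,40,40,15)
E
```

```text
0.05 top [[628.0, 332.0], [614.0, 335.0], [600.0, 337.0]] scene [[188.0, 285.0], [208.0, 281.0], [228.0, 277.0]]
0.1 top [[624.0, 334.0], [610.0, 335.0], [596.0, 337.0]] scene [[194.0, 283.0], [213.0, 280.0], [233.0, 277.0]]
0.15 top [[621.0, 335.0], [606.0, 336.0], [591.0, 337.0]] scene [[200.0, 282.0], [219.0, 279.0], [238.0, 277.0]]
0.2 top [[617.0, 336.0], [602.0, 336.0], [587.0, 336.0]] scene [[205.0, 280.0], [224.0, 279.0], [243.0, 278.0]]
0.25 top [[613.0, 337.0], [598.0, 336.0], [583.0, 335.0]] scene [[211.0, 279.0], [230.0, 279.0], [248.0, 278.0]]
0.3 top [[609.0, 337.0], [594.0, 336.0], [578.0, 334.0]] scene [[217.0, 278.0], [235.0, 279.0], [253.0, 279.0]]
0.35 top [[604.0, 337.0], [589.0, 335.0], [574.0, 333.0]] scene [[222.0, 277.0], [240.0, 279.0], [258.0, 281.0]]
0.4 top [[600.0, 337.0], [585.0, 334.0], [570.0, 331.0]] scene [[227.0, 277.0], [245.0, 280.0], [262.0, 282.0]]
knob top c [[600. 233.]] [[162. 368.]]
```

View pics/t_knob.png

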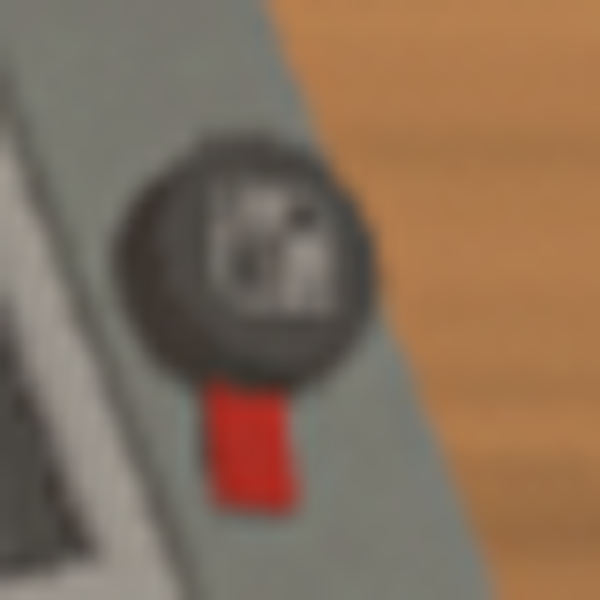

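View pics/s_knob.png

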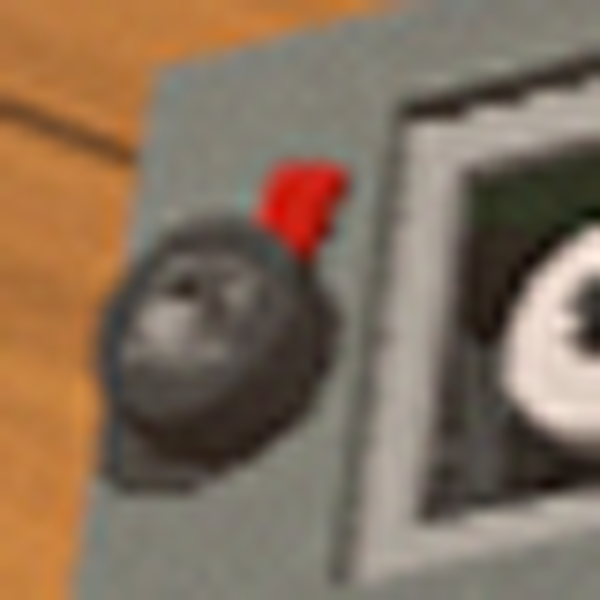

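```bash
python3 - <<'E'
from cov import *
Fr=FT()
def pf(n,P): return proj(n,np.atleast_2d(P)@Fr[:3,:3].T+Fr[:3,3])
for ph in(0.1,.2,.3,.4):
    c,s=np.cos(ph),np.sin(ph)
    a,b=pf("top",[[-90+24*s,24*c,6],[-90+45*s,45*c,6]]);d=b-a
    e=pf("scene",[[-90+24*s,24*c,6],[-90+45*s,45*c,6]]);f=e[1]-e[0]
    print(ph,"top dx/dy",(d[0]/d[1]).round(3),"scene",(f[0]/f[1]).round(3))
# key
p=np.load("pics/top0_p.npy").astype(int)
for n in("top","scene"):
    c=np.load(f"pics/{n}0_c.npy");p=np.load(f"pics/{n}0_p.npy").astype(int)
    m=(p[...,2]>p[...,0]+60)&(abs(c[...,0]-484)<60)&(abs(c[...,1]-356)<60)
    P=c[m];print(n,m.sum(),P.min(0).round(0),P.max(0).round(0))
    t=m&(c[...,2]>114);P=c[t];
    (cx,cy),(w,h),an=cv2.minAreaRect(P[:,:2].astype(np.float32));print(" top face",t.sum(),P.mean(0).round(1),"rect",round(cx,1),round(cy,1),round(w,1),round(h,1),round(an,1))
    k=(abs(c[...,0]-484)<70)&(abs(c[...,1]-356)<70)&(abs(c[...,2]-60)<6)
    Q=c[k];(cx,cy),(w,h),an=cv2.minAreaRect(Q[:,:2].astype(np.float32));print(" holder top",k.sum(),Q[:,2].mean().round(1),"rect",round(cx,1),round(cy,1),round(w,1),round(h,1),round(an,1))
E
python3 - <<'E'
import os;os.chdir('.')
from h import *
p=np.load("pics/top0_p.npy");crop(p,"pics/t_key2.png",155,192,50,48,12)
p=np.load("pics/scene0_p.npy");crop(p,"pics/s_key2.png",435,230,55,50,12)
E
```

```text
0.1 top dx/dy 0.289 scene -0.248
0.2 top dx/dy 0.197 scene -0.34
0.3 top dx/dy 0.104 scene -0.433
0.4 top dx/dy 0.01 scene -0.526
top 145 [457. 347. 116.] [515. 370. 123.]
 top face 145 [485.8 358.1 119.3] rect 485.9 358.1 17.6 60.5 81.3
 holder top 539 59.0 rect 486.9 358.5 70.3 92.0 20.5
scene 117 [457. 346.  59.] [519. 372. 122.]
 top face 115 [488.1 359.1 118.3] rect 487.4 359.3 17.2 62.0 79.2
 holder top 537 58.0 rect 487.2 359.3 74.2 90.5 21.5
```

View pics/t_key2.png

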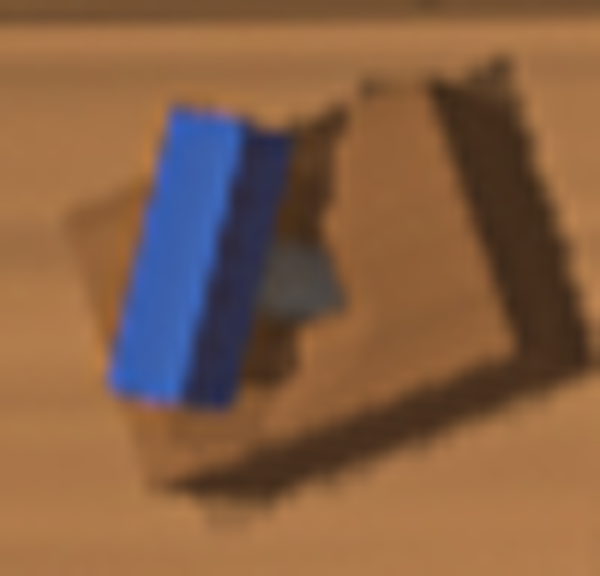

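View pics/s_key2.png

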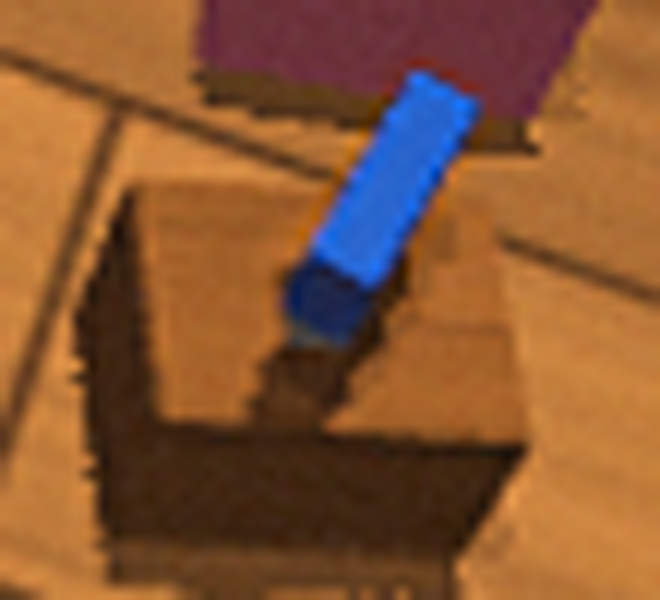

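```bash
python3 - <<'E'
from cov import *
T1=pose([485.5,357,200],[0,0,-1],yaw(1.405));rows(cur(),T1,17,straight=True)
E
```

```text
rel [   9.3 -381.4  264.3] rotdeg [ -10.13  -39.23 -146.54] n 17
{'x': np.float64(0.0005), 'y': np.float64(-0.0224), 'z': np.float64(0.0155), 'wx': np.float64(-0.6), 'wy': np.float64(-2.31), 'wz': np.float64(-8.62)}
{'x': np.float64(0.0045), 'y': np.float64(-0.0222), 'z': np.float64(0.0152), 'wx': np.float64(-0.6), 'wy': np.float64(-2.31), 'wz': np.float64(-8.62)}
{'x': np.float64(0.0084), 'y': np.float64(-0.0214), 'z': np.float64(0.0147), 'wx': np.float64(-0.6), 'wy': np.float64(-2.31), 'wz': np.float64(-8.62)}
{'x': np.float64(0.0121), 'y': np.float64(-0.02), 'z': np.float64(0.0141), 'wx': np.float64(-0.6), 'wy': np.float64(-2.31), 'wz': np.float64(-8.62)}
{'x': np.float64(0.0155), 'y': np.float64(-0.0181), 'z': np.float64(0.0133), 'wx': np.float64(-0.6), 'wy': np.float64(-2.31), 'wz': np.float64(-8.62)}
{'x': np.float64(0.0186), 'y': np.float64(-0.0156), 'z': np.float64(0.0125), 'wx': np.float64(-0.6), 'wy': np.float64(-2.31), 'wz': np.float64(-8.62)}
{'x': np.float64(0.0212), 'y': np.float64(-0.0127), 'z': np.float64(0.0115), 'wx': np.float64(-0.6), 'wy': np.float64(-2.31), 'wz':
[... 820 characters left out ...]
, 'z': np.float64(0.0054), 'wx': np.float64(-0.6), 'wy': np.float64(-2.31), 'wz': np.float64(-8.62)}
{'x': np.float64(0.0236), 'y': np.float64(0.0129), 'z': np.float64(0.0045), 'wx': np.float64(-0.6), 'wy': np.float64(-2.31), 'wz': np.float64(-8.62)}
{'x': np.float64(0.0216), 'y': np.float64(0.0163), 'z': np.float64(0.0037), 'wx': np.float64(-0.6), 'wy': np.float64(-2.31), 'wz': np.float64(-8.62)}
{'x': np.float64(0.0191), 'y': np.float64(0.0193), 'z': np.float64(0.0031), 'wx': np.float64(-0.6), 'wy': np.float64(-2.31), 'wz': np.float64(-8.62)}
{'x': np.float64(0.0161), 'y': np.float64(0.0219), 'z': np.float64(0.0026), 'wx': np.float64(-0.6), 'wy': np.float64(-2.31), 'wz': np.float64(-8.62)}
```

{"api": "play_rows", "payload": {"commands": [{"x": 0.0005,"y": -0.0224,"z": 0.0155,"wx": -0.6,"wy": -2.31,"wz": -8.62,"grip": 0.6},{"x": 0.0045,"y": -0.0222,"z": 0.0152,"wx": -0.6,"wy": -2.31,"wz": -8.62,"grip": 0.6},{"x": 0.0084,"y": -0.0214,"z": 0.0147,"wx": -0.6,"wy": -2.31,"wz": -8.62,"grip": 0.6},{"x": 0.0121,"y": -0.02,"z": 0.0141,"wx": -0.6,"wy": -2.31,"wz": -8.62,"grip": 0.6},{"x": 0.0155,"y": -0.0181,"z": 0.0133,"wx": -0.6,"wy": -2.31,"wz": -8.62,"grip": 0.6},{"x": 0.0186,"y": -0.0156,"z": 0.0125,"wx": -0.6,"wy": -2.31,"wz": -8.62,"grip": 0.6},{"x": 0.0212,"y": -0.0127,"z": 0.0115,"wx": -0.6,"wy": -2.31,"wz": -8.62,"grip": 0.6},{"x": 0.0233,"y": -0.0095,"z": 0.0105,"wx": -0.6,"wy": -2.31,"wz": -8.62,"grip": 0.6},{"x": 0.0249,"y": -0.006,"z": 0.0095,"wx": -0.6,"wy": -2.31,"wz": -8.62,"grip": 0.6},{"x": 0.0259,"y": -0.0022,"z": 0.0084,"wx": -0.6,"wy": -2.31,"wz": -8.62,"grip": 0.6},{"x": 0.0263,"y": 0.0016,"z": 0.0073,"wx": -0.6,"wy": -2.31,"wz": -8.62,"grip": 0.6},{"x": 0.026,"y": 0.0055,"z": 0.0063,"wx": -0.6,"wy": -2.31,"wz": -8.62,"grip": 0.6},{"x": 0.0251,"y": 0.0093,"z": 0.0054,"wx": -0.6,"wy": -2.31,"wz": -8.62,"grip": 0.6},{"x": 0.0236,"y": 0.0129,"z": 0.0045,"wx": -0.6,"wy": -2.31,"wz": -8.62,"grip": 0.6},{"x": 0.0216,"y": 0.0163,"z": 0.0037,"wx": -0.6,"wy": -2.31,"wz": -8.62,"grip": 0.6},{"x": 0.0191,"y": 0.0193,"z": 0.0031,"wx": -0.6,"wy": -2.31,"wz": -8.62,"grip": 0.6},{"x": 0.0161,"y": 0.0219,"z": 0.0026,"wx": -0.6,"wy": -2.31,"wz": -8.62,"grip": 0.6},{"x": 0,"y": 0,"z": 0,"wx": 0,"wy": 0,"wz": 0,"grip": 0.6},{"x": 0,"y": 0,"z": 0,"wx": 0,"wy": 0,"wz": 0,"grip": 0.6}]}}

```text
clock: 15.8
eef_pos: [484.9, 356.4, 199.4]
eef_rot: [-3.14, -0.0, 2.974]
wrist_force: [-0.0, -0.1, 0.4]
finger_gap: 56.3
```

```bash
python3 - <<'E'
from cov import *
T1=pose([485.5,357,135],[0,0,-1],yaw(1.405));rows(cur(),T1,1)
E
python3 snap.py 11 scene,top
```

```text
rel [-0.5  0.8 64.4] rotdeg [-0.07 -0.01 -0.08] n 1
{'x': np.float64(-0.0005), 'y': np.float64(0.0008), 'z': np.float64(0.0644), 'wx': np.float64(-0.07), 'wy': np.float64(-0.01), 'wz': np.float64(-0.08)}
t 15.8 pos [484.9 356.4 199.4] rot [-3.14  -0.     2.974] gap 56.3 F [-0.  -0.1  0.4] j [ 0.57  0.42  1.37 -0.    1.35 -0.83]
scene tcp px [475.1 226.9] crop org 425 176 scale 6
top tcp px [155.5 209.8] crop org 105 159 scale 6
```

View pics/scene11.png

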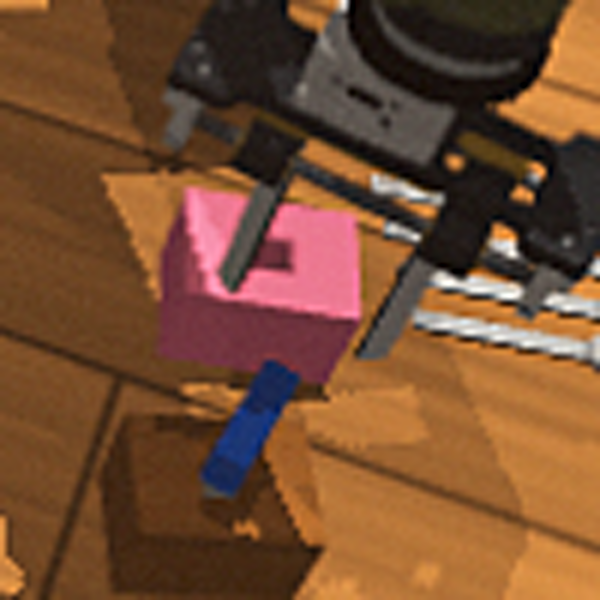

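View pics/top11.png

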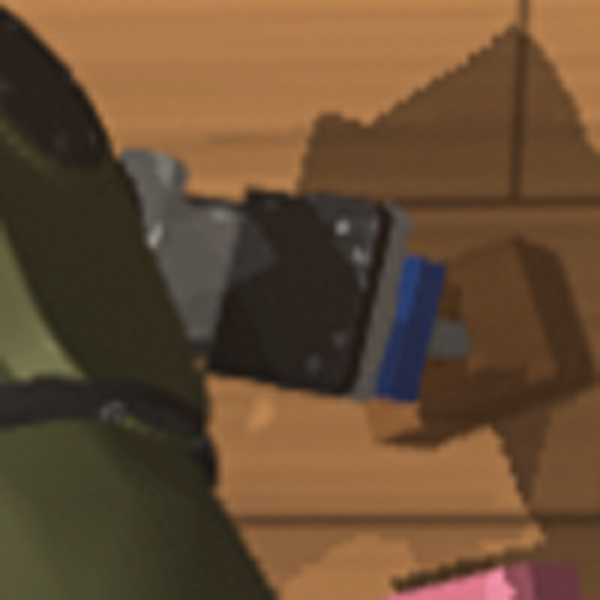

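```bash
python3 - <<'E'
from plan import *
p=np.load("pics/scene11_p.npy");T=cur()
a=cv2.resize(p[205:245,450:500,::-1],None,fx=15,fy=15,interpolation=cv2.INTER_NEAREST)
for s in(1,-1):
  for y,col in((28,(0,255,0)),(40.5,(0,0,255))):
    for x in(-8,8):
      u=(proj("scene",T[:3,3]+T[:3,:3]@[x,s*y,0])[0]-[450,205])*15;cv2.circle(a,tuple(int(round(i)) for i in u),3,col,-1)
cv2.imwrite("pics/s11z.png",a)
E
```

```text
(no output)
```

View pics/s11z.png

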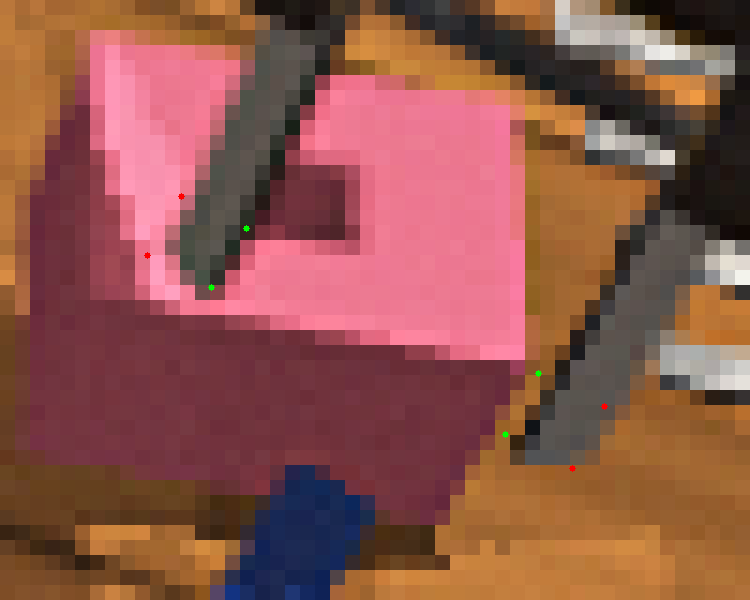

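{"api": "play_rows", "payload": {"commands": [{"x": -0.0004,"y": 0.0007,"z": 0.03,"wx": 0,"wy": 0,"wz": 0,"grip": 0.6},{"x": 0,"y": 0,"z": 0.03,"wx": 0,"wy": 0,"wz": 0,"grip": 0.6},{"x": 0,"y": 0,"z": 0.03,"wx": 0,"wy": 0,"wz": 0,"grip": 0.6},{"x": 0,"y": 0,"z": 0.016,"wx": 0,"wy": 0,"wz": 0,"grip": 0.5},{"x": 0,"y": 0,"z": 0.005,"wx": 0,"wy": 0,"wz": 0,"grip": 0.4},{"x": 0,"y": 0,"z": 0,"wx": 0,"wy": 0,"wz": 0,"grip": 0.3},{"x": 0,"y": 0,"z": 0,"wx": 0,"wy": 0,"wz": 0,"grip": 0.2},{"x": 0,"y": 0,"z": 0,"wx": 0,"wy": 0,"wz": 0,"grip": 0},{"x": 0,"y": 0,"z": 0,"wx": 0,"wy": 0,"wz": 0,"grip": 0},{"x": 0,"y": 0,"z": 0,"wx": 0,"wy": 0,"wz": 0,"grip": 0}], "squeeze": 45}}

```text
clock: 17.15
eef_pos: [486.3, 357.6, 89.9]
eef_rot: [3.141, 0.003, 2.976]
wrist_force: [0.5, -2.1, 6.2]
finger_gap: 17.7
```

```bash
python3 - <<'E'
from cov import *
settle();print(manip.read_state()["moment"])
E
python3 snap.py 12 scene
```

```text
t 17.15 pos [486.3 357.6  89.9] rot [3.141e+00 3.000e-03 2.976e+00] gap 17.7 F [ 0.5 -2.1  6.2] j [ 0.57  0.53  1.48 -0.    1.13 -0.83]
[-0.29366784 -0.19775191  0.06251585]
t 17.15 pos [486.3 357.6  89.9] rot [3.141e+00 3.000e-03 2.976e+00] gap 17.7 F [ 0.5 -2.1  6.2] j [ 0.57  0.53  1.48 -0.    1.13 -0.83]
scene tcp px [464.2 249.1] crop org 414 199 scale 6
```

View pics/scene12.png

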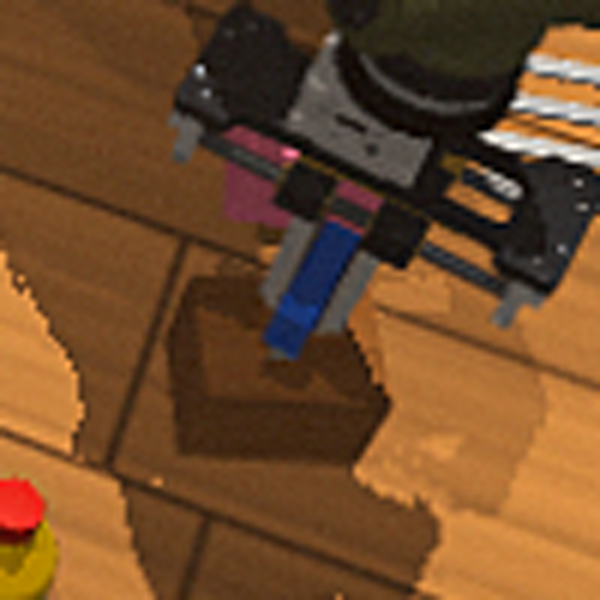

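{"api": "play_rows", "payload": {"commands": [{"x": 0,"y": 0,"z": -0.005,"wx": 0,"wy": 0,"wz": 0,"grip": 0},{"x": 0,"y": 0,"z": -0.015,"wx": 0,"wy": 0,"wz": 0,"grip": 0},{"x": 0,"y": 0,"z": -0.02,"wx": 0,"wy": 0,"wz": 0,"grip": 0},{"x": 0,"y": 0,"z": -0.025,"wx": 0,"wy": 0,"wz": 0,"grip": 0},{"x": 0,"y": 0,"z": -0.03,"wx": 0,"wy": 0,"wz": 0,"grip": 0},{"x": 0,"y": 0,"z": -0.03,"wx": 0,"wy": 0,"wz": 0,"grip": 0},{"x": 0,"y": 0,"z": 0,"wx": 0,"wy": 0,"wz": 0,"grip": 0}]}}

```text
clock: 18.08
eef_pos: [486.3, 358.0, 216.8]
eef_rot: [3.139, 0.004, 2.976]
wrist_force: [0.5, -0.2, -1.2]
finger_gap: 17.8
```

```bash
python3 snap.py 13 scene,top
```

```text
t 18.07 pos [486.3 358.  216.8] rot [3.139 0.004 2.976] gap 17.8 F [ 0.5 -0.2 -1.2] j [ 0.57  0.41  1.35 -0.    1.38 -0.83]
scene tcp px [477.5 223.8] crop org 427 173 scale 6
top tcp px [151.4 208.5] crop org 101 158 scale 6
```

View pics/scene13.png

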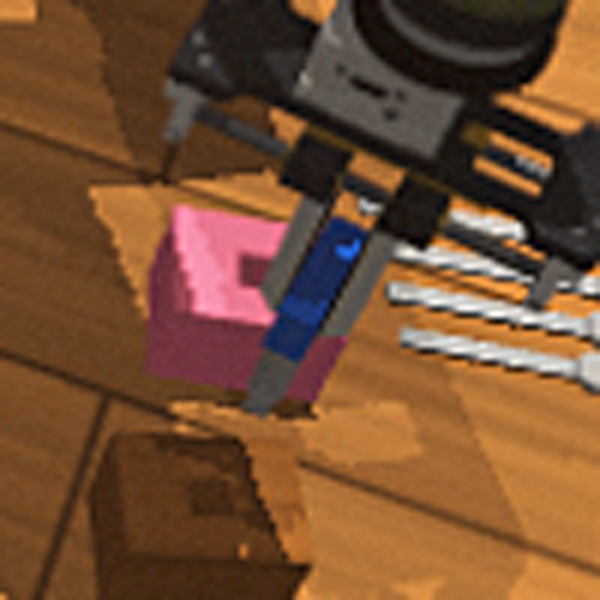

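View pics/top13.png

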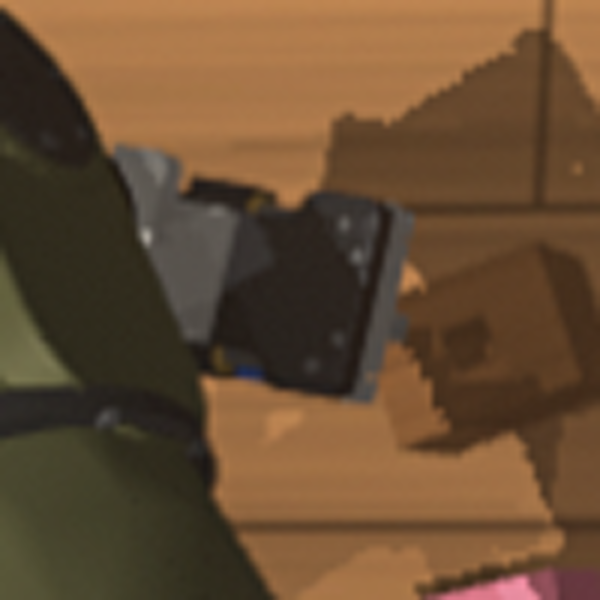

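```bash
cat > keyov.py <<'E'
from plan import *
def kp(T,P,b=0.,L=77.9,tilt=0.):
    """key coords -> world; key x = -tool x? use key x=tool x,key z=-tool z,key y=-tool y; tilt about tool y at grasp point (tool z=-19)"""
    P=np.atleast_2d(P).astype(float);Q=np.c_[P[:,0]+b,-P[:,1],L-P[:,2]]
    c=np.array([0,0,-19.]);Q=(Q-c)@Rn.from_rotvec([0,tilt,0]).as_matrix().T+c
    return T[:3,3]+Q@T[:3,:3].T
box=lambda hx,hy,z0,z1:np.array([[sx*hx,sy*hy,z] for z in(z0,z1) for sx in(-1,1) for sy in(-1,1)])
if __name__=="__main__":
    tag,u0,v0=sys.argv[1],int(sys.argv[2]),int(sys.argv[3]);T=cur();off=np.array([.4,1.0])
    p=np.load(f"pics/scene{tag}_p.npy");a=cv2.resize(p[v0:v0+40,u0:u0+50,::-1],None,fx=15,fy=15,interpolation=cv2.INTER_CUBIC)
    b,t=float(sys.argv[4]),float(sys.argv[5])
    for P,col in((box(6,6,0,18),(0,255,0)),(box(32,9,80,108),(0,0,255)),([[0,0,0],[0,0,80]],(255,255,255))):
        for u in proj("scene",kp(T,P,b,77.9,t))+off: cv2.circle(a,tuple(int(round(i)) for i in (u-[u0,v0])*15),4,col,-1)
    cv2.imwrite(f"pics/kov{tag}.png",a)
E
python3 keyov.py 13 455 205 0 0
```

```text
(no output)
```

View pics/kov13.png

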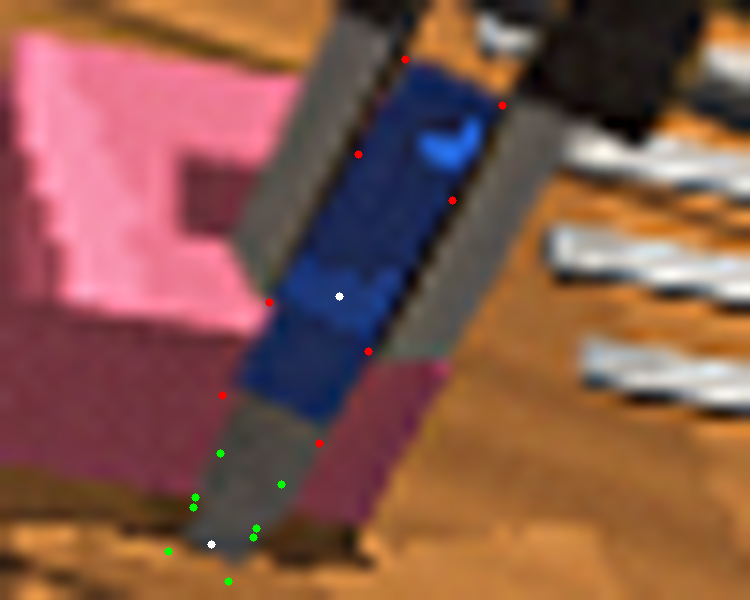

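```bash
cat > lat.py <<'E'
from cov import *
L=77.9
def latch_tcp(height,ang,b=0.,dx=0.,dy=0.):
    """tip at socket floor + height; ang: key angle in latch convention"""
    zt=np.array([0,0,-1.]);yt=-np.array([np.sin(ang),np.cos(ang),0]);xt=np.cross(yt,zt)
    R=np.stack([xt,yt,zt],1);C=np.eye(4);C[:3,:3]=R;C[:3,3]=np.array([-90+dx,dy,4+height])-R@np.array([b,0,L]);return FT()@C
def tipw(b=0.):
    T=np.linalg.inv(FT())@cur();t=T[:3,3]+T[:3,:3]@[b,0,L];yt=T[:3,1]
    print("tip rel socket",(t-[-90,0,4]).round(2),"ang",np.arctan2(-yt[0],-yt[1]).round(4),"zdir",T[:3,2].round(3))
if __name__=="__main__":
    T0=cur();T0[2,3]+=80
    V=latch_tcp(120,.28);print(V.round(1));rows(T0,V,16,straight=True)
E
python3 lat.py
```

```text
[[-0.000e+00  1.000e+00 -2.000e-01  6.654e+02]
 [ 9.000e-01  1.000e-01  5.000e-01 -1.788e+02]
 [ 5.000e-01 -1.000e-01 -9.000e-01  2.374e+02]
 [ 0.000e+00  0.000e+00  0.000e+00  1.000e+00]]
rel [-265.6 -499.3   56.5] rotdeg [-12.36  29.94  75.15] n 16
{'x': np.float64(-0.0166), 'y': np.float64(-0.0312), 'z': np.float64(0.0035), 'wx': np.float64(-0.77), 'wy': np.float64(1.87), 'wz': np.float64(4.7)}
{'x': np.float64(-0.0192), 'y': np.float64(-0.0298), 'z': np.float64(0.0025), 'wx': np.float64(-0.77), 'wy': np.float64(1.87), 'wz': np.float64(4.7)}
{'x': np.float64(-0.0216), 'y': np.float64(-0.0281), 'z': np.float64(0.0015), 'wx': np.float64(-0.77), 'wy': np.float64(1.87), 'wz': np.float64(4.7)}
{'x': np.float64(-0.0239), 'y': np.float64(-0.0263), 'z': np.float64(0.0004), 'wx': np.float64(-0.77), 'wy': np.float64(1.87), 'wz': np.float64(4.7)}
{'x': np.float64(-0.026), 'y': np.float64(-0.0242), 'z': np.float64(-0.0008), 'wx': np.float64(-0.77), 'wy': np.float64(1.87), 'wz': np.float64(4.7)}
{'x': np.float64(-0.0278), 'y': np.float64(-0.022), 'z': np.float64(-0.002), 'wx': np.float64(-0.77
[... 855 characters left out ...]
 'z': np.float64(-0.0093), 'wx': np.float64(-0.77), 'wy': np.float64(1.87), 'wz': np.float64(4.7)}
{'x': np.float64(-0.0338), 'y': np.float64(-0.0031), 'z': np.float64(-0.0105), 'wx': np.float64(-0.77), 'wy': np.float64(1.87), 'wz': np.float64(4.7)}
{'x': np.float64(-0.0336), 'y': np.float64(-0.0002), 'z': np.float64(-0.0116), 'wx': np.float64(-0.77), 'wy': np.float64(1.87), 'wz': np.float64(4.7)}
{'x': np.float64(-0.0331), 'y': np.float64(0.0027), 'z': np.float64(-0.0127), 'wx': np.float64(-0.77), 'wy': np.float64(1.87), 'wz': np.float64(4.7)}
{'x': np.float64(-0.0323), 'y': np.float64(0.0056), 'z': np.float64(-0.0137), 'wx': np.float64(-0.77), 'wy': np.float64(1.87), 'wz': np.float64(4.7)}
```

{"api": "play_rows", "payload": {"commands": [{"x": 0,"y": 0,"z": -0.04,"wx": 0,"wy": 0,"wz": 0,"grip": 0},{"x": 0,"y": 0,"z": -0.04,"wx": 0,"wy": 0,"wz": 0,"grip": 0},{"x": -0.0166,"y": -0.0312,"z": 0.0035,"wx": -0.77,"wy": 1.87,"wz": 4.7,"grip": 0},{"x": -0.0192,"y": -0.0298,"z": 0.0025,"wx": -0.77,"wy": 1.87,"wz": 4.7,"grip": 0},{"x": -0.0216,"y": -0.0281,"z": 0.0015,"wx": -0.77,"wy": 1.87,"wz": 4.7,"grip": 0},{"x": -0.0239,"y": -0.0263,"z": 0.0004,"wx": -0.77,"wy": 1.87,"wz": 4.7,"grip": 0},{"x": -0.026,"y": -0.0242,"z": -0.0008,"wx": -0.77,"wy": 1.87,"wz": 4.7,"grip": 0},{"x": -0.0278,"y": -0.022,"z": -0.002,"wx": -0.77,"wy": 1.87,"wz": 4.7,"grip": 0},{"x": -0.0294,"y": -0.0196,"z": -0.0032,"wx": -0.77,"wy": 1.87,"wz": 4.7,"grip": 0},{"x": -0.0308,"y": -0.0171,"z": -0.0044,"wx": -0.77,"wy": 1.87,"wz": 4.7,"grip": 0},{"x": -0.032,"y": -0.0145,"z": -0.0057,"wx": -0.77,"wy": 1.87,"wz": 4.7,"grip": 0},{"x": -0.0328,"y": -0.0117,"z": -0.0069,"wx": -0.77,"wy": 1.87,"wz": 4.7,"grip": 0},{"x": -0.0334,"y": -0.0089,"z": -0.0081,"wx": -0.77,"wy": 1.87,"wz": 4.7,"grip": 0},{"x": -0.0337,"y": -0.006,"z": -0.0093,"wx": -0.77,"wy": 1.87,"wz": 4.7,"grip": 0},{"x": -0.0338,"y": -0.0031,"z": -0.0105,"wx": -0.77,"wy": 1.87,"wz": 4.7,"grip": 0},{"x": -0.0336,"y": -0.0002,"z": -0.0116,"wx": -0.77,"wy": 1.87,"wz": 4.7,"grip": 0},{"x": -0.0331,"y": 0.0027,"z": -0.0127,"wx": -0.77,"wy": 1.87,"wz": 4.7,"grip": 0},{"x": -0.0323,"y": 0.0056,"z": -0.0137,"wx": -0.77,"wy": 1.87,"wz": 4.7,"grip": 0},{"x": 0,"y": 0,"z": 0,"wx": 0,"wy": 0,"wz": 0,"grip": 0}]}}

```text
clock: 20.55
eef_pos: [664.9, -181.3, 234.3]
eef_rot: [-2.978, -0.503, 1.584]
wrist_force: [0.2, 0.4, -0.9]
finger_gap: 17.4
```

```bash
python3 - <<'E'
from lat import *
settle();tipw();rows(cur(),latch_tcp(38,.28),4)
E
```

```text
t 20.55 pos [ 664.9 -181.3  234.3] rot [-2.978 -0.503  1.584] gap 17.4 F [ 0.2  0.4 -0.9] j [-0.46  0.87  0.66  0.39  1.97 -0.43]
tip rel socket [ -3.22   1.33 118.52] ang 0.2866 zdir [ 0.003  0.001 -1.   ]
rel [ 3.5  0.4 80.5] rotdeg [-0.1  -0.15 -0.38] n 4
{'x': np.float64(0.0009), 'y': np.float64(0.0001), 'z': np.float64(0.0201), 'wx': np.float64(-0.02), 'wy': np.float64(-0.04), 'wz': np.float64(-0.09)}
```

{"api": "play_rows", "payload": {"commands": [{"x": 0.0009,"y": 0.0001,"z": 0.02,"wx": 0,"wy": 0,"wz": -0.1,"grip": 0},{"x": 0.0009,"y": 0.0001,"z": 0.02,"wx": 0,"wy": 0,"wz": -0.1,"grip": 0},{"x": 0.0009,"y": 0.0001,"z": 0.02,"wx": 0,"wy": 0,"wz": -0.1,"grip": 0},{"x": 0.0009,"y": 0.0001,"z": 0.02,"wx": 0,"wy": 0,"wz": -0.1,"grip": 0},{"x": 0,"y": 0,"z": 0,"wx": 0,"wy": 0,"wz": 0,"grip": 0}]}}

```text
clock: 21.18
eef_pos: [651.6, -136.3, 169.0]
eef_rot: [-2.984, -0.503, 1.599]
wrist_force: [0.2, -0.7, -1.1]
finger_gap: 17.5
```

```bash
python3 - <<'E'
from lat import *
tipw()
E
python3 snap.py 14 scene,top; python3 - <<'E'
import os;os.chdir('.')
from lat import *
from keyov import kp,box
T=cur();off=np.array([.7,1.5]);u0,v0=285,200
p=np.load("pics/scene14_p.npy");a=cv2.resize(p[v0:v0+45,u0:u0+50,::-1],None,fx=13,fy=13,interpolation=cv2.INTER_CUBIC)
for P,col in((box(6,6,0,18),(0,255,0)),(box(32,9,80,108),(0,0,255)),([[0,0,0],[0,0,80]],(255,255,255))):
    for u in proj("scene",kp(T,P))+off: cv2.circle(a,tuple(int(round(i)) for i in (u-[u0,v0])*13),3,col,-1)
cv2.imwrite("pics/kov14.png",a)
E
```

```text
tip rel socket [ 4.62 -1.03 38.47] ang 0.2732 zdir [ 0.002  0.003 -1.   ]
t 21.18 pos [ 651.6 -136.3  169. ] rot [-2.984 -0.503  1.599] gap 17.5 F [ 0.2 -0.7 -1.1] j [-0.41  0.82  0.91  0.38  1.78 -0.47]
scene tcp px [285.  215.9] crop org 234 165 scale 6
top tcp px [357.7 143.6] crop org 307 93 scale 6
```

View pics/kov14.png

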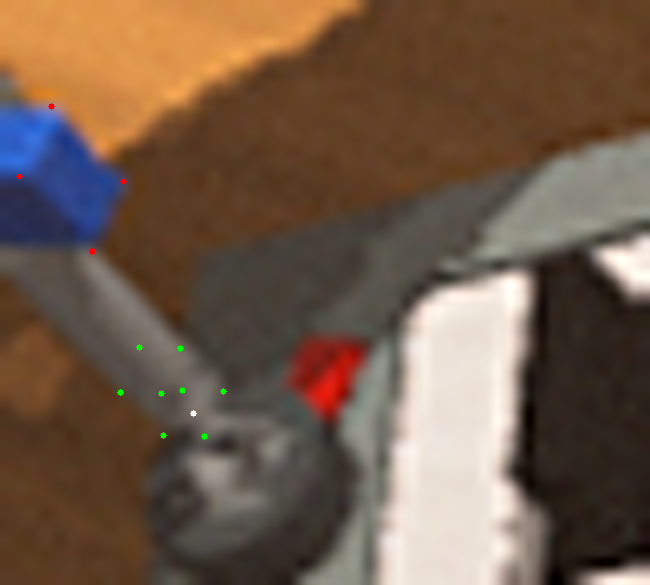

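View pics/top14.png

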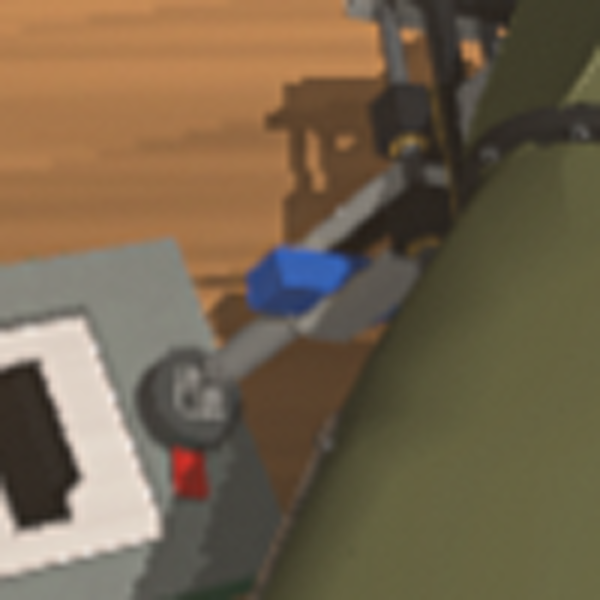

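```bash
python3 - <<'E'
from lat import *
tipw();rows(cur(),latch_tcp(19,.28),3)
E
```

```text
tip rel socket [ 4.11 -1.58 40.88] ang 0.273 zdir [-0.001 -0.    -1.   ]
rel [-4.4 -0.4 21.9] rotdeg [0.02 0.04 0.4 ] n 3
{'x': np.float64(-0.0015), 'y': np.float64(-0.0001), 'z': np.float64(0.0073), 'wx': np.float64(0.01), 'wy': np.float64(0.01), 'wz': np.float64(0.13)}
```

{"api": "play_rows", "payload": {"commands": [{"x": -0.0015,"y": 0,"z": 0.0073,"wx": 0,"wy": 0,"wz": 0.13,"grip": 0},{"x": -0.0015,"y": 0,"z": 0.0073,"wx": 0,"wy": 0,"wz": 0.13,"grip": 0},{"x": -0.0015,"y": 0,"z": 0.0073,"wx": 0,"wy": 0,"wz": 0.13,"grip": 0},{"x": 0,"y": 0,"z": 0,"wx": 0,"wy": 0,"wz": 0,"grip": 0},{"x": 0,"y": 0,"z": 0,"wx": 0,"wy": 0,"wz": 0,"grip": 0},{"x": 0,"y": 0,"z": 0,"wx": 0,"wy": 0,"wz": 0,"grip": 0}]}}

```text
clock: 22.02
eef_pos: [648.9, -131.6, 149.7]
eef_rot: [-2.984, -0.501, 1.591]
wrist_force: [0.0, 0.7, -1.4]
finger_gap: 17.7
```

```bash
cat > lsnap.py <<'E'
import sys
from lat import *
from keyov import kp,box
tag=sys.argv[1];settle();tipw();T=cur()
for n,u0,v0,off in(("scene",285,205,np.array([.7,1.5])),("top",320,135,np.array([0,0]))):
    p,d=manip.camera(n);np.save(f"pics/{n}{tag}_p.npy",p)
    a=cv2.resize(p[v0:v0+40,u0:u0+50,::-1],None,fx=14,fy=14,interpolation=cv2.INTER_CUBIC)
    Fr=FT()
    for P,col in((kp(T,box(6,6,0,18)),(0,255,0)),(kp(T,box(32,9,80,108)),(0,0,255)),(kp(T,[[0,0,0],[0,0,80]]),(255,255,255)),((Fr[:3,:3]@np.array([[-90,0,21],[-90,0,4]]).T).T+Fr[:3,3],(255,0,255))):
        for u in proj(n,P)+off: cv2.circle(a,tuple(int(round(i)) for i in (u-[u0,v0])*14),3,col,-1)
    cv2.imwrite(f"pics/l{n}{tag}.png",a)
E
python3 lsnap.py 15
```

```text
t 22.02 pos [ 648.9 -131.6  149.7] rot [-2.984 -0.501  1.591] gap 17.7 F [ 0.   0.7 -1.4] j [-0.41  0.82  0.95  0.38  1.73 -0.47]
tip rel socket [-0.61 -0.3  19.07] ang 0.2804 zdir [-0.001 -0.001 -1.   ]
```

View pics/lscene15.png

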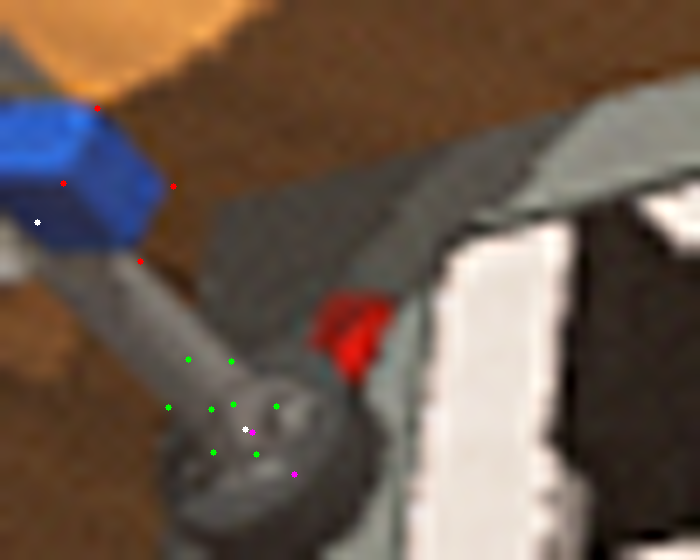

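View pics/ltop15.png

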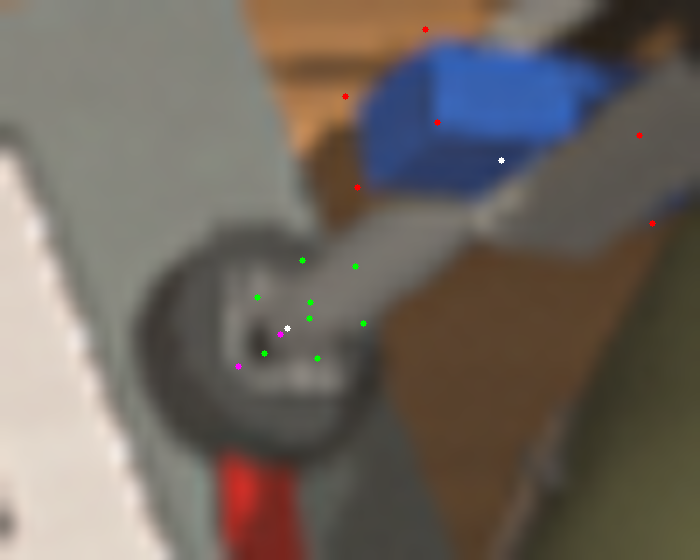

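{"api": "play_rows", "payload": {"commands": [{"x": 0,"y": 0,"z": 0.003,"wx": 0,"wy": 0,"wz": 0,"grip": 0},{"x": 0,"y": 0,"z": 0.003,"wx": 0,"wy": 0,"wz": 0,"grip": 0},{"x": 0,"y": 0,"z": 0.003,"wx": 0,"wy": 0,"wz": 0,"grip": 0},{"x": 0,"y": 0,"z": 0,"wx": 0,"wy": 0,"wz": 0,"grip": 0}]}}

```text
clock: 22.62
eef_pos: [647.1, -127.0, 141.3]
eef_rot: [-2.983, -0.501, 1.591]
wrist_force: [0.7, 0.1, -1.0]
finger_gap: 17.6
```

```bash
python3 - <<'E'
from lat import *
settle();tipw();s=manip.read_state();print("F frame",((s["wrist_force"]-[0,0,-1.2])@RF(QF[2])).round(2),s["moment"].round(2))
E
```

```text
t 22.62 pos [ 647.1 -127.   141.3] rot [-2.983 -0.501  1.591] gap 17.6 F [ 0.7  0.1 -1. ] j [-0.4   0.81  0.97  0.38  1.71 -0.48]
tip rel socket [-0.49 -0.15  9.37] ang 0.2805 zdir [-0.  0. -1.]
F frame [-0.01 -0.73  0.24] [-0.43 -0.11  0.02]
```

{"api": "play_rows", "payload": {"commands": [{"x": 0,"y": 0,"z": 0.002,"wx": 0,"wy": 0,"wz": 0,"grip": 0},{"x": 0,"y": 0,"z": 0.002,"wx": 0,"wy": 0,"wz": 0,"grip": 0},{"x": 0,"y": 0,"z": 0.002,"wx": 0,"wy": 0,"wz": 0,"grip": 0},{"x": 0,"y": 0,"z": 0,"wx": 0,"wy": 0,"wz": 0,"grip": 0}]}}

```text
clock: 23.12
eef_pos: [646.2, -124.3, 136.2]
eef_rot: [-2.983, -0.501, 1.591]
wrist_force: [-0.8, 0.0, -1.7]
finger_gap: 17.7
```

```bash
python3 - <<'E'
from lat import *
settle();tipw();s=manip.read_state();print("F frame",((s["wrist_force"]-[0,0,-1.2])@RF(QF[2])).round(2),s["moment"].round(2))
E
```

```text
t 23.12 pos [ 646.2 -124.3  136.2] rot [-2.983 -0.501  1.591] gap 17.7 F [-0.8  0.  -1.7] j [-0.4   0.81  0.99  0.38  1.7  -0.48]
tip rel socket [-0.58 -0.16  3.53] ang 0.2806 zdir [-0. -0. -1.]
F frame [-0.01  0.75 -0.61] [-0.35 -0.04  0.04]
```

{"api": "play_rows", "payload": {"commands": [{"x": 0,"y": 0,"z": 0.0015,"wx": 0,"wy": 0,"wz": 0,"grip": 0},{"x": 0,"y": 0,"z": 0.0015,"wx": 0,"wy": 0,"wz": 0,"grip": 0},{"x": 0,"y": 0,"z": 0,"wx": 0,"wy": 0,"wz": 0,"grip": 0},{"x": 0,"y": 0,"z": 0,"wx": 0,"wy": 0,"wz": 0,"grip": 0}]}}

```text
clock: 23.62
eef_pos: [645.8, -123.0, 133.8]
eef_rot: [-2.984, -0.501, 1.591]
wrist_force: [0.1, -0.5, -1.1]
finger_gap: 17.6
```

```bash
python3 - <<'E'
from lat import *
s=manip.read_state();print("F frame",((s["wrist_force"]-[0,0,-1.2])@RF(QF[2])).round(2),s["moment"].round(2))
E
python3 lsnap.py 16
```

```text
F frame [-0.38  0.11  0.39] [-0.4  -0.07 -0.03]
t 23.62 pos [ 645.8 -123.   133.8] rot [-2.984 -0.501  1.591] gap 17.6 F [ 0.1 -0.5 -1.1] j [-0.4   0.81  0.99  0.38  1.7  -0.48]
tip rel socket [-0.59 -0.25  0.8 ] ang 0.2804 zdir [-0.001 -0.    -1.   ]
```

View pics/lscene16.png

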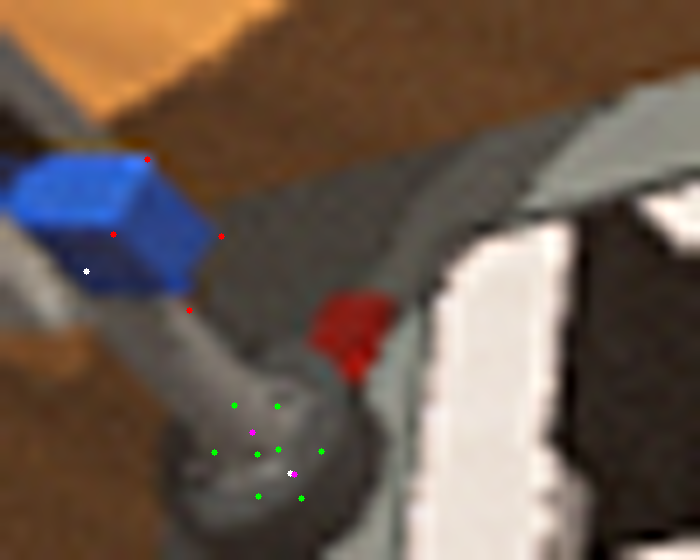

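View pics/ltop16.png

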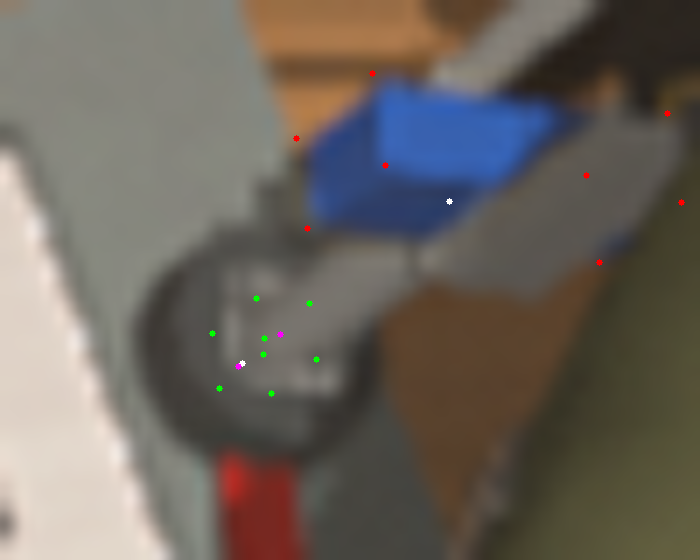

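{"api": "play_rows", "payload": {"commands": [{"x": 0,"y": 0,"z": 0.001,"wx": 0,"wy": 0,"wz": 0,"grip": 0},{"x": 0,"y": 0,"z": 0.001,"wx": 0,"wy": 0,"wz": 0,"grip": 0},{"x": 0,"y": 0,"z": 0.0005,"wx": 0,"wy": 0,"wz": 0,"grip": 0},{"x": 0,"y": 0,"z": 0,"wx": 0,"wy": 0,"wz": 0,"grip": 0}]}}

```text
clock: 24.22
eef_pos: [645.7, -122.4, 132.9]
eef_rot: [-2.986, -0.5, 1.592]
wrist_force: [-0.0, -4.7, 6.3]
finger_gap: 17.7
```

```bash
python3 - <<'E'
from lat import *
settle();tipw();s=manip.read_state();print("F frame",((s["wrist_force"]-[0,0,-1.2])@RF(QF[2])).round(2),s["moment"].round(2))
E
```

```text
t 24.23 pos [ 645.7 -122.4  132.9] rot [-2.986 -0.5    1.592] gap 17.7 F [-0.  -4.7  6.3] j [-0.4   0.81  1.    0.38  1.69 -0.48]
tip rel socket [-0.68 -0.53 -0.36] ang 0.2801 zdir [-0.002 -0.002 -1.   ]
F frame [-0.11  1.58  8.67] [-0.36  0.1   0.11]
```

{"api": "play_rows", "payload": {"commands": [{"x": 0,"y": 0,"z": -0.0008,"wx": 0,"wy": 0,"wz": 0,"grip": 0},{"x": 0,"y": 0.0003,"z": 0,"wx": 0,"wy": 0,"wz": 8,"grip": 0},{"x": 0,"y": 0.0003,"z": 0,"wx": 0,"wy": 0,"wz": 8,"grip": 0},{"x": 0,"y": 0.0003,"z": 0,"wx": 0,"wy": 0,"wz": 8,"grip": 0},{"x": 0,"y": 0,"z": 0,"wx": 0,"wy": 0,"wz": 0,"grip": 0}], "squeeze": 55}}

```text
clock: 24.85
eef_pos: [646.3, -122.2, 132.9]
eef_rot: [-2.786, -0.392, 1.139]
wrist_force: [-1.6, -2.5, 7.0]
finger_gap: 17.8
```

```bash
python3 - <<'E'
from lat import *
settle();tipw(-2);s=manip.read_state();print("F frame",((s["wrist_force"]-[0,0,-1.2])@RF(QF[2])).round(2),(s["moment"]@RF(QF[2])).round(2))
E
```

```text
t 24.85 pos [ 646.3 -122.2  132.9] rot [-2.786 -0.392  1.139] gap 17.8 F [-1.6 -2.5  7. ] j [-0.4   0.82  0.99  0.38  1.69 -0.06]
tip rel socket [-2.08  0.26 -0.32] ang 0.701 zdir [-0.    -0.001 -1.   ]
F frame [2.57 2.36 7.97] [ 0.64 -0.43  0.01]
```

```bash
python3 lsnap.py 17
```

```text
t 24.85 pos [ 646.3 -122.2  132.9] rot [-2.786 -0.392  1.139] gap 17.8 F [-1.6 -2.5  7. ] j [-0.4   0.82  0.99  0.38  1.69 -0.06]
tip rel socket [-0.55 -1.03 -0.32] ang 0.701 zdir [-0.    -0.001 -1.   ]
```

View pics/lscene17.png

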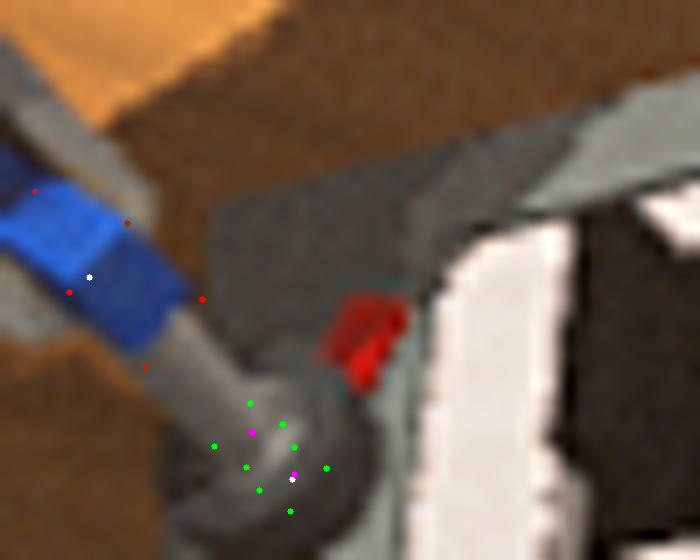

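View pics/ltop17.png

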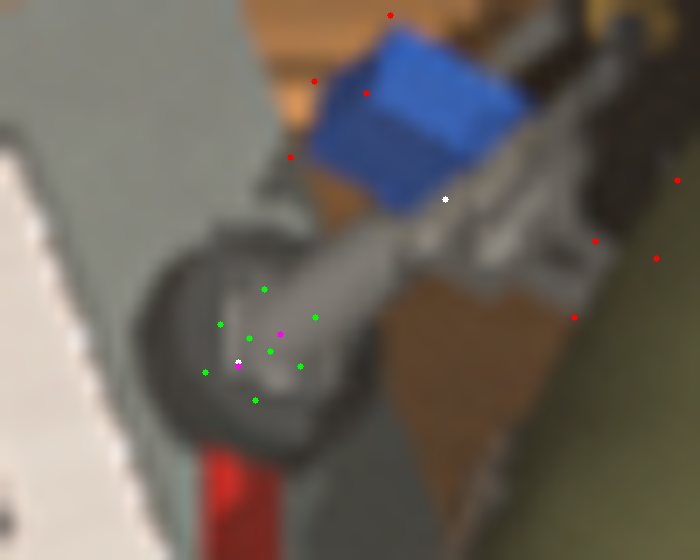

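{"api": "play_rows", "payload": {"commands": [{"x": 0,"y": 0.0003,"z": -0.0006,"wx": 0,"wy": 0,"wz": 8,"grip": 0},{"x": 0,"y": 0.0003,"z": 0,"wx": 0,"wy": 0,"wz": 8,"grip": 0},{"x": 0,"y": 0.0003,"z": 0,"wx": 0,"wy": 0,"wz": 8,"grip": 0},{"x": 0,"y": 0.0003,"z": 0,"wx": 0,"wy": 0,"wz": 8,"grip": 0},{"x": 0,"y": 0,"z": 0,"wx": 0,"wy": 0,"wz": 0,"grip": 0}]}}

```text
clock: 25.58
eef_pos: [646.6, -122.1, 133.0]
eef_rot: [-2.636, -0.153, 0.614]
wrist_force: [-7.2, 3.0, 9.0]
finger_gap: 17.9
```

```bash
python3 - <<'E'
from lat import *
settle();tipw(-2);s=manip.read_state();print("F frame",((s["wrist_force"]-[0,0,-1.2])@RF(QF[2])).round(2),(s["moment"]@RF(QF[2])).round(2))
E
```

```text
t 25.57 pos [ 646.6 -122.1  133. ] rot [-2.636 -0.153  0.614] gap 17.9 F [-7.2  3.   9. ] j [-0.4   0.82  0.99  0.38  1.7   0.5 ]
tip rel socket [-0.89  0.7  -0.25] ang 1.2591 zdir [ 0.003  0.002 -1.   ]
F frame [9.64 5.83 6.23] [ 1.51 -2.07  0.08]
```

{"api": "play_rows", "payload": {"commands": [{"x": -0.0003,"y": -0.0013,"z": -0.0003,"wx": 0,"wy": 0,"wz": 0,"grip": 0},{"x": 0,"y": -0.0002,"z": 0,"wx": 0,"wy": 0,"wz": 7,"grip": 0},{"x": 0,"y": -0.0002,"z": 0,"wx": 0,"wy": 0,"wz": 7,"grip": 0},{"x": 0,"y": 0,"z": 0,"wx": 0,"wy": 0,"wz": 0,"grip": 0}]}}

```text
clock: 26.08
eef_pos: [646.1, -121.7, 133.4]
eef_rot: [-2.618, -0.035, 0.402]
wrist_force: [-3.0, 2.9, 4.5]
finger_gap: 17.5
```

```bash
python3 - <<'E'
from lat import *
settle();tipw(0);s=manip.read_state();print("F frame",((s["wrist_force"]-[0,0,-1.2])@RF(QF[2])).round(2),(s["moment"]@RF(QF[2])).round(2))
E
python3 lsnap.py 18
```

```text
t 26.07 pos [ 646.1 -121.7  133.4] rot [-2.618 -0.035  0.402] gap 17.5 F [-3.   2.9  4.5] j [-0.4   0.81  0.99  0.38  1.7   0.74]
tip rel socket [ 0.25 -0.93 -0.17] ang 1.5011 zdir [ 0.001  0.    -1.   ]
F frame [6.08 1.88 3.06] [ 0.62 -1.14  0.04]
t 26.07 pos [ 646.1 -121.7  133.4] rot [-2.618 -0.035  0.402] gap 17.5 F [-3.   2.9  4.5] j [-0.4   0.81  0.99  0.38  1.7   0.74]
tip rel socket [ 0.25 -0.93 -0.17] ang 1.5011 zdir [ 0.001  0.    -1.   ]
```

View pics/lscene18.png

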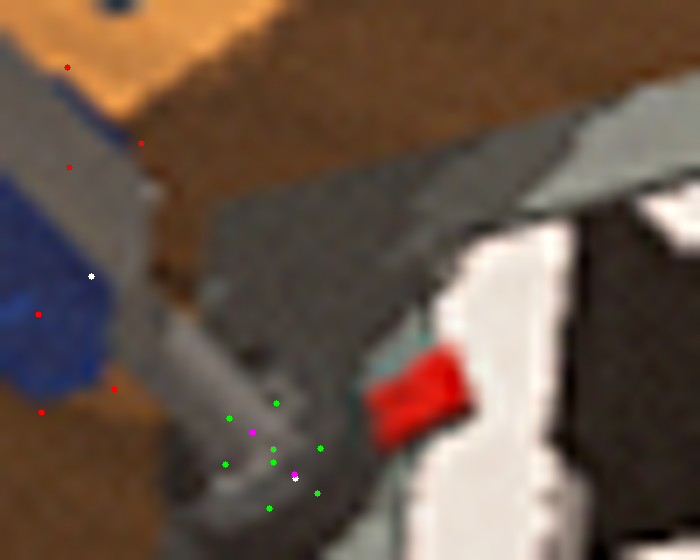

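View pics/ltop18.png

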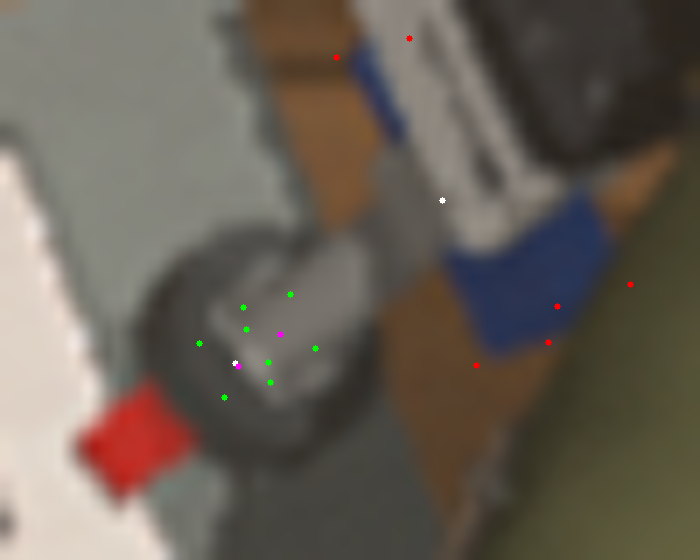

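{"api": "play_rows", "payload": {"commands": [{"x": -0.0002,"y": -0.0007,"z": 0,"wx": 0,"wy": 0,"wz": 7,"grip": 0},{"x": 0,"y": -0.0002,"z": 0,"wx": 0,"wy": 0,"wz": 7,"grip": 0},{"x": 0,"y": -0.0002,"z": 0,"wx": 0,"wy": 0,"wz": 7,"grip": 0},{"x": 0,"y": -0.0001,"z": 0,"wx": 0,"wy": 0,"wz": 5,"grip": 0},{"x": 0,"y": 0,"z": 0,"wx": 0,"wy": 0,"wz": 0,"grip": 0}]}}

```text
clock: 26.8
eef_pos: [645.9, -121.0, 133.8]
eef_rot: [-2.65, 0.187, 0.006]
wrist_force: [-0.8, 3.7, 2.4]
finger_gap: 17.6
```

```bash
python3 - <<'E'
from lat import *
tipw(0);s=manip.read_state();print("F frame",((s["wrist_force"]-[0,0,-1.2])@RF(QF[2])).round(2),(s["moment"]@RF(QF[2])).round(2))
E
python3 lsnap.py 19
```

```text
tip rel socket [ 0.97 -0.99 -0.15] ang 1.9533 zdir [-0.    -0.001 -1.   ]
F frame [ 5.06 -0.54  1.24] [ 0.12 -0.94  0.12]
t 26.8 pos [ 645.9 -121.   133.8] rot [-2.65   0.187  0.006] gap 17.6 F [-0.8  3.7  2.4] j [-0.4   0.81  0.99  0.38  1.69  1.19]
tip rel socket [ 0.97 -0.99 -0.15] ang 1.9533 zdir [-0.    -0.001 -1.   ]
```

View pics/lscene19.png

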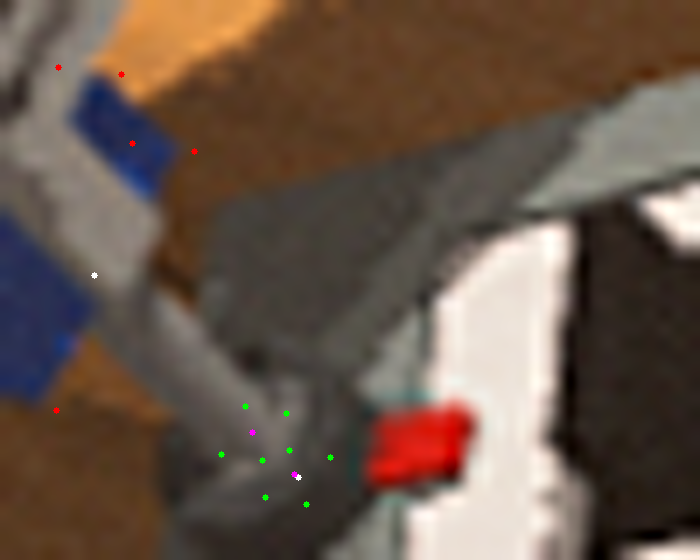

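View pics/ltop19.png

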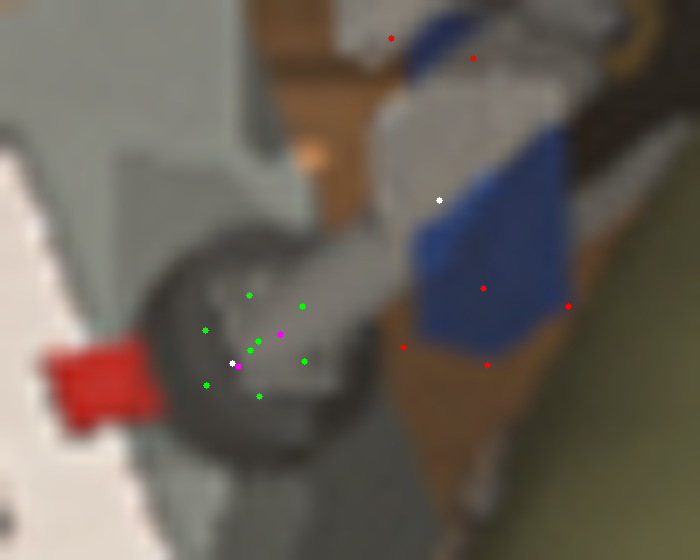

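```bash
cat > tong.py <<'E'
from lat import *
Fr=FT()
def pf(n,P): return proj(n,np.atleast_2d(P)@Fr[:3,:3].T+Fr[:3,3])+(np.array([.7,1.5]) if n=="scene" else 0)
for ph in(1.3,1.4,1.5,1.6):
    c,s=np.cos(ph),np.sin(ph)
    e=[[-90+45*s+w*c,45*c-w*s,6] for w in(-8,8)]+[[-90+24*s+w*c,24*c-w*s,6] for w in(-8,8)]
    print(ph,"top",((pf("top",e)-[320,135])*14).round(0).tolist(),"scene",((pf("scene",e)-[285,205])*14).round(0).tolist())
E
python3 tong.py
```

```text
1.3 top [[108.0, 491.0], [63.0, 423.0], [182.0, 446.0], [138.0, 378.0]] scene [[463.0, 353.0], [472.0, 408.0], [380.0, 395.0], [388.0, 450.0]]
1.4 top [[94.0, 473.0], [54.0, 401.0], [173.0, 437.0], [134.0, 367.0]] scene [[468.0, 367.0], [471.0, 426.0], [383.0, 402.0], [386.0, 460.0]]
1.5 top [[80.0, 454.0], [47.0, 380.0], [165.0, 428.0], [132.0, 355.0]] scene [[471.0, 383.0], [467.0, 444.0], [387.0, 409.0], [382.0, 470.0]]
1.6 top [[69.0, 433.0], [42.0, 358.0], [157.0, 417.0], [131.0, 343.0]] scene [[472.0, 399.0], [462.0, 462.0], [389.0, 418.0], [378.0, 480.0]]
```

{"api": "play_rows", "payload": {"commands": [{"x": 0,"y": -0.0005,"z": 0,"wx": 0,"wy": 0,"wz": -5,"grip": 0},{"x": 0,"y": 0,"z": -0.004,"wx": 0,"wy": 0,"wz": 0,"grip": 0},{"x": 0,"y": 0,"z": -0.01,"wx": 0,"wy": 0,"wz": 0,"grip": 0},{"x": 0,"y": 0,"z": -0.02,"wx": 0,"wy": 0,"wz": 0,"grip": 0},{"x": 0,"y": 0,"z": -0.03,"wx": 0,"wy": 0,"wz": 0,"grip": 0},{"x": 0,"y": 0,"z": -0.03,"wx": 0,"wy": 0,"wz": 0,"grip": 0},{"x": 0,"y": 0,"z": 0,"wx": 0,"wy": 0,"wz": 0,"grip": 0},{"x": 0,"y": 0,"z": 0,"wx": 0,"wy": 0,"wz": 0,"grip": 0}]}}

```text
clock: 27.9
eef_pos: [661.2, -164.9, 214.3]
eef_rot: [-2.637, 0.148, 0.081]
wrist_force: [0.9, 0.7, -1.9]
finger_gap: 17.4
```

```bash
python3 snap.py 20 scene,top; python3 - <<'E'
from lat import *
p=np.load("pics/scene20_p.npy");crop(p,"pics/s20.png",240,170,130,95,6)
p=np.load("pics/top20_p.npy");crop(p,"pics/t20.png",270,90,130,95,6)
E
```

```text
t 27.9 pos [ 661.2 -164.9  214.3] rot [-2.637  0.148  0.081] gap 17.4 F [ 0.9  0.7 -1.9] j [-0.44  0.85  0.75  0.38  1.9   1.15]
scene tcp px [273. 205.] crop org 222 155 scale 6
top tcp px [370.9 134.1] crop org 320 84 scale 6
```

View pics/s20.png

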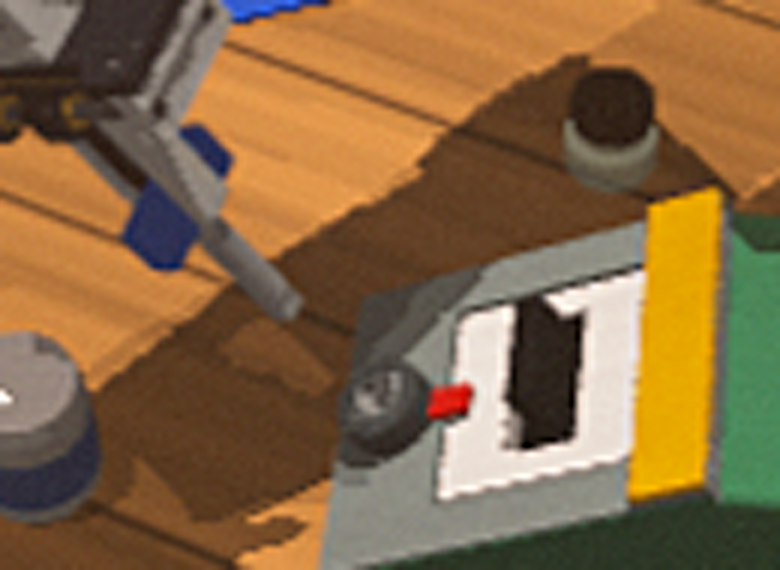

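View pics/t20.png

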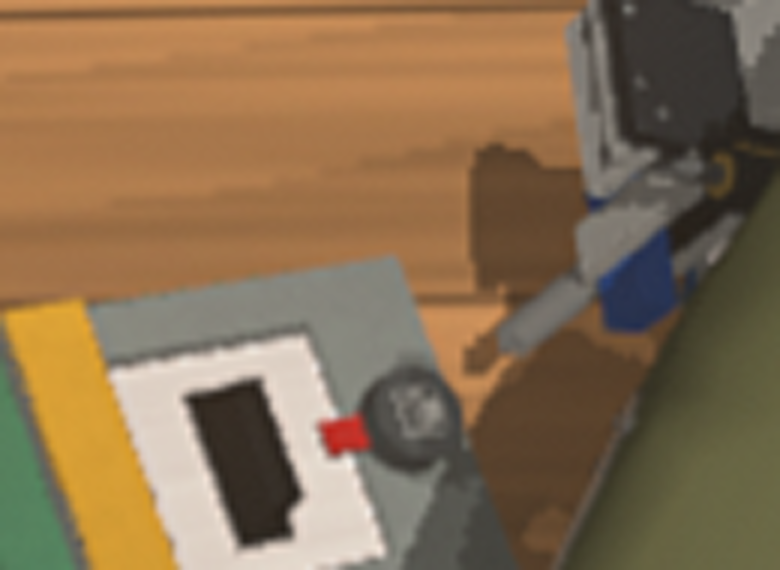

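```bash
python3 - <<'E'
from lat import *
from keyov import kp,box
T=cur();settle()
for n,o,off in(("scene",(240,170),(.6,1.3)),("top",(270,90),(0,0))):
    p=np.load(f"pics/{n}20_p.npy");uc=proj(n,kp(T,[[0,0,40]]))[0].astype(int)-20
    a=cv2.resize(p[uc[1]:uc[1]+40,uc[0]:uc[0]+40,::-1],None,fx=15,fy=15,interpolation=cv2.INTER_CUBIC)
    for P,col in((box(6,6,0,18),(0,255,0)),(box(32,9,80,108),(0,0,255)),([[0,0,0],[0,0,80]],(255,255,255))):
        for u in proj(n,kp(T,P))+off: cv2.circle(a,tuple(int(round(i)) for i in (u-uc)*15),3,col,-1)
    cv2.imwrite(f"pics/k20{n}.png",a);print(n,uc)
E
```

```text
t 28.0 pos [ 661.2 -164.6  214.2] rot [-2.637  0.149  0.081] gap 17.8 F [-0.  -0.3 -1.6] j [-0.44  0.85  0.75  0.39  1.91  1.15]
scene [260 192]
top [342 120]
```

View pics/k20scene.png

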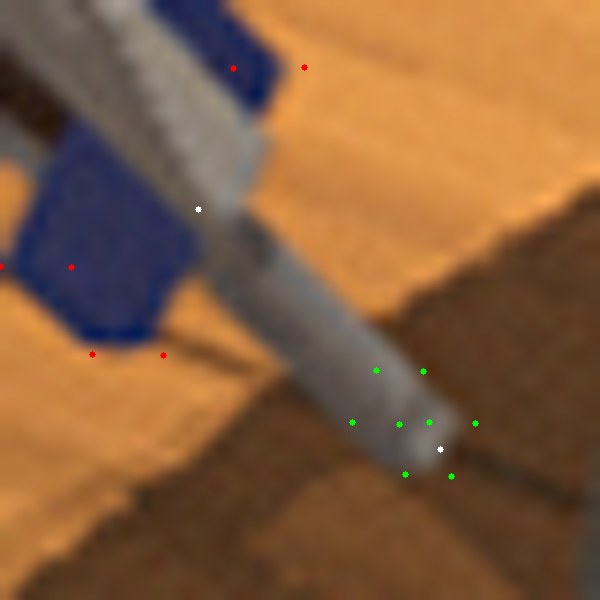

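View pics/k20top.png

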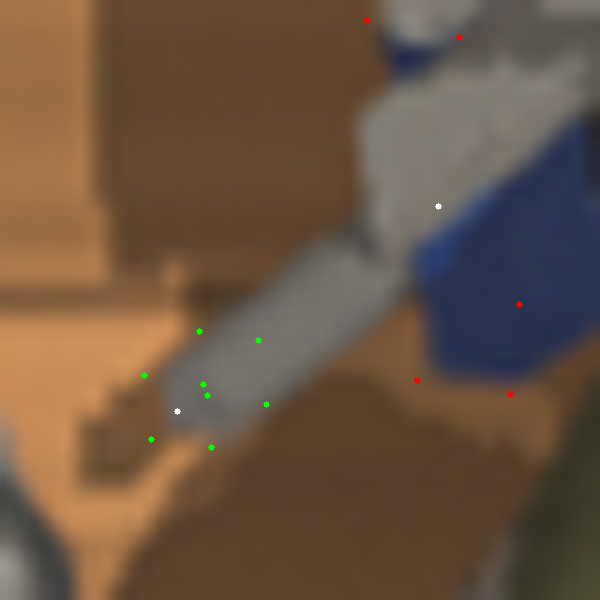

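```bash
python3 - <<'E'
from lat import *
p=np.load("pics/scene13_p.npy");crop(p,"pics/sh.png",440,240,40,36,16)
p=np.load("pics/top13_p.npy");crop(p,"pics/th.png",160,195,42,38,15)
T0=cur();V=pose([486.0,357.5,270],[0,0,-1],yaw(1.405));
Tm=T0.copy();Tm[:3,3]+=-T0[:3,2]*90
print(Tm[:3,3]);rows(Tm,V,18,straight=True)
E
```

```text
[ 676.33841735 -206.97903765  292.14854262]
rel [-139.  -485.1  317.3] rotdeg [ -17.28  -40.33 -162.64] n 18
{'x': np.float64(-0.0077), 'y': np.float64(-0.027), 'z': np.float64(0.0176), 'wx': np.float64(-0.96), 'wy': np.float64(-2.24), 'wz': np.float64(-9.04)}
{'x': np.float64(-0.0027), 'y': np.float64(-0.0281), 'z': np.float64(0.0174), 'wx': np.float64(-0.96), 'wy': np.float64(-2.24), 'wz': np.float64(-9.04)}
{'x': np.float64(0.0024), 'y': np.float64(-0.0284), 'z': np.float64(0.0169), 'wx': np.float64(-0.96), 'wy': np.float64(-2.24), 'wz': np.float64(-9.04)}
{'x': np.float64(0.0075), 'y': np.float64(-0.0279), 'z': np.float64(0.0162), 'wx': np.float64(-0.96), 'wy': np.float64(-2.24), 'wz': np.float64(-9.04)}
{'x': np.float64(0.0125), 'y': np.float64(-0.0265), 'z': np.float64(0.0154), 'wx': np.float64(-0.96), 'wy': np.float64(-2.24), 'wz': np.float64(-9.04)}
{'x': np.float64(0.0171), 'y': np.float64(-0.0245), 'z': np.float64(0.0144), 'wx': np.float64(-0.96), 'wy': np.float64(-2.24), 'wz': np.float64(-9.04)}
{'x': np.float64(0.0213), 'y': np.float64(-0.0217), 'z': np.float64(0.0132), '
[... 1034 characters left out ...]
'z': np.float64(0.0044), 'wx': np.float64(-0.96), 'wy': np.float64(-2.24), 'wz': np.float64(-9.04)}
{'x': np.float64(0.0295), 'y': np.float64(0.0146), 'z': np.float64(0.0034), 'wx': np.float64(-0.96), 'wy': np.float64(-2.24), 'wz': np.float64(-9.04)}
{'x': np.float64(0.027), 'y': np.float64(0.019), 'z': np.float64(0.0025), 'wx': np.float64(-0.96), 'wy': np.float64(-2.24), 'wz': np.float64(-9.04)}
{'x': np.float64(0.0238), 'y': np.float64(0.023), 'z': np.float64(0.0019), 'wx': np.float64(-0.96), 'wy': np.float64(-2.24), 'wz': np.float64(-9.04)}
{'x': np.float64(0.0199), 'y': np.float64(0.0264), 'z': np.float64(0.0015), 'wx': np.float64(-0.96), 'wy': np.float64(-2.24), 'wz': np.float64(-9.04)}
```

View pics/sh.png

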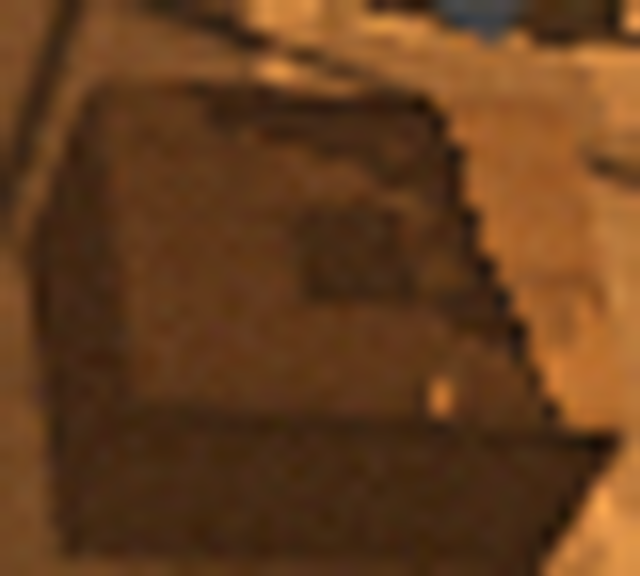

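View pics/th.png

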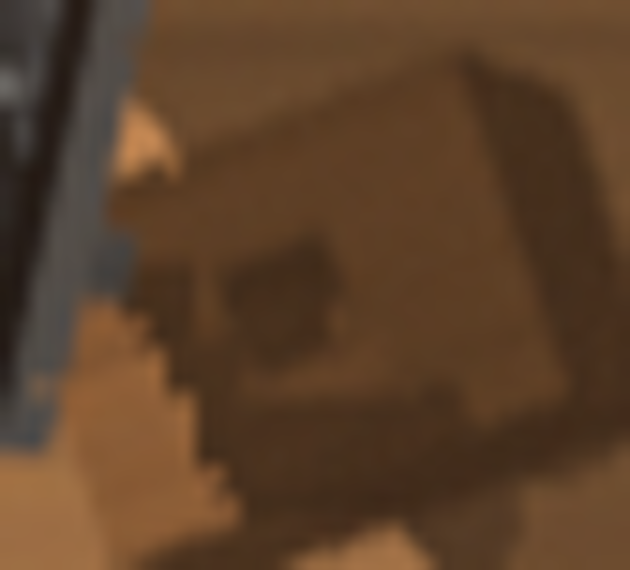

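{"api": "play_rows", "payload": {"commands": [{"x": 0,"y": 0,"z": -0.045,"wx": 0,"wy": 0,"wz": 0,"grip": 0},{"x": 0,"y": 0,"z": -0.045,"wx": 0,"wy": 0,"wz": 0,"grip": 0},{"x": -0.0077,"y": -0.027,"z": 0.0176,"wx": -0.96,"wy": -2.24,"wz": -9.04,"grip": 0},{"x": -0.0027,"y": -0.0281,"z": 0.0174,"wx": -0.96,"wy": -2.24,"wz": -9.04,"grip": 0},{"x": 0.0024,"y": -0.0284,"z": 0.0169,"wx": -0.96,"wy": -2.24,"wz": -9.04,"grip": 0},{"x": 0.0075,"y": -0.0279,"z": 0.0162,"wx": -0.96,"wy": -2.24,"wz": -9.04,"grip": 0},{"x": 0.0125,"y": -0.0265,"z": 0.0154,"wx": -0.96,"wy": -2.24,"wz": -9.04,"grip": 0},{"x": 0.0171,"y": -0.0245,"z": 0.0144,"wx": -0.96,"wy": -2.24,"wz": -9.04,"grip": 0},{"x": 0.0213,"y": -0.0217,"z": 0.0132,"wx": -0.96,"wy": -2.24,"wz": -9.04,"grip": 0},{"x": 0.0249,"y": -0.0182,"z": 0.012,"wx": -0.96,"wy": -2.24,"wz": -9.04,"grip": 0},{"x": 0.0279,"y": -0.0142,"z": 0.0107,"wx": -0.96,"wy": -2.24,"wz": -9.04,"grip": 0},{"x": 0.0302,"y": -0.0098,"z": 0.0094,"wx": -0.96,"wy": -2.24,"wz": -9.04,"grip": 0},{"x": 0.0317,"y": -0.0051,"z": 0.008,"wx": -0.96,"wy": -2.24,"wz": -9.04,"grip": 0},{"x": 0.0324,"y": -0.0001,"z": 0.0067,"wx": -0.96,"wy": -2.24,"wz": -9.04,"grip": 0},{"x": 0.0323,"y": 0.0049,"z": 0.0055,"wx": -0.96,"wy": -2.24,"wz": -9.04,"grip": 0},{"x": 0.0313,"y": 0.0098,"z": 0.0044,"wx": -0.96,"wy": -2.24,"wz": -9.04,"grip": 0},{"x": 0.0295,"y": 0.0146,"z": 0.0034,"wx": -0.96,"wy": -2.24,"wz": -9.04,"grip": 0},{"x": 0.027,"y": 0.019,"z": 0.0025,"wx": -0.96,"wy": -2.24,"wz": -9.04,"grip": 0},{"x": 0.0238,"y": 0.023,"z": 0.0019,"wx": -0.96,"wy": -2.24,"wz": -9.04,"grip": 0},{"x": 0.0199,"y": 0.0264,"z": 0.0015,"wx": -0.96,"wy": -2.24,"wz": -9.04,"grip": 0}]}}

```text
clock: 30.5
eef_pos: [485.0, 358.7, 268.9]
eef_rot: [3.141, 0.003, 2.983]
wrist_force: [-0.3, 0.6, -1.4]
finger_gap: 17.3
```

```bash
python3 - <<'E'
from lat import *
settle()
print("hole scene",on_z("scene",462.25-.45,255.9-1.1,60).round(1),"top",on_z("top",178.9,215.3,60).round(1))
rows(cur(),pose([486.0,357.5,160],[0,0,-1],yaw(1.405)),4)
E
```

```text
t 30.5 pos [485.  358.7 268.9] rot [3.141e+00 3.000e-03 2.983e+00] gap 17.3 F [-0.3  0.6 -1.4] j [ 0.58  0.38  1.26 -0.    1.49 -0.84]
hole scene [486.8 358.9  60. ] top [485.2 357.1  60. ]
rel [ -0.8  -1.  108.9] rotdeg [0.01 0.15 0.4 ] n 4
{'x': np.float64(-0.0002), 'y': np.float64(-0.0002), 'z': np.float64(0.0272), 'wx': np.float64(0.0), 'wy': np.float64(0.04), 'wz': np.float64(0.1)}
```

{"api": "play_rows", "payload": {"commands": [{"x": -0.0003,"y": -0.0001,"z": 0.0275,"wx": 0,"wy": 0.04,"wz": 0.1,"grip": 0},{"x": -0.0003,"y": -0.0001,"z": 0.0275,"wx": 0,"wy": 0.04,"wz": 0.1,"grip": 0},{"x": -0.0002,"y": -0.0001,"z": 0.0275,"wx": 0,"wy": 0.04,"wz": 0.1,"grip": 0},{"x": 0,"y": 0,"z": 0.0265,"wx": 0,"wy": 0.04,"wz": 0.1,"grip": 0},{"x": 0,"y": 0,"z": 0,"wx": 0,"wy": 0,"wz": 0,"grip": 0},{"x": 0,"y": 0,"z": 0,"wx": 0,"wy": 0,"wz": 0,"grip": 0},{"x": 0,"y": 0,"z": 0,"wx": 0,"wy": 0,"wz": 0,"grip": 0}]}}

```text
clock: 31.38
eef_pos: [487.3, 357.4, 161.9]
eef_rot: [3.14, 0.001, 2.97]
wrist_force: [0.4, 0.7, -1.0]
finger_gap: 17.3
```

```bash
python3 - <<'E'
from lat import *
from keyov import kp,box
settle();T=cur();T2=T
for n,off in(("scene",(.45,1.1)),("top",(0,0))):
    p,d=manip.camera(n);np.save(f"pics/{n}21_p.npy",p)
    uc=proj(n,[[486,358,75]])[0].astype(int)-[22,20]
    a=cv2.resize(p[uc[1]:uc[1]+40,uc[0]:uc[0]+44,::-1],None,fx=15,fy=15,interpolation=cv2.INTER_CUBIC)
    H=np.array([[486+x*np.cos(.36)-y*np.sin(.36),358+x*np.sin(.36)+y*np.cos(.36),60] for x in(-10.5,10.5) for y in(-10.5,10.5)])
    for P,col in((kp(T,box(6,6,0,18),0,75.8),(0,255,0)),(kp(T,box(32,9,80,108),0,75.8),(0,0,255)),(kp(T,[[0,0,0],[0,0,80]],0,75.8),(255,255,255)),(H,(255,0,255))):
        for u in proj(n,P)+off: cv2.circle(a,tuple(int(round(i)) for i in (u-uc)*15),3,col,-1)
    cv2.imwrite(f"pics/k21{n}.png",a)
rows(cur(),pose([486.0,358,150],[0,0,-1],yaw(1.405)),1)
E
```

```text
t 31.38 pos [487.3 357.4 161.9] rot [3.14e+00 1.00e-03 2.97e+00] gap 17.3 F [ 0.4  0.7 -1. ] j [ 0.57  0.46  1.41  0.    1.27 -0.83]
rel [ 1.3  0.5 11.5] rotdeg [ 0.07  0.01 -0.33] n 1
{'x': np.float64(0.0013), 'y': np.float64(0.0005), 'z': np.float64(0.0115), 'wx': np.float64(0.07), 'wy': np.float64(0.01), 'wz': np.float64(-0.33)}
```

View pics/k21scene.png

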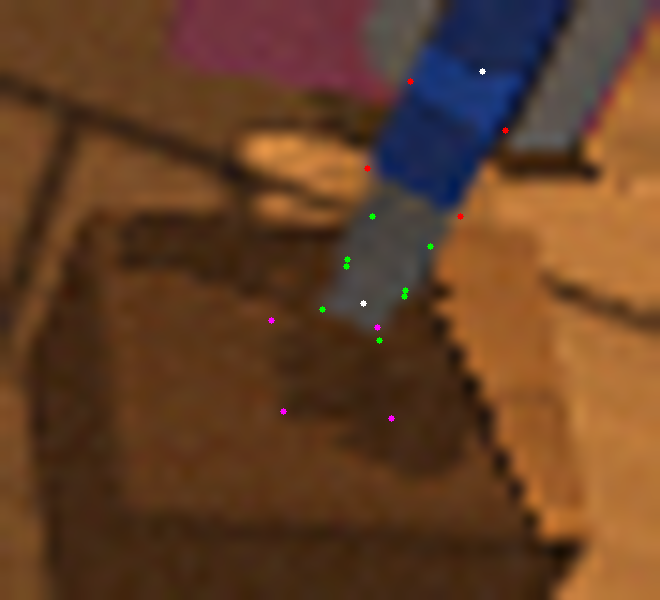

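View pics/k21top.png

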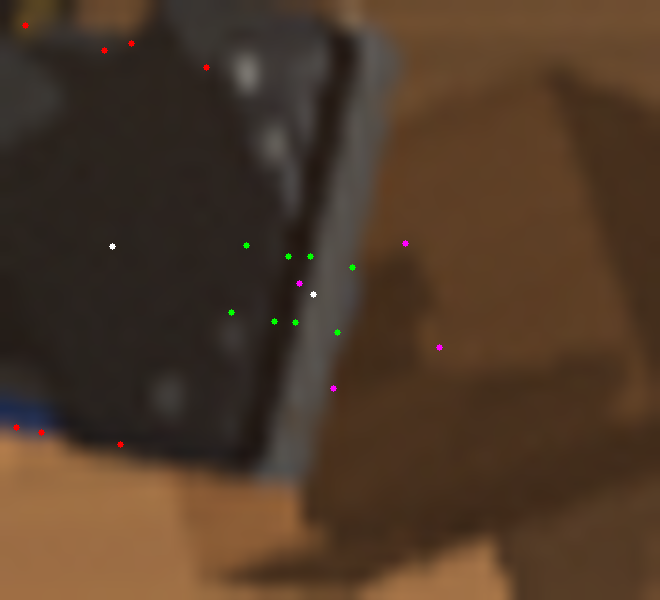

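{"api": "play_rows", "payload": {"commands": [{"x": 0.0012,"y": 0.0005,"z": 0.01,"wx": 0,"wy": 0,"wz": -0.3,"grip": 0},{"x": 0,"y": 0,"z": 0.01,"wx": 0,"wy": 0,"wz": 0,"grip": 0},{"x": 0,"y": 0,"z": 0.006,"wx": 0,"wy": 0,"wz": 0,"grip": 0},{"x": 0,"y": 0,"z": 0.004,"wx": 0,"wy": 0,"wz": 0,"grip": 0},{"x": 0,"y": 0,"z": 0,"wx": 0,"wy": 0,"wz": 0,"grip": 0}]}}

```text
clock: 32.1
eef_pos: [485.8, 357.8, 130.4]
eef_rot: [3.142, -0.001, 2.975]
wrist_force: [-0.4, -1.0, -1.9]
finger_gap: 17.2
```

```bash
python3 - <<'E'
from lat import *
settle();rows(cur(),pose([486.0,358,110],[0,0,-1],yaw(1.405)),1)
E
```

```text
t 32.1 pos [485.8 357.8 130.4] rot [ 3.142e+00 -1.000e-03  2.975e+00] gap 17.2 F [-0.4 -1.  -1.9] j [ 0.57  0.49  1.44  0.    1.21 -0.83]
rel [-0.2  0.2 20.4] rotdeg [ 0.   -0.06 -0.04] n 1
{'x': np.float64(-0.0002), 'y': np.float64(0.0002), 'z': np.float64(0.0204), 'wx': np.float64(0.0), 'wy': np.float64(-0.06), 'wz': np.float64(-0.04)}
```

{"api": "play_rows", "payload": {"commands": [{"x": 0,"y": 0,"z": 0.006,"wx": 0,"wy": 0,"wz": 0,"grip": 0},{"x": 0,"y": 0,"z": 0.007,"wx": 0,"wy": 0,"wz": 0,"grip": 0},{"x": 0,"y": 0,"z": 0.006,"wx": 0,"wy": 0,"wz": 0,"grip": 0},{"x": 0,"y": 0,"z": 0.004,"wx": 0,"wy": 0,"wz": 0,"grip": 0},{"x": 0,"y": 0,"z": 0,"wx": 0,"wy": 0,"wz": 0,"grip": 0}]}}

```text
clock: 32.72
eef_pos: [485.8, 357.8, 107.3]
eef_rot: [-3.142, -0.001, 2.975]
wrist_force: [0.2, 0.4, -1.0]
finger_gap: 17.5
```

```bash
python3 - <<'E'
from lat import *
settle()
E
```

```text
t 32.73 pos [485.8 357.8 107.3] rot [-3.142e+00 -1.000e-03  2.975e+00] gap 17.5 F [ 0.2  0.4 -1. ] j [ 0.57  0.51  1.46  0.    1.17 -0.83]
```

Going down freely. I'll keep lowering to the floor in small steps.

{"api": "play_rows", "payload": {"commands": [{"x": 0,"y": 0,"z": 0.006,"wx": 0,"wy": 0,"wz": 0,"grip": 0},{"x": 0,"y": 0,"z": 0.005,"wx": 0,"wy": 0,"wz": 0,"grip": 0},{"x": 0,"y": 0,"z": 0.003,"wx": 0,"wy": 0,"wz": 0,"grip": 0},{"x": 0,"y": 0,"z": 0.002,"wx": 0,"wy": 0,"wz": 0,"grip": 0},{"x": 0,"y": 0,"z": 0,"wx": 0,"wy": 0,"wz": 0,"grip": 0}]}}

```text
clock: 33.35
eef_pos: [485.9, 357.8, 91.6]
eef_rot: [3.141, -0.001, 2.975]
wrist_force: [0.2, 0.2, -2.2]
finger_gap: 17.5
```

```bash
python3 - <<'E'
from lat import *
settle()
E
```

```text
t 33.35 pos [485.9 357.8  91.6] rot [ 3.141e+00 -1.000e-03  2.975e+00] gap 17.5 F [ 0.2  0.2 -2.2] j [ 0.57  0.53  1.48  0.    1.14 -0.83]
```

{"api": "play_rows", "payload": {"commands": [{"x": 0,"y": 0,"z": 0.001,"wx": 0,"wy": 0,"wz": 0,"grip": 0},{"x": 0,"y": 0,"z": 0.001,"wx": 0,"wy": 0,"wz": 0,"grip": 0},{"x": 0,"y": 0,"z": 0.001,"wx": 0,"wy": 0,"wz": 0,"grip": 0},{"x": 0,"y": 0,"z": 0,"wx": 0,"wy": 0,"wz": 0,"grip": 0}]}}

```text
clock: 33.85
eef_pos: [486.1, 358.0, 89.8]
eef_rot: [3.141, 0.0, 2.975]
wrist_force: [-2.1, -1.7, 9.0]
finger_gap: 17.8
```

```bash
python3 - <<'E'
from lat import *
settle()
E
```

```text
t 33.85 pos [486.1 358.   89.8] rot [3.141 0.    2.975] gap 17.8 F [-2.1 -1.7  9. ] j [ 0.57  0.53  1.48  0.    1.13 -0.83]
```

{"api": "play_rows", "payload": {"commands": [{"x": 0,"y": 0,"z": -0.001,"wx": 0,"wy": 0,"wz": 0,"grip": 0},{"x": 0,"y": 0,"z": 0,"wx": 0,"wy": 0,"wz": 0,"grip": 0.25},{"x": 0,"y": 0,"z": 0,"wx": 0,"wy": 0,"wz": 0,"grip": 0.4},{"x": 0,"y": 0,"z": 0,"wx": 0,"wy": 0,"wz": 0,"grip": 0.6},{"x": 0,"y": 0,"z": 0,"wx": 0,"wy": 0,"wz": 0,"grip": 0.6},{"x": 0,"y": 0,"z": -0.01,"wx": 0,"wy": 0,"wz": 0,"grip": 0.6},{"x": 0,"y": 0,"z": -0.03,"wx": 0,"wy": 0,"wz": 0,"grip": 0.6},{"x": 0,"y": 0,"z": -0.04,"wx": 0,"wy": 0,"wz": 0,"grip": 0.6},{"x": 0,"y": 0,"z": -0.04,"wx": 0,"wy": 0,"wz": 0,"grip": 0.6},{"x": -0.03,"y": -0.03,"z": -0.03,"wx": 0,"wy": 0,"wz": 0,"grip": 0.6},{"x": 0,"y": -0.05,"z": -0.02,"wx": 0,"wy": 0,"wz": 0,"grip": 0.6},{"x": 0,"y": -0.05,"z": 0,"wx": 0,"wy": 0,"wz": 0,"grip": 0.6},{"x": 0,"y": 0,"z": 0,"wx": 0,"wy": 0,"wz": 0,"grip": 0.6}]}}

```text
clock: 35.48
eef_pos: [494.0, 222.4, 261.1]
eef_rot: [3.141, 0.001, 2.972]
wrist_force: [0.2, -0.4, 0.4]
finger_gap: 56.7
```

```bash
python3 - <<'E'
from lat import *
settle()
for n,a,b in(("scene",(285,195),(435,210)),("top",(240,120),(150,180))):
    p,d=manip.camera(n);c=cloud(n,d);np.save(f"pics/{n}22_p.npy",p);np.save(f"pics/{n}22_c.npy",c)
    cv2.imwrite(f"pics/{n}22.png",p[:,:,::-1]);crop(p,f"pics/{n}22k.png",b[0],b[1],70,70,8)
    L=(c-FT()[:3,3])@RF(QF[2]);m=(abs(L[...,0])<50)&(abs(L[...,1])<52)&(abs(L[...,2])<12)&((abs(L[...,0])>14)|(abs(L[...,1])>36))
    m&=~((p[...,0]>120)&(p[...,1]<60))
    A=np.c_[L[m][:,:2],np.ones(m.sum())];print(n,"cover plane",np.linalg.lstsq(A,L[m][:,2],rcond=None)[0].round(4))
    k=(p[...,2].astype(int)>p[...,0].astype(int)+60)&(abs(c[...,0]-486)<60)&(abs(c[...,1]-358)<60)&(c[...,2]>114)
    print(" key top",k.sum(),c[k].mean(0).round(1),c[k][:,2].max().round(1));q=np.c_[c[k][:,:2],np.ones(k.sum())];print("  slope",np.linalg.lstsq(q,c[k][:,2],rcond=None)[0].round(3))
E
```

```text
t 35.48 pos [494.  222.4 261.1] rot [3.141e+00 1.000e-03 2.972e+00] gap 56.7 F [ 0.2 -0.4  0.4] j [ 0.36  0.24  1.46  0.    1.43 -1.05]
scene cover plane [-6.000e-04  1.300e-03 -1.848e+00]
 key top 111 [488.1 357.7 118.2] 123.1
  slope [ 1.50000e-02 -0.00000e+00  1.11226e+02]
top cover plane [-5.2000e-03  5.0000e-04 -2.5444e+00]<stdin>:10: RuntimeWarning: Mean of empty slice.
  ret = um.true_divide(
Traceback (most recent call last):
ValueError: zero-size array to reduction operation maximum which has no identity
```

View pics/scene22.png

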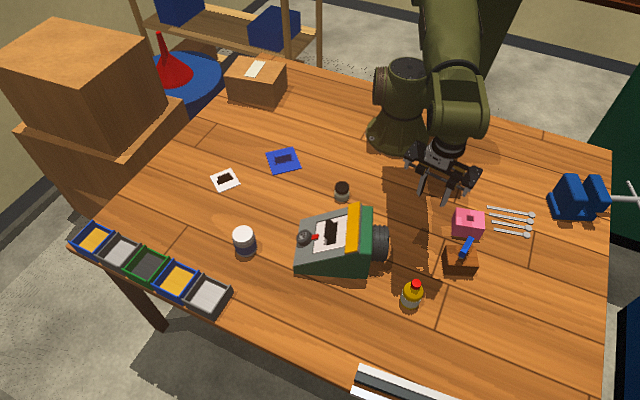

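View pics/scene22k.png

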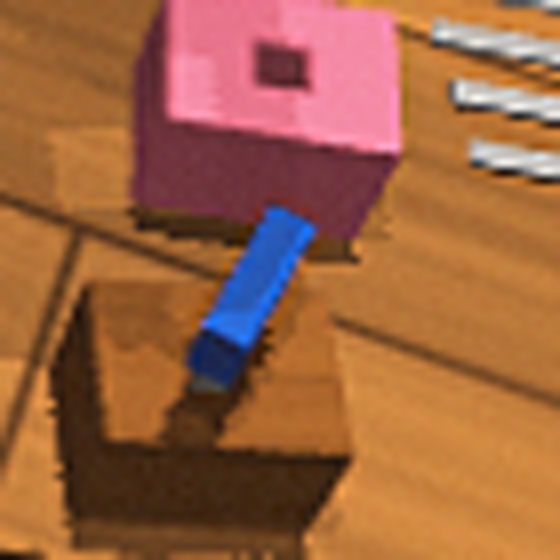

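View pics/top22.png

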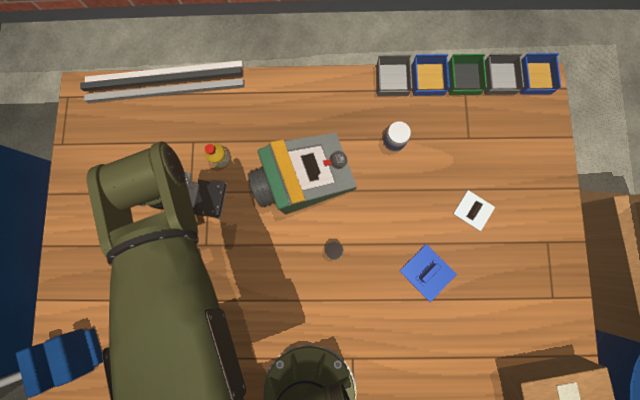

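The scene shows the cover in its pocket at (330,235) with the red tongue over its lower edge. The key is upright in the wooden holder at (465,248), with its handle top reading 118.2 mm against 118.3 mm at the start. The bottle, tin and jar are where they were, and the gripper is clear of everything.

```bash
python3 - <<'E'
from cell import manip
print(manip.sign_off())
E
```

```text
the job is handed in; nothing more can be done
None
```

I handed the job in at about 35.6 s of the 72 s allowed, with every step done; `sign_off` reports no verdict.

**What I did:**
- **Cover:** I gripped the larger white cover by its bar, slid its upper edge under the lip while it was tilted, then laid it flat and released it with the latch still open.
- **Latch:** The key's tip went to the floor of the recess (about 9 N of contact). I turned the knob clockwise until the tongue lay over the cover, then drew the key out.
- **Key:** I stood it back in its holder, and it touched the floor at the same arm height as when I first gripped it (89.8 mm now, 89.9 mm then).

**Last checks:**
- **Cover seating:** Its top lay 1.8 mm (scene camera) and 2.5 mm (top camera) below the face, against an expected 2 mm. The measured tilt was under 0.006 rad.
- **Latch angle:** The tongue's corners matched about 1.6 rad, its stop, in both camera views.
- **Key in holder:** The handle top read 118.2 mm in the scene camera, against 118.3 mm at the start, with a slope of 0.015. The top camera could not confirm this because the arm blocked its view of the key.
- **Bystanders:** The bottle, tin and jar look unmoved in the pictures, and the gripper was clear of everything. I did not measure their positions again.

**Disagreements:**
- **Cameras:** The two cameras differed by up to about 5 mm, so I corrected the scene camera using the gripper and the held cover.
- **Cover insertion:** The cover met about 8 N near the back wall, roughly 4 mm sooner than my frame estimate predicted. I moved it 2 mm down the slope and it seated without force.
- **Turning the key:** Side forces reached about 11 N part-way because I had misjudged the key's offset in the grip; I corrected it during the turn.

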